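# Turn the display discs and set the strap tins up

### The arm

A 6-joint arm with a two-finger parallel gripper is mounted at the origin on the work surface. World frame = base frame: x ahead of the robot, y to its left, z up, the work surface at z = 0. Lengths are in m, angles in rad, forces in N, time in s.
With the tool pointing down it reaches from about 0.35 to 0.975 m from the base axis. Payload 4.9 kg.
Tool frame: the origin (TCP) lies on the centre line of the jaws, within the pads' length; the fingertips stand 14 mm ahead of it and the grasp point (between the pads) lies 5 mm behind it; z points along the fingers, y is the line along which they close (so a half turn about z gives the same grasp; the last joint's range is limited). The gripper opens to 85 mm and grips with 20 to 120 N. Pads are 22 mm wide; open, the fingers measure 114 mm over their backs; the gripper's body (76 mm by 85 mm) begins 54 mm behind the grasp point. The pads swing forward as they close: fully open they stand 13 mm farther back than shut.
Start: joints at [-1.308, 0.053, 1.613, -0, 1.476, -0.119], TCP at [0.233, -0.58, 0.245] pointing down, gripper open.
Joint ranges: [-3.01, 3.01], [-1.01, 2.22], [0.06, 2.58], [-1.02, 4.17], [0.09, 2.62], [-3.14, 3.14]. Speed limits (rad/s): [2.57, 2.57, 3.14, 3.14, 3.14, 3.14].

### API

Orientations are given as a unit quaternion [w, x, y, z].
In Python, from plant import * gives the robot as it stands.
- The arm moves only by the tool send_rows, never from a script. Its argument "steps" is a list of rows, each an object with "translation": the shift along the tool's x, y, z in cm, a list of three; "delta_rot": the turn, a rotation vector about the tool's x, y, z in rad, a list of three; "jaw": the finger opening in cm, from 0 to 8.54. In form: [{"translation": [dx, dy, dz], "delta_rot": [rx, ry, rz], "jaw": jaw}, ...]. A call has exactly 8 rows; each row is the pose to reach, as a shift and turn from the pose commanded when the call began, along the tool's axes at that moment; what a row does not reach only later rows make up. A row lasts 1/10 s, in which the tool goes at most 50 mm and 8.59 degrees, less where a joint would pass 70% of its speed; a pose out of reach is approached as far as the arm can. A call with a gripper value outside its range is refused whole. The fingers move at their own pace and stop on an object; the grip force is fixed at half the most. Time passes only in rows, so rows that repeat a pose let the fingers close, or fill a call up. It gives the time, the measured TCP pose, the force, the opening and the grip force at its end, in the units of the state.
- state(): the state, without advancing time (a new reading comes with each control period).
- grab_frame(name): name is "side" or "top" or "wrist"; returns a dict with "pixels" (384x512x3 uint8, blue, green, red), "range_z" (384x512 float32, m along the optical axis (not along the pixel's ray), 0 where there is no reading), "fx", "fy", "cx", "cy" (pixels), "rvec" (rotation vector, rad) and "tvec" (3), from world to camera coordinates, as OpenCV has them. Camera axes: x right, y down, z forward; pixel columns grow to the right and rows downward; lengths in m; the calibration is good to about 2 mm. A picture is of the moment at which its call begins.
- job_done(): hands the job in; it is judged then, once.
The state is a dict: "time": time; "joint_pos": joint angles; "joint_vel": joint speeds; "joint_efforts": joint torques, N m; "tool_pos": TCP position; "tool_rot": TCP orientation; "contact_force": force on the tool from outside, world axes, zero at the start; "ft_torque": the same for the moment, N m; "gripper_width": opening from 0.0 (shut) to 1.0 (fully open); "grasp_force": force on a finger pad.
Only numpy, scipy, OpenCV 4.12 (cv2) and the standard library are available. Lean on these libraries where they do the work, as an engineer would, in place of code of your own. Each camera call takes 0.05 s, during which the arm holds its last target. There are 200 camera calls.

### The job

Set the stall up for the evening: with the forked spatula lift each polished display disc off its post, take it to the display tray and turn it over there with a turn of the wrist so that it lies flat inside the tray with its dial face up, never touching a disc with the gripper or arm and never throwing it or dropping it from a height. Once all the discs are turned, lay the spatula back flat in the middle of its cork pad. Also stand every tipped strap tin upright, lid up, on the floor of its lane, so that all the tins in the lane stand at the end, and leave the other things on the table where they are.

Things in the scene. Friction and masses are not known exactly. Their poses are not given: they have to be found in the camera images.
- disc1_center (a point): wooden display disc, 76 mm across, 8 mm thick, 50 g; one face has a brass ring and paper dial, the other is plain. Starts dial face down, centred on a post of the buffing stand. The point is its centre; z comes out of the PLAIN face (up at the start, must point down at the end)
- spatula_grip (a point): middle of the forked spatula's grip, 55 mm above the blade's underside. Handle: straight bar along x, 100 mm long, 18 mm square, set on edge: its flat sides are turned 45 deg to the blade, so grip it leaning 45 deg to either side. Axes: x from handle to tips, y left, z up when it lies flat. 200 g. A foot 50 mm behind this point props the handle (to underside level)
- spatula_blade (a point): centre of the blade's upper face, 125 mm ahead of, 52 mm below spatula_grip. 3 mm thick fork, slot 48 mm wide: x from 56 mm behind (closed) to 50 mm ahead (open tips), y 50 mm either way. Raised edges 10 mm high: along the LEFT (+y) side, inner face at y 47 mm, and along the rear, inner face 59 mm behind; none on the right or at the tips. The neck rises from the rear edge
- spatula_mid (a point): middle of the spatula's overall length (65 mm behind spatula_blade, same height and axes)
- post1 (a point): centre of the top of the first post of the fixed buffing stand: rubber post 30 mm across, standing 40 mm above a flat base 6 mm high, 70 x 200 mm. The stand's x points roughly away from the robot, the two posts are 130 mm apart along its y
- post2 (a point): the same for the second post (+y end of the stand)
- tray_floor (a point): centre of the floor of the fixed display tray, 6 mm above the table; inside 158 mm along its x by 288 mm along its y, rim 6 mm wide rising 6 mm above the floor
- pad_top (a point): centre of the upper face of the fixed cork pad of the spatula: 320 mm along its x, 140 mm along its y, 4 mm high. The spatula lies on it at the start, its x within about 0.1 rad of the pad's x, spatula_mid over the pad's centre
- lane_floor (a point): centre of the floor of the fixed sheet-metal lane in which the strap tins stand in a row along its y: 5 mm above the table, inside 150 mm along its x by 400 mm along its y, rim 5 mm wide rising 7 mm above the floor. Four places 98 mm apart
- tin1_center (a point): square strap tin 30 x 30 mm and 92 mm long, 120 g, flat bottom; its last 12 mm at the lid end is a narrower brass lid 24 mm square. The point is its centre. Starts lying on its side across the lane; its x axis points from the bottom to the lid. May be absent
- tin_up_center (a point): square strap tin 30 x 30 mm and 92 mm long, 120 g, flat bottom; its last 12 mm at the lid end is a narrower brass lid 24 mm square. The point is its centre. A neighbour that stands upright in the lane from the start; its z axis points from the bottom to the lid
- disc2_center (a point): a second display disc, exactly like the first (same axes), on the other post
- tin2_center (a point): a strap tin exactly like tin1, also lying at the start, x axis towards the lid. May be absent
- tin3_center (a point): a strap tin exactly like tin1, also lying at the start, x axis towards the lid. May be absent
- ashtray: bystander: green glass ashtray, 90 mm across and 32 mm high; origin at the centre of its underside
- watch_head: bystander: loose chrome watch head, 38 mm across, 10 mm thick; origin at the centre of its underside
- buckle1: bystander: gold-tone open square buckle, 30 mm, 6 mm thick; origin at the centre of its underside
- buckle2: bystander: gold-tone open square buckle, the twin of the other; origin at the centre of its underside
- spring_bar_tool: bystander: steel spring-bar tool with knurled grip, 120 mm long, 12 mm thick; origin at the centre of its underside
- spool: bystander: small wooden spool, 40 mm across, 30 mm high; origin at the centre of its underside

How it is judged:
By the outcome, as a careful person would: the job done as asked, in the order asked, and still so for the second after the job is handed in, with the robot touching nothing.
Of tin1, tin2, tin3 only 2 to 3 are there at a start; the rules pass over those that are not, and their reading is None.
At some moment in a run one of tin1, tin2, tin3 may be knocked a few centimetres aside while the robot is not near it.
It also fails if it takes over 210 s, if anything falls off the work surface, if the arm or the gripper's body presses on something with over 40 N, if the wrist force passes 120 N, or if a joint passes its speed limit or range.

## Working session

There is one attempt and no reset: what is moved stays moved. The work goes in short steps, Python scripts to look and compute and a tool call to move; the robot and the scene stay as the last step left them, time stands still between calls to the robot, and variables do not carry over. Pictures are saved under pics/ and viewed, at most 14 in all, crops included, and the job is handed in when it is done.

Besides the shell and the picture viewer there is one more tool, called after "Emit:" as name([rows], argument=value, ...), one row to a line, values as JSON. send_rows: Moves the arm, as the interface text tells. Its arguments: {"type":"object","properties":{"steps":{"type":"array","items":{"type":"object","properties":{"translation":{"type":"array","items":{"type":"number"}},"delta_rot":{"type":"array","items":{"type":"number"}},"jaw":{"type":"number"}}}}},"required":["steps"]}

```bash
ls; mkdir -p pics
python3 - <<'E'
from plant import *
import cv2,numpy as np,pickle
print(state())
for n in ("top","side"):
    f=grab_frame(n); pickle.dump(f,open(f"{n}0.pkl","wb")); cv2.imwrite(f"pics/{n}0.png",cv2.resize(f["pixels"],(800,600)))
    R=cv2.Rodrigues(np.array(f["rvec"]))[0]; print(n,f["fx"],f["fy"],f["cx"],f["cy"],-R.T@np.array(f["tvec"]).ravel()); print(R)
E
```

```text
pics
{'time': 0.0, 'joint_pos': array([-1.30802995e+00,  5.33672147e-02,  1.61431093e+00,  2.17221029e-06,
        1.47596360e+00, -1.19010436e-01]), 'joint_vel': array([ 0.00034827, -0.00121864,  0.00081864,  0.0035133 , -0.00057526,
       -0.00054099]), 'joint_efforts': array([-3.62129802e-03, -3.93690062e+01, -3.70174956e+01, -5.18339730e-04,
        7.14440772e-03, -1.00087848e-05]), 'tool_pos': array([ 0.23269628, -0.5794291 ,  0.24404644]), 'tool_rot': array([-1.02197505e-03,  9.81835568e-01,  1.89731039e-01, -7.25003428e-05]), 'contact_force': array([ 0.07279158, -0.5885135 , -0.05837678]), 'ft_torque': array([ 0.00063864, -0.02788757,  0.00435516]), 'grasp_force': 0.0, 'gripper_width': 1.0012997198140414}
top 369.59749216953276 369.59749216953276 257.5555172478438 191.12854032337498 [0.39475027 0.05236491 0.91518327]
[[-0.01386816 -0.99989316 -0.00462081]
 [-0.98793846  0.01441484 -0.15417459]
 [ 0.15422473  0.00242696 -0.98803282]]
side 404.44203388503985 404.44203388503985 259.2140296990386 185.0963445653811 [0.1439765  0.709289   0.80635723]
[[-0.86211057 -0.50655879 -0.0127889 ]
 [-0.34855936  0.61115297 -0.71063241]
 [ 0.36779307 -0.60818602 -0.70344724]]
```

View pics/top0.png

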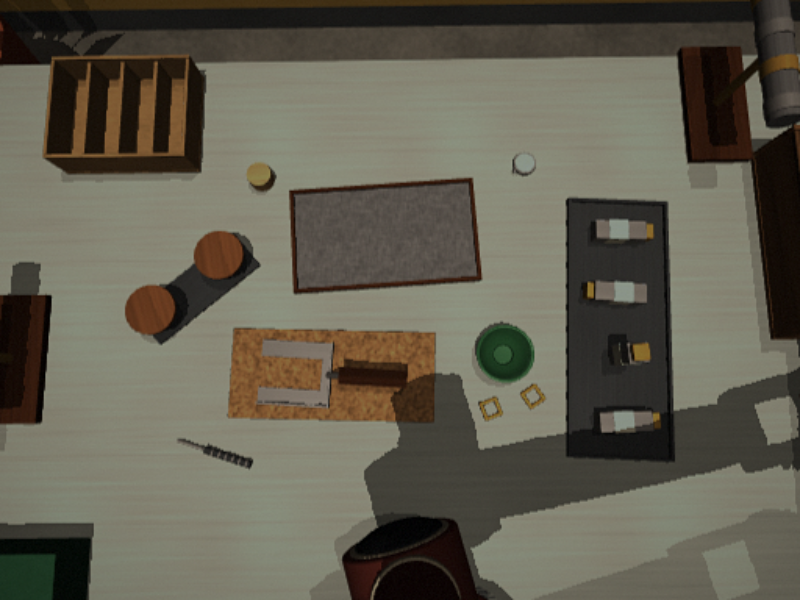

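View pics/side0.png

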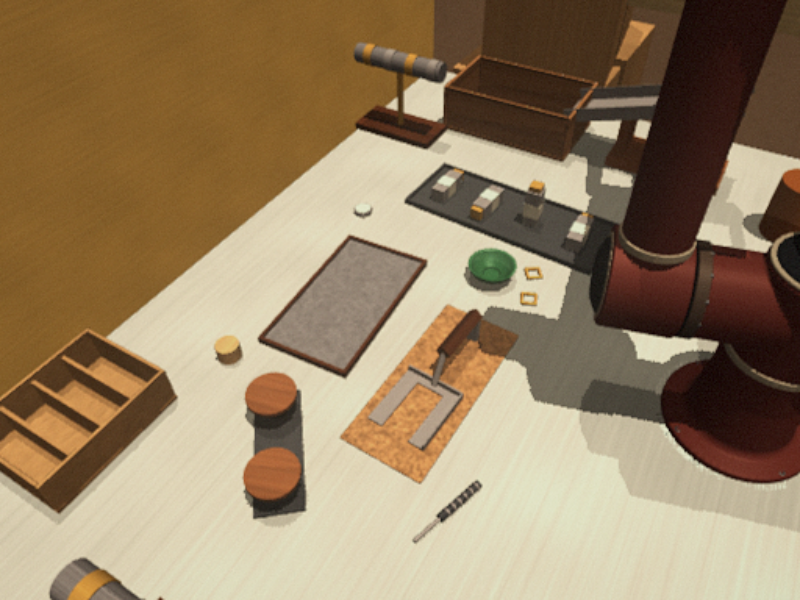

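The top view (800x600) shows the discs at (218,255) and (150,309), the spatula with its tips to the left on the pad at (332,375), the tray at (386,236) and the lane at (618,330). Tins lie at (622,230), (616,292) and (628,420), and one stands at (632,352). The side view shows the same layout.

```bash
cat > h.py <<'E'
import numpy as np,cv2,pickle
from scipy.spatial.transform import Rotation as Rn
def cloud(f):
    R=cv2.Rodrigues(np.array(f["rvec"]))[0]; t=np.array(f["tvec"]).ravel()
    z=f["range_z"].astype(float); v,u=np.mgrid[:z.shape[0],:z.shape[1]]
    P=np.stack([(u-f["cx"])/f["fx"]*z,(v-f["cy"])/f["fy"]*z,z],-1)
    W=(P-t)@R; W[z<=0]=np.nan; return W
def box(f,W,x,y,zr):
    m=(W[...,0]>x[0])&(W[...,0]<x[1])&(W[...,1]>y[0])&(W[...,1]<y[1])&(W[...,2]>zr[0])&(W[...,2]<zr[1])
    return m
def rect(p):
    c,(a,b),th=cv2.minAreaRect(p[:,:2].astype(np.float32)*1000)
    if a<b: a,b,th=b,a,th+90
    return np.round(c,1),round(a,1),round(b,1),round((th+90)%180-90,1)
E
python3 - <<'E'
from h import *
f=pickle.load(open("top0.pkl","rb")); W=cloud(f)
def w(u,v):  # 800x600 pix
    i,j=int(v/1.5625),int(u/1.5625); return np.nanmedian(W[i-1:i+2,j-1:j+2].reshape(-1,3),0)
for n,p in dict(table=(540,500),d1=(218,255),d2=(150,309),tray=(386,236),pad=(420,345),lane=(600,380),t1=(622,230),t2=(616,292),tu=(641,352),t3=(628,420),handle=(372,373),ash=(503,352),bladeL=(295,397),bladeR=(295,350)).items(): print(n,np.round(w(*p)*1000,1))
# components above thresholds
def comps(zlo,zhi,xr=(0.2,.8),yr=(-.5,.5),mn=30):
    m=box(f,W,xr,yr,(zlo,zhi)).astype(np.uint8)
    n,l,s,c=cv2.connectedComponentsWithStats(m,connectivity=8)
    for k in range(1,n):
        if s[k,4]>=mn:
            p=W[l==k]; print(np.round(c[k]*1.5625),s[k,4],rect(p),"z",np.round(np.percentile(p[:,2],[5,50,95])*1000,1))
print("hi");comps(.04,.075)
print("tins");comps(.022,.12,yr=(-.5,-.2))
# tray, lane by color
hsv=cv2.cvtColor(f["pixels"],cv2.COLOR_BGR2HSV)
def col(seed,tol,zr,mn=300):
    i,j=int(seed[1]/1.5625),int(seed[0]/1.5625)
    mask=np.zeros((386,514),np.uint8); img=cv2.medianBlur(f["pixels"],5)
    cv2.floodFill(img,mask,(j,i),0,(tol,)*3,(tol,)*3,4|cv2.FLOODFILL_FIXED_RANGE|cv2.FLOODFILL_MASK_ONLY|(255<<8))
    p=W[mask[1:-1,1:-1]>0]; p=p[(p[:,2]>zr[0])&(p[:,2]<zr[1])]; return rect(p),np.round(np.median(p[:,2])*1000,1),len(p)
print("tray",col((386,236),30,(0,.02))); print("lane",col((590,400),22,(0,.02))); print("pad",col((420,345),60,(-.01,.012)))
E
```

```text
table [ 224.6 -148.6    1.1]
d1 [601.2 336.8  54.8]
d2 [520.6 435.   54.5]
tray [640.1  79.9   7. ]
pad [464.5  29.9   3.6]
lane [ 404.5 -251.4    5.6]
t1 [ 636.5 -291.6   35. ]
t2 [ 539.7 -274.2   36.2]
tu [ 441.9 -280.3   97.8]
t3 [ 346.  -277.2   35.6]
handle [419.8 100.6  65.8]
ash [450.2 -99.6   7.3]
bladeL [384.7 225.2   7.6]
bladeR [457.2 226.6   8. ]
hi
[154. 152.] 591 (array([776.5, 444.1]), 112.0, 46.8, 88.9) z [42.7 59.5 71.6]
[218. 255.] 790 (array([601.6, 335.8]), 75.1, 74.8, -89.7) z [52.  54.7 57.2]
[150. 310.] 826 (array([518.2, 435.9]), 75.2, 74.4, -79.0) z [51.7 54.7 57.1]
[621. 355.] 85 (array([ 437.5, -270.5]), 37.3, 18.0, 32.2) z [44.6 58.5 73.6]
[371. 377.] 502 (array([412.7, 105.7]), 110.4, 25.5, 85.8) z [59.4 66.2 72.7]
tins
[622. 231.] 489 (array([ 636.6, -294.6]), 91.5, 30.7, 88.1) z [25.8 35.2 38. ]
[616. 292.] 510 (array([ 539.2, -274.9]), 90.9, 31.8, 84.5) z [27.3 35.3 38. ]
[631. 353.] 323 (array([ 441.6, -280.1]), 31.0, 30.7, 2.8) z [33.8 85.1 98.9]
[628. 421.] 531 (array([ 342.5, -281.2]), 92.4, 30.0, 89.3) z [31.  35.5 38.2]
tray ((array([643.3,  87.9]), 296.3, 176.4, -86.8), np.float64(6.8), 6943)
lane ((array([ 351.1, -199.4]), 671.5, 540.2, -54.4), np.float64(3.2), 16972)
pad ((array([ 391.9, -159.7]), 936.8, 531.3, -69.6), np.float64(1.6), 20907)
```

```bash
cat >> h.py <<'E'
def plan(p,R,s):
    Rc=Rn.from_quat(np.roll(s["tool_rot"],-1)).as_matrix()
    print("T cm",np.round(Rc.T@(np.array(p)-s["tool_pos"])*100,2),"R",np.round(Rn.from_matrix(Rc.T@R).as_rotvec(),3))
def Rspat(az,el=0,roll=0):  # spatula frame in world: heading az, tips up el, left-down roll (rad)
    return (Rn.from_euler("ZYX",[az,-el,-roll])).as_matrix()
q=2**-.5
S2T=np.array([[1,0,0],[0,-q,q],[0,-q,-q]])  # columns: tool axes in spatula frame
def tool(grip,Rs,back=0):
    R=Rs@S2T; return np.array(grip)+R[:,2]*(.005-back),R
E
cat > spat.py <<'E'
from h import *
from plant import *
f=pickle.load(open("top0.pkl","rb")); W=cloud(f)
im=f["pixels"].astype(int); hsv=cv2.cvtColor(f["pixels"],cv2.COLOR_BGR2HSV)
m=box(f,W,(.36,.48),(.04,.17),(.060,.08)); p=W[m]; c=p[:,:2].mean(0); u=np.linalg.svd(p[:,:2]-c)[2][0]; u*=np.sign(u[1])
s=(p[:,:2]-c)@u; t=(p[:,:2]-c)@[-u[1],u[0]]
print("handle az",np.degrees(np.arctan2(u[1],u[0])),"along",np.percentile(s,[0,1,99,100]),"mid",c+u*(np.percentile(s,1)+np.percentile(s,99))/2,"width",np.percentile(t,[1,99]), len(p))
# blade: low saturation bright gray over pad
m=box(f,W,(.33,.52),(.14,.29),(.003,.02))&(hsv[...,1]<70)&(hsv[...,2]>60); m=cv2.morphologyEx(m.astype(np.uint8),cv2.MORPH_OPEN,np.ones((2,2)))
n,l,st,cc=cv2.connectedComponentsWithStats(m); k=1+np.argmax(st[1:,4]); p=W[l==k]; print("blade",rect(p),st[k],np.median(p[:,2]))
def corners(zc,box_,pred):
    m=(box(f,W,*box_,zc)&pred).astype(np.uint8); n,l,st,cc=cv2.connectedComponentsWithStats(m); k=1+np.argmax(st[1:,4]); return rect(W[l==k]),st[k,4]
V=hsv[...,2];S=hsv[...,1]
print("tray all",corners((.003,.03),((.5,.78),(-.12,.27)),V<140))
print("lane all",corners((.002,.03),((.2,.75),(-.42,-.17)),V<75))
for nm,b in dict(spool=((.66,.80),(.22,.33)),).items(): print(nm,corners((.015,.05),b,V>0))
# pad by hue
mp=((hsv[...,0]>5)&(hsv[...,0]<22)&(S>100)&box(f,W,(.3,.53),(-.05,.33),(-.005,.015))).astype(np.uint8); print("pad",rect(W[mp>0]),mp.sum())
E
python3 spat.py
```

```text
handle az 86.21004827439181 along [-0.04954646 -0.04831992  0.04922616  0.05054847] mid [0.41210872 0.10048985] width [-0.01248016  0.0122666 ] 470
blade (array([nan, nan]), 0.0, 0.0, 0.0) [ 166  218   48   44 1026] nan
tray all ((array([643.2,  84. ]), 304.7, 178.5, -86.6), np.int32(7810))
lane all ((array([ 481.8, -293.6]), 428.4, 198.4, -5.8), np.int32(9237))
spool ((array([738.9, 283.4]), 38.7, 37.9, 22.0), np.int32(220))
pad (array([419.8, 167.4]), 319.3, 139.4, 87.9) 5743
```

Run:
```python
from h import *
from plant import *
s=state(); Rs=Rspat(np.radians(86.2))
plan(*tool((.412,.1005,.059),Rs,.16),s); print(tool((.412,.1005,.059),Rs,.16)[0])
```

```text
T cm [ 51.85 -51.66   7.67] R [ 0.698 -0.441 -1.061]
[0.52136059 0.09323628 0.16860155]
```

Emit:
send_rows([
  {"translation":[6,-6,0.5],"delta_rot":[0.08,-0.05,-0.12],"jaw":8.5},
  {"translation":[9,-9,1],"delta_rot":[0.16,-0.1,-0.24],"jaw":8.5},
  {"translation":[12,-12,1.5],"delta_rot":[0.24,-0.15,-0.36],"jaw":8.5},
  {"translation":[15,-15,2],"delta_rot":[0.32,-0.2,-0.48],"jaw":8.5},
  {"translation":[19,-19,2.5],"delta_rot":[0.4,-0.25,-0.6],"jaw":8.5},
  {"translation":[22,-22,3],"delta_rot":[0.48,-0.3,-0.72],"jaw":8.5},
  {"translation":[25,-25,3.5],"delta_rot":[0.55,-0.35,-0.84],"jaw":8.5},
  {"translation":[27,-27,4],"delta_rot":[0.62,-0.39,-0.94],"jaw":8.5},
])

```text
time: 0.9
tool_pos: [0.3835, -0.2262, 0.205]
tool_rot: [-0.253, 0.726, 0.594, -0.237]
contact_force: [0.7, -0.2, 0.6]
gripper_width: 0.999
grasp_force: 0.0
```

```bash
cat > go.py <<'E'
from h import *
from plant import *
import sys
s=state(); open("log.txt","a").write(repr((list(s["joint_pos"]),list(s["tool_pos"]),list(s["tool_rot"])))+"\n")
def rep(): print("t",round(s["time"],2),"j",np.round(s["joint_pos"],3),"p",np.round(s["tool_pos"],4),"F",np.round(s["contact_force"],1),"w",round(s["gripper_width"],3),"g",round(s["grasp_force"],1))
E
python3 - <<'E'
from go import *
rep(); Rs=Rspat(np.radians(86.2)); plan(*tool((.412,.1005,.059),Rs,.16),s)
E
```

```text
t 0.9 j [-0.544  0.097  1.745 -0.284  1.95  -0.361] p [ 0.3835 -0.2262  0.205 ] F [ 0.7 -0.2  0.6] w 0.999 g 0.0
T cm [34.05  7.28 -3.38] R [ 0.077 -0.047 -0.116]
```

Emit:
send_rows([
  {"translation":[4.5,1,-0.5],"delta_rot":[0.01,-0.006,-0.015],"jaw":8.5},
  {"translation":[9,2,-1],"delta_rot":[0.02,-0.012,-0.03],"jaw":8.5},
  {"translation":[13.5,3,-1.4],"delta_rot":[0.03,-0.018,-0.045],"jaw":8.5},
  {"translation":[18,4,-1.8],"delta_rot":[0.04,-0.024,-0.06],"jaw":8.5},
  {"translation":[22.5,5,-2.3],"delta_rot":[0.05,-0.03,-0.08],"jaw":8.5},
  {"translation":[27,6,-2.8],"delta_rot":[0.06,-0.04,-0.09],"jaw":8.5},
  {"translation":[31,6.7,-3.1],"delta_rot":[0.07,-0.044,-0.105],"jaw":8.5},
  {"translation":[34.05,7.28,-3.38],"delta_rot":[0.077,-0.047,-0.116],"jaw":8.5},
])

```text
time: 1.7
tool_pos: [0.523, 0.092, 0.1675]
tool_rot: [-0.279, 0.676, 0.63, -0.261]
contact_force: [-0.0, -1.2, -1.2]
gripper_width: 0.996
grasp_force: 0.0
```

Run:
```python
from go import *
rep(); Rs=Rspat(np.radians(86.2)); plan(*tool((.412,.1005,.059),Rs,.16),s); plan(*tool((.412,.1005,.059),Rs,0),s)
f=grab_frame("wrist"); pickle.dump(f,open("w1.pkl","wb")); cv2.imwrite("pics/w1.png",f["pixels"])
```

```text
t 1.7 j [0.007 0.383 1.499 0.06  2.042 0.083] p [0.523  0.092  0.1675] F [-0.  -1.2 -1.2] w 0.996 g 0.0
T cm [ 0.11 -0.2   0.05] R [ 0.001 -0.002 -0.004]
T cm [ 0.08 -0.21 16.05] R [ 0.001 -0.002 -0.004]
```

View pics/w1.png

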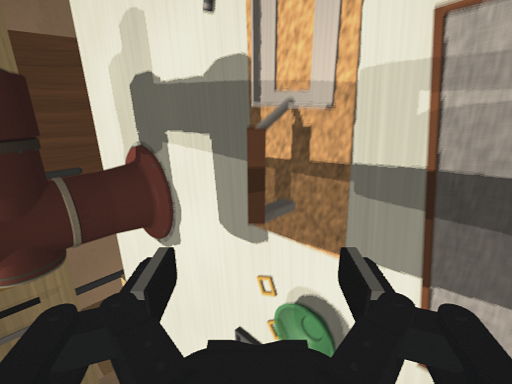

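The wrist view shows the handle at (257,175), centred between the fingers, with its grip axis aligned.

Emit:
send_rows([
  {"translation":[0.08,-0.2,2],"delta_rot":[0,0,0],"jaw":4.5},
  {"translation":[0.08,-0.2,5],"delta_rot":[0,0,0],"jaw":4.5},
  {"translation":[0.08,-0.2,8],"delta_rot":[0,0,0],"jaw":4.5},
  {"translation":[0.08,-0.2,10.5],"delta_rot":[0,0,0],"jaw":4.5},
  {"translation":[0.08,-0.2,12.5],"delta_rot":[0,0,0],"jaw":4.5},
  {"translation":[0.08,-0.2,14],"delta_rot":[0,0,0],"jaw":4.5},
  {"translation":[0.08,-0.2,15.2],"delta_rot":[0,0,0],"jaw":4.5},
  {"translation":[0.08,-0.2,16],"delta_rot":[0,0,0],"jaw":4.5},
])

```text
time: 2.55
tool_pos: [0.4084, 0.0985, 0.056]
tool_rot: [-0.279, 0.677, 0.629, -0.26]
contact_force: [0.6, 0.3, -0.3]
gripper_width: 0.53
grasp_force: 0.0
```

Emit:
send_rows([
  {"translation":[0,0,0],"delta_rot":[0,0,0],"jaw":3.5},
  {"translation":[0,0,0],"delta_rot":[0,0,0],"jaw":2.5},
  {"translation":[0,0,0],"delta_rot":[0,0,0],"jaw":2.0},
  {"translation":[0,0,0],"delta_rot":[0,0,0],"jaw":1.5},
  {"translation":[0,0,0],"delta_rot":[0,0,0],"jaw":1.0},
  {"translation":[0,0,0],"delta_rot":[0,0,0],"jaw":0.5},
  {"translation":[0,0,0],"delta_rot":[0,0,0],"jaw":0.5},
  {"translation":[0,0,0],"delta_rot":[0,0,0],"jaw":0.5},
])

```text
time: 3.35
tool_pos: [0.4096, 0.0985, 0.057]
tool_rot: [-0.279, 0.677, 0.629, -0.26]
contact_force: [3.6, -0.5, 4.2]
gripper_width: 0.197
grasp_force: 60.1
```

Run:
```python
from go import *
rep(); Rs=Rspat(np.radians(86.2)); plan(*tool((.412,.1005,.059),Rs,0),s)
```

```text
t 3.35 j [0.018 0.303 1.817 0.065 1.802 0.081] p [0.4096 0.0985 0.057 ] F [ 3.6 -0.5  4.2] w 0.197 g 60.1
T cm [0.21 0.02 0.2 ] R [ 0.004 -0.004 -0.006]
```

```bash
cat >> go.py <<'E'
import os
def T(p,R): M=np.eye(4); M[:3,:3]=R; M[:3,3]=p; return M
def cur(): return T(s["tool_pos"],Rn.from_quat(np.roll(s["tool_rot"],-1)).as_matrix())
if os.path.exists("ts.npy"): TS=np.load("ts.npy")   # spatula grip frame in tool frame
def splan(pb,az,el=0,roll=0,ref=(.125,0,-.052)):
    """put spatula point ref (grip frame, default blade centre) at pb"""
    Rs=Rspat(np.radians(az),np.radians(el),np.radians(roll)); M=T(np.array(pb)-Rs@np.array(ref),Rs)@np.linalg.inv(TS); plan(M[:3,3],M[:3,:3],s)
E
python3 - <<'E'
from go import *
TS=np.linalg.inv(cur())@T((.412,.1005,.059),Rspat(np.radians(86.2))); np.save("ts.npy",TS); print(TS.round(4))
import go; go.TS=TS
b=np.array([.412,.1005])+.125*np.array([np.cos(np.radians(86.2)),np.sin(np.radians(86.2))]); print(b)
splan((*b,.080),86.2); 
h=np.array([np.cos(np.radians(78)),np.sin(np.radians(78))]); p1=np.array([.6016,.3358])
splan((*(p1-.12*h),.080),78)
E
```

```text
[[ 1.000e+00 -6.600e-03 -1.600e-03  2.200e-03]
 [-5.800e-03 -7.096e-01 -7.045e-01  2.000e-04]
 [ 3.500e-03  7.045e-01 -7.097e-01 -3.000e-03]
 [ 0.000e+00  0.000e+00  0.000e+00  1.000e+00]]
[0.42028424 0.22522518]
T cm [-0.01 -5.14 -5.18] R [0. 0. 0.]
T cm [  0.6    4.67 -14.93] R [0.    0.101 0.102]
```

Emit:
send_rows([
  {"translation":[0,-0.3,-0.3],"delta_rot":[0,0,0],"jaw":0.5},
  {"translation":[0,-0.8,-0.8],"delta_rot":[0,0,0],"jaw":0.5},
  {"translation":[0,-1.5,-1.5],"delta_rot":[0,0,0],"jaw":0.5},
  {"translation":[0,-2.3,-2.3],"delta_rot":[0,0,0],"jaw":0.5},
  {"translation":[0,-3.2,-3.2],"delta_rot":[0,0,0],"jaw":0.5},
  {"translation":[0,-4,-4],"delta_rot":[0,0,0],"jaw":0.5},
  {"translation":[0,-4.8,-4.8],"delta_rot":[0,0,0],"jaw":0.5},
  {"translation":[0,-5.1,-5.2],"delta_rot":[0,0,0],"jaw":0.5},
])

```text
time: 4.15
tool_pos: [0.4101, 0.0987, 0.1309]
tool_rot: [-0.278, 0.677, 0.629, -0.26]
contact_force: [-0.4, 0.3, -1.9]
gripper_width: 0.197
grasp_force: 59.3
```

Emit:
send_rows([
  {"translation":[0,1,-1],"delta_rot":[0,0,0],"jaw":0.5},
  {"translation":[0,2.5,-2.5],"delta_rot":[0,0.02,0.02],"jaw":0.5},
  {"translation":[0.1,4,-4],"delta_rot":[0,0.04,0.04],"jaw":0.5},
  {"translation":[0.2,5.5,-5.5],"delta_rot":[0,0.06,0.06],"jaw":0.5},
  {"translation":[0.3,7,-7],"delta_rot":[0,0.08,0.08],"jaw":0.5},
  {"translation":[0.4,8.5,-8.5],"delta_rot":[0,0.09,0.09],"jaw":0.5},
  {"translation":[0.6,9.5,-9.5],"delta_rot":[0,0.1,0.1],"jaw":0.5},
  {"translation":[0.6,9.8,-9.75],"delta_rot":[0,0.101,0.102],"jaw":0.5},
])

```text
time: 4.95
tool_pos: [0.5489, 0.0943, 0.1292]
tool_rot: [-0.297, 0.721, 0.579, -0.24]
contact_force: [0.1, 0.1, -2.7]
gripper_width: 0.2
grasp_force: 59.3
```

Run:
```python
from go import *
rep(); p1=np.array([.6016,.3358]); h=np.array([np.cos(np.radians(78)),np.sin(np.radians(78))])
splan((*(p1-.12*h),.030),78)
f=grab_frame("top"); pickle.dump(f,open("top1.pkl","wb")); W=cloud(f); M=cur()@TS
# points of blade in image, transform to spatula blade frame
P=(W.reshape(-1,3)-M[:3,3])@M[:3,:3]-[.125,0,-.052]
m=(np.abs(P[:,2]-.004)<.010)&(np.abs(P[:,0])<.09)&(np.abs(P[:,1])<.07); q_=P[m]; print(m.sum(),rect(q_),q_.min(0),q_.max(0),np.percentile(q_[:,2],[10,50,90]))
rear=q_[(np.abs(q_[:,1])<.02)]; print("rear x",np.percentile(rear[:,0],[2,98])); tip=q_[q_[:,0]>0]; print("tines z",np.median(tip[:,2]), np.polyfit(tip[:,0],tip[:,2],1))
cv2.imwrite("pics/top1.png",f["pixels"][80:330,40:340])
```

```text
t 4.95 j [-0.027  0.465  1.46   0.144  1.986  0.195] p [0.5489 0.0943 0.1292] F [ 0.1  0.1 -2.7] w 0.2 g 59.3
T cm [0.01 3.4  3.55] R [-0.001 -0.    -0.001]
1225 (array([-1.6, -0.4]), 113.0, 100.3, -0.5) [-0.05845006 -0.05087228 -0.00410106] [0.05460563 0.04989257 0.01396116] [-0.00157335  0.00039476  0.00786331]
rear x [-0.05774336 -0.04213015]
tines z -6.088540661121356e-07 [-0.00555639  0.00074403]
```

View pics/top1.png

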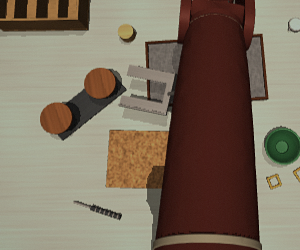

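The blade matches the model within 2 mm. In the crop the fork is at (148,85) with its slot facing the disc at (98,85).

Emit:
send_rows([
  {"translation":[0,0.5,0.5],"delta_rot":[0,0,0],"jaw":0.5},
  {"translation":[0,1,1],"delta_rot":[0,0,0],"jaw":0.5},
  {"translation":[0,1.6,1.6],"delta_rot":[0,0,0],"jaw":0.5},
  {"translation":[0,2.2,2.3],"delta_rot":[0,0,0],"jaw":0.5},
  {"translation":[0,2.8,2.9],"delta_rot":[0,0,0],"jaw":0.5},
  {"translation":[0,3.3,3.4],"delta_rot":[0,0,0],"jaw":0.5},
  {"translation":[0,3.4,3.55],"delta_rot":[0,0,0],"jaw":0.5},
  {"translation":[0,3.4,3.55],"delta_rot":[0,0,0],"jaw":0.5},
])

```text
time: 5.8
tool_pos: [0.5466, 0.0947, 0.0798]
tool_rot: [-0.297, 0.72, 0.579, -0.24]
contact_force: [0.6, 0.1, -1.1]
gripper_width: 0.197
grasp_force: 59.3
```

Run:
```python
from go import *
rep(); p1=np.array([.6016,.3358]); h=np.array([np.cos(np.radians(78)),np.sin(np.radians(78))])
splan((*(p1-.12*h),.030),78); splan((*(p1+.01*h),.030),78)
```

```text
t 5.8 j [-0.027  0.522  1.476  0.14   1.915  0.184] p [0.5466 0.0947 0.0798] F [ 0.6  0.1 -1.1] w 0.197 g 59.3
T cm [ 0.01  0.08 -0.12] R [-0.002  0.    -0.001]
T cm [13.01  0.   -0.07] R [-0.002  0.    -0.001]
```

Emit:
send_rows([
  {"translation":[1.5,0,-0.05],"delta_rot":[0,0,0],"jaw":0.5},
  {"translation":[3.2,0,-0.05],"delta_rot":[0,0,0],"jaw":0.5},
  {"translation":[5,0,-0.05],"delta_rot":[0,0,0],"jaw":0.5},
  {"translation":[6.8,0,-0.07],"delta_rot":[0,0,0],"jaw":0.5},
  {"translation":[8.6,0,-0.07],"delta_rot":[0,0,0],"jaw":0.5},
  {"translation":[10.4,0,-0.07],"delta_rot":[0,0,0],"jaw":0.5},
  {"translation":[12,0,-0.07],"delta_rot":[0,0,0],"jaw":0.5},
  {"translation":[13,0,-0.07],"delta_rot":[0,0,0],"jaw":0.5},
])

```text
time: 6.6
tool_pos: [0.5754, 0.2233, 0.0803]
tool_rot: [-0.297, 0.72, 0.579, -0.24]
contact_force: [-0.3, -0.5, -1.9]
gripper_width: 0.194
grasp_force: 59.3
```

Run:
```python
from go import *
rep(); p1=np.array([.6016,.3358]); h=np.array([np.cos(np.radians(78)),np.sin(np.radians(78))])
splan((*(p1+.01*h),.030),78); splan((*(p1+.01*h),.045),78);splan((*(p1+.01*h),.085),78,5,5)
```

```text
t 6.6 j [0.142 0.618 1.337 0.265 1.926 0.354] p [0.5754 0.2233 0.0803] F [-0.3 -0.5 -1.9] w 0.194 g 59.3
T cm [-0.16  0.02  0.02] R [-0.001  0.001  0.   ]
T cm [-0.17 -1.04 -1.04] R [-0.001  0.001  0.   ]
T cm [-0.56 -3.34 -2.75] R [-0.088  0.066 -0.059]
```

Emit:
send_rows([
  {"translation":[-0.1,-0.5,-0.5],"delta_rot":[0,0,0],"jaw":0.5},
  {"translation":[-0.1,-0.9,-0.9],"delta_rot":[0,0,0],"jaw":0.5},
  {"translation":[-0.1,-1.1,-1.1],"delta_rot":[0,0,0],"jaw":0.5},
  {"translation":[-0.1,-1.3,-1.3],"delta_rot":[0,0,0],"jaw":0.5},
  {"translation":[-0.1,-1.6,-1.6],"delta_rot":[0,0,0],"jaw":0.5},
  {"translation":[-0.1,-2,-2],"delta_rot":[0,0,0],"jaw":0.5},
  {"translation":[-0.1,-2.5,-2.5],"delta_rot":[0,0,0],"jaw":0.5},
  {"translation":[-0.1,-2.9,-2.9],"delta_rot":[0,0,0],"jaw":0.5},
])

```text
time: 7.4
tool_pos: [0.5751, 0.2206, 0.1223]
tool_rot: [-0.297, 0.721, 0.579, -0.24]
contact_force: [0.2, -0.1, -2.3]
gripper_width: 0.2
grasp_force: 59.2
```

```bash
cat >> go.py <<'E'
def look(W):  # what lies on the blade, spatula blade frame, mm
    M=cur()@TS; P=(W.reshape(-1,3)-M[:3,3])@M[:3,:3]-[.125,0,-.052]
    m=(P[:,2]>.0045)&(P[:,2]<.014)&(P[:,0]<.08)&(P[:,0]>-.054)&(np.abs(P[:,1])<.0445); print("disc on blade:",m.sum(),rect(P[m]) if m.sum()>10 else "", np.median(P[m][:,2])*1000 if m.sum() else "")
E
python3 - <<'E'
from go import *
rep(); f=grab_frame("top"); look(cloud(f)); f=grab_frame("side"); look(cloud(f)); cv2.imwrite("pics/s2.png",f["pixels"])
p1=np.array([.6016,.3358]); h=np.array([np.cos(np.radians(78)),np.sin(np.radians(78))])
splan((*(p1+.01*h),.13),78,6,6)
E
```

```text
t 7.4 j [0.139 0.567 1.331 0.269 1.98  0.368] p [0.5751 0.2206 0.1223] F [ 0.2 -0.1 -2.3] w 0.2 g 59.2
disc on blade: 805 (array([-8.3,  0.8]), 75.1, 73.2, -85.7) 8.10459949579257
disc on blade: 734 (array([-10.7,   1.9]), 86.3, 85.3, 0.0) 6.535469010335311
T cm [-0.36 -3.47 -2.71] R [-0.104  0.079 -0.071]
```

View pics/s2.png

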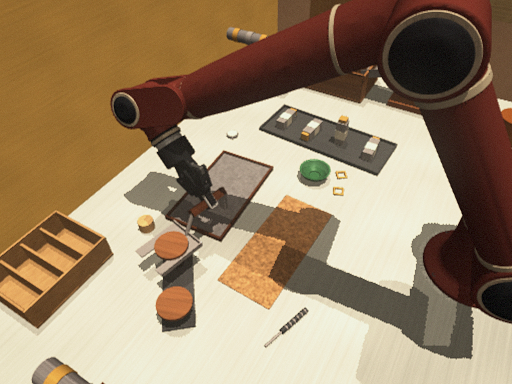

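The side view shows the disc riding on the fork at (170,243), clear of its post.

```bash
cat >> go.py <<'E'
LIP=(.125-.062,.05,-.052); BL=(.125,0,-.052)
def Mof(k):  # k: ref point pos(3), az,el,roll deg, ref
    Rs=Rspat(*np.radians(k[3:6])); return T(np.array(k[:3])-Rs@np.array(k[6]),Rs)@np.linalg.inv(TS)
def now(ref):
    M=cur()@TS; e=Rn.from_matrix(M[:3,:3]).as_euler("ZYX",degrees=True); return [*(M[:3,3]+M[:3,:3]@np.array(ref)),e[0],-e[1],-e[2],ref]
def rows(keys,ns,ease=True):
    """keys: list of params; ns: rows per leg; prints rows, each relative to the start of its call of 8"""
    B=cur(); n=0; a=now(keys[0][6])
    for k,N in zip(keys,ns):
        if k[6]!=a[6]: a=[*((Mof(a)@TS)[:3]@np.array([*k[6],1])),*a[3:6],k[6]]
        for i in range(1,N+1):
            u=i/N; u=u*u*(3-2*u) if ease else u
            w=[*(np.array(a[:6])+u*(np.array(k[:6])-np.array(a[:6]))),k[6]]; M=Mof(w); D=np.linalg.inv(B)@M
            print(n//8,np.round(D[:3,3]*100,2).tolist(),np.round(Rn.from_matrix(D[:3,:3]).as_rotvec(),3).tolist()); n+=1
            if n%8==0: B=M
        a=k
trC=np.array([.643,.084]); tx=np.array([np.cos(np.radians(3.4)),np.sin(np.radians(3.4))]); ty=np.array([-tx[1],tx[0]])
def tray(x,y): return trC+x*tx+y*ty
E
python3 - <<'E'
from go import *
a=now(BL); print(np.round(a[:6],3)); lip=tray(.046,.07-.041)
print(lip)
rows([[a[0],a[1],.115,78,6,6,BL],[*lip,.06,93.4,4,6,LIP]],[8,16])
E
```

```text
[6.0400e-01 3.4500e-01 7.3000e-02 7.7981e+01 3.0000e-02 6.4000e-02]
[0.68719915 0.11567705]
0 [-0.02, -0.1, -0.07] [-0.004, 0.003, -0.003]
0 [-0.08, -0.37, -0.26] [-0.016, 0.012, -0.011]
0 [-0.16, -0.75, -0.53] [-0.033, 0.024, -0.023]
0 [-0.25, -1.18, -0.83] [-0.051, 0.038, -0.036]
0 [-0.33, -1.61, -1.13] [-0.07, 0.053, -0.049]
0 [-0.39, -1.98, -1.39] [-0.087, 0.065, -0.06]
0 [-0.44, -2.24, -1.57] [-0.098, 0.075, -0.067]
0 [-0.45, -2.34, -1.64] [-0.103, 0.078, -0.07]
1 [-0.15, 0.19, -0.12] [0.0, -0.002, -0.002]
1 [-0.58, 0.74, -0.44] [0.001, -0.008, -0.008]
1 [-1.24, 1.58, -0.95] [0.003, -0.018, -0.017]
1 [-2.1, 2.67, -1.61] [0.004, -0.03, -0.029]
1 [-3.11, 3.97, -2.39] [0.006, -0.045, -0.043]
1 [-4.24, 5.41, -3.25] [0.008, -0.062, -0.059]
1 [-5.44, 6.95, -4.17] [0.01, -0.079, -0.076]
1 [-6.68, 8.53, -5.12] [0.013, -0.097, -0.093]
2 [-1.46, 1.45, -0.83] [0.002, -0.018, -0.017]
2 [-2.87, 2.84, -1.64] [0.004, -0.036, -0.034]
2 [-4.19, 4.15, -2.39] [0.006, -0.052, -0.05]
2 [-5.37, 5.32, -3.06] [0.007, -0.067, -0.064]
2 [-6.36, 6.3, -3.63] [0.009, -0.08, -0.076]
2 [-7.12, 7.06, -4.06] [0.01, -0.089, -0.085]
2 [-7.61, 7.55, -4.34] [0.01, -0.095, -0.091]
2 [-7.79, 7.72, -4.44] [0.01, -0.098, -0.093]
```

Emit:
send_rows([
  {"translation":[0,-0.1,-0.1],"delta_rot":[-0.004,0.003,-0.003],"jaw":0.5},
  {"translation":[-0.1,-0.4,-0.3],"delta_rot":[-0.016,0.012,-0.011],"jaw":0.5},
  {"translation":[-0.15,-0.75,-0.5],"delta_rot":[-0.033,0.024,-0.023],"jaw":0.5},
  {"translation":[-0.25,-1.2,-0.8],"delta_rot":[-0.05,0.038,-0.036],"jaw":0.5},
  {"translation":[-0.35,-1.6,-1.1],"delta_rot":[-0.07,0.053,-0.049],"jaw":0.5},
  {"translation":[-0.4,-2,-1.4],"delta_rot":[-0.087,0.065,-0.06],"jaw":0.5},
  {"translation":[-0.45,-2.25,-1.6],"delta_rot":[-0.098,0.075,-0.067],"jaw":0.5},
  {"translation":[-0.45,-2.35,-1.65],"delta_rot":[-0.103,0.078,-0.07],"jaw":0.5},
])

```text
time: 8.3
tool_pos: [0.5692, 0.2172, 0.1507]
tool_rot: [-0.289, 0.723, 0.604, -0.17]
contact_force: [0.1, 0.2, -2.7]
gripper_width: 0.193
grasp_force: 59.2
```

Emit:
send_rows([
  {"translation":[-0.15,0.2,-0.1],"delta_rot":[0,-0.002,-0.002],"jaw":0.5},
  {"translation":[-0.6,0.75,-0.45],"delta_rot":[0,-0.008,-0.008],"jaw":0.5},
  {"translation":[-1.25,1.6,-0.95],"delta_rot":[0.003,-0.018,-0.017],"jaw":0.5},
  {"translation":[-2.1,2.7,-1.6],"delta_rot":[0.004,-0.03,-0.029],"jaw":0.5},
  {"translation":[-3.1,4,-2.4],"delta_rot":[0.006,-0.045,-0.043],"jaw":0.5},
  {"translation":[-4.25,5.4,-3.25],"delta_rot":[0.008,-0.062,-0.059],"jaw":0.5},
  {"translation":[-5.45,6.95,-4.2],"delta_rot":[0.01,-0.079,-0.076],"jaw":0.5},
  {"translation":[-6.7,8.5,-5.1],"delta_rot":[0.013,-0.097,-0.093],"jaw":0.5},
])

```text
time: 9.1
tool_pos: [0.6523, 0.1311, 0.1283]
tool_rot: [-0.272, 0.683, 0.649, -0.196]
contact_force: [0.5, 0.6, -1.9]
gripper_width: 0.202
grasp_force: 59.2
```

Emit:
send_rows([
  {"translation":[-1.45,1.45,-0.8],"delta_rot":[0.002,-0.018,-0.017],"jaw":0.5},
  {"translation":[-2.9,2.85,-1.65],"delta_rot":[0.004,-0.036,-0.034],"jaw":0.5},
  {"translation":[-4.2,4.15,-2.4],"delta_rot":[0.006,-0.052,-0.05],"jaw":0.5},
  {"translation":[-5.4,5.3,-3.05],"delta_rot":[0.007,-0.067,-0.064],"jaw":0.5},
  {"translation":[-6.4,6.3,-3.6],"delta_rot":[0.009,-0.08,-0.076],"jaw":0.5},
  {"translation":[-7.1,7.05,-4.05],"delta_rot":[0.01,-0.089,-0.085],"jaw":0.5},
  {"translation":[-7.6,7.55,-4.35],"delta_rot":[0.01,-0.095,-0.091],"jaw":0.5},
  {"translation":[-7.8,7.7,-4.45],"delta_rot":[0.01,-0.098,-0.093],"jaw":0.5},
])

```text
time: 9.9
tool_pos: [0.7327, 0.0484, 0.108]
tool_rot: [-0.253, 0.641, 0.691, -0.22]
contact_force: [-0.8, -1.0, -1.8]
gripper_width: 0.199
grasp_force: 59.2
```

Run:
```python
from go import *
rep(); a=now(LIP); print(np.round(a[:6],3)); lip=tray(.046,.07-.041)
W=cloud(grab_frame("top")); look(W); look(cloud(grab_frame("side")))
rows([[*lip,.045,93.4,4,45,LIP],[*lip,.012,93.4,4,84,LIP]],[12,12])
```

```text
t 9.9 j [-3.500e-02  8.390e-01  9.220e-01 -2.000e-03  2.064e+00 -1.110e-01] p [0.7327 0.0484 0.108 ] F [-0.8 -1.  -1.8] w 0.199 g 59.2
[6.8600e-01 1.1500e-01 5.8000e-02 9.3342e+01 3.9530e+00 5.8490e+00]
disc on blade: 736 (array([-5.8,  1.7]), 75.3, 66.7, 86.4) 7.860136040759479
disc on blade: 342 (array([-10.4,  -1.5]), 87.0, 85.9, 0.1) 5.648045102978089
0 [-0.0, -0.08, 0.02] [-0.013, 0.0, -0.0]
0 [-0.0, -0.28, 0.09] [-0.051, 0.0, -0.0]
0 [-0.0, -0.6, 0.2] [-0.107, 0.001, -0.001]
0 [-0.0, -0.98, 0.38] [-0.177, 0.001, -0.001]
0 [-0.0, -1.41, 0.62] [-0.257, 0.002, -0.001]
0 [-0.01, -1.86, 0.92] [-0.342, 0.002, -0.002]
0 [-0.01, -2.29, 1.27] [-0.426, 0.003, -0.002]
0 [-0.01, -2.67, 1.64] [-0.506, 0.003, -0.003]
1 [-0.0, -0.45, 0.16] [-0.07, 0.0, -0.0]
1 [-0.0, -0.81, 0.31] [-0.127, 0.001, -0.001]
1 [-0.0, -1.05, 0.42] [-0.164, 0.001, -0.001]
1 [-0.0, -1.13, 0.46] [-0.177, 0.001, -0.001]
1 [-0.01, -1.21, 0.54] [-0.191, 0.001, -0.001]
1 [-0.02, -1.43, 0.78] [-0.228, 0.002, -0.001]
1 [-0.05, -1.76, 1.15] [-0.283, 0.002, -0.001]
1 [-0.07, -2.15, 1.65] [-0.354, 0.002, -0.002]
2 [-0.03, -0.62, 0.41] [-0.08, 0.0, -0.0]
2 [-0.07, -1.27, 0.89] [-0.164, 0.001, -0.001]
2 [-0.1, -1.91, 1.43] [-0.248, 0.001, -0.001]
2 [-0.13, -2.5, 1.97] [-0.328, 0.002, -0.001]
2 [-0.16, -3.01, 2.49] [-0.398, 0.002, -0.001]
2 [-0.18, -3.41, 2.92] [-0.454, 0.003, -0.002]
2 [-0.2, -3.67, 3.21] [-0.491, 0.003, -0.002]
2 [-0.2, -3.76, 3.32] [-0.504, 0.003, -0.002]
```

Emit:
send_rows([
  {"translation":[0,-0.1,0],"delta_rot":[-0.013,0,0],"jaw":0.5},
  {"translation":[0,-0.3,0.1],"delta_rot":[-0.05,0,0],"jaw":0.5},
  {"translation":[0,-0.6,0.2],"delta_rot":[-0.107,0,0],"jaw":0.5},
  {"translation":[0,-1,0.4],"delta_rot":[-0.177,0.001,-0.001],"jaw":0.5},
  {"translation":[0,-1.4,0.6],"delta_rot":[-0.257,0.002,-0.001],"jaw":0.5},
  {"translation":[0,-1.85,0.9],"delta_rot":[-0.342,0.002,-0.002],"jaw":0.5},
  {"translation":[0,-2.3,1.25],"delta_rot":[-0.426,0.003,-0.002],"jaw":0.5},
  {"translation":[0,-2.65,1.65],"delta_rot":[-0.506,0.003,-0.003],"jaw":0.5},
])

```text
time: 10.8
tool_pos: [0.7007, 0.0478, 0.1139]
tool_rot: [-0.084, 0.683, 0.725, -0.037]
contact_force: [-0.5, 0.2, -2.9]
gripper_width: 0.199
grasp_force: 59.1
```

Emit:
send_rows([
  {"translation":[0,-0.45,0.15],"delta_rot":[-0.07,0,0],"jaw":0.5},
  {"translation":[0,-0.8,0.3],"delta_rot":[-0.127,0.001,-0.001],"jaw":0.5},
  {"translation":[0,-1.05,0.4],"delta_rot":[-0.164,0.001,-0.001],"jaw":0.5},
  {"translation":[0,-1.15,0.45],"delta_rot":[-0.177,0.001,-0.001],"jaw":0.5},
  {"translation":[0,-1.2,0.55],"delta_rot":[-0.19,0.001,-0.001],"jaw":0.5},
  {"translation":[0,-1.45,0.8],"delta_rot":[-0.228,0.002,-0.001],"jaw":0.5},
  {"translation":[-0.05,-1.75,1.15],"delta_rot":[-0.283,0.002,-0.001],"jaw":0.5},
  {"translation":[-0.05,-2.15,1.65],"delta_rot":[-0.354,0.002,-0.002],"jaw":0.5},
])

```text
time: 11.6
tool_pos: [0.6782, 0.0464, 0.1007]
tool_rot: [0.036, 0.686, 0.721, 0.092]
contact_force: [0.1, 0.6, -2.4]
gripper_width: 0.197
grasp_force: 59.1
```

Emit:
send_rows([
  {"translation":[0,-0.6,0.4],"delta_rot":[-0.08,0,0],"jaw":0.5},
  {"translation":[-0.05,-1.25,0.9],"delta_rot":[-0.164,0.001,-0.001],"jaw":0.5},
  {"translation":[-0.1,-1.9,1.45],"delta_rot":[-0.248,0.001,-0.001],"jaw":0.5},
  {"translation":[-0.15,-2.5,1.95],"delta_rot":[-0.328,0.002,-0.001],"jaw":0.5},
  {"translation":[-0.15,-3,2.5],"delta_rot":[-0.398,0.002,-0.001],"jaw":0.5},
  {"translation":[-0.2,-3.4,2.9],"delta_rot":[-0.454,0.003,-0.002],"jaw":0.5},
  {"translation":[-0.2,-3.65,3.2],"delta_rot":[-0.491,0.003,-0.002],"jaw":0.5},
  {"translation":[-0.2,-3.75,3.3],"delta_rot":[-0.504,0.003,-0.002],"jaw":0.5},
])

```text
time: 12.4
tool_pos: [0.6447, 0.046, 0.0591]
tool_rot: [0.203, 0.655, 0.677, 0.268]
contact_force: [-0.7, 1.1, -2.2]
gripper_width: 0.199
grasp_force: 59.2
```

Run:
```python
from go import *
rep(); a=now(LIP); print(np.round(a[:6],3)); lip=tray(.046,.07-.041)
for n in ("side","top"):
  f=grab_frame(n); look(cloud(f)); cv2.imwrite(f"pics/{n}3.png",f["pixels"])
rows([[*lip,.010,93.4,4,112,LIP]],[16])
```

```text
t 12.4 j [-0.113  0.007  2.113  0.453  0.39  -0.51 ] p [0.6447 0.046  0.0591] F [-0.7  1.1 -2.2] w 0.199 g 59.2
[6.8500e-01 1.1700e-01 1.1000e-02 9.3523e+01 4.0170e+00 8.3874e+01]
disc on blade: 443 (array([-11. ,   0.3]), 87.6, 86.5, -89.1) 8.211637163195325
disc on blade: 384 (array([0.4, 6.4]), 106.2, 75.2, 0.5) 7.855048513103376
0 [-0.0, -0.04, 0.0] [-0.006, 0.0, -0.0]
0 [-0.01, -0.14, 0.01] [-0.021, 0.0, -0.0]
0 [-0.02, -0.3, 0.03] [-0.045, 0.0, -0.0]
0 [-0.03, -0.51, 0.06] [-0.077, 0.0, -0.0]
0 [-0.04, -0.76, 0.1] [-0.114, 0.0, -0.0]
0 [-0.06, -1.04, 0.16] [-0.155, 0.0, -0.0]
0 [-0.08, -1.33, 0.24] [-0.2, 0.0, -0.0]
0 [-0.1, -1.63, 0.33] [-0.246, 0.001, -0.0]
1 [-0.02, -0.31, 0.03] [-0.046, 0.0, -0.0]
1 [-0.03, -0.61, 0.08] [-0.09, 0.0, -0.0]
1 [-0.05, -0.89, 0.13] [-0.132, 0.0, -0.0]
1 [-0.07, -1.14, 0.19] [-0.169, 0.0, -0.0]
1 [-0.08, -1.35, 0.25] [-0.2, 0.0, -0.0]
1 [-0.09, -1.51, 0.3] [-0.224, 0.0, -0.0]
1 [-0.09, -1.62, 0.33] [-0.24, 0.0, -0.0]
1 [-0.1, -1.65, 0.34] [-0.246, 0.0, -0.0]
```

View pics/side3.png

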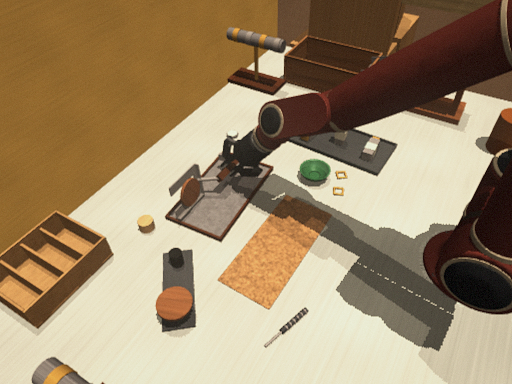

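The side view shows the disc standing on edge against the fork over the tray at (190,190). J5 is close to its limit, so I'll yaw the spatula before tipping further.

```bash
cat >> go.py <<'E'
CT=(.125-.021,.047,-.044)
def ctpos(d,az): a=np.radians(az+90); return np.array(d)-.038*np.array([np.cos(a),np.sin(a)])
E
python3 - <<'E'
from go import *
a=now(CT); print(np.round(a[:6],3)); az=112; c=ctpos(tray(0,.06),az); print(c)
rows([[*c,.021,az,5,84,CT]],[16])
E
```

```text
[6.7600e-01 1.5700e-01 1.9000e-02 9.3506e+01 4.0010e+00 8.3936e+01]
[0.6746746  0.15812944]
0 [-0.01, 0.03, 0.02] [0.0, 0.002, -0.003]
0 [-0.05, 0.12, 0.09] [0.001, 0.009, -0.01]
0 [-0.1, 0.25, 0.19] [0.002, 0.02, -0.022]
0 [-0.17, 0.43, 0.32] [0.004, 0.034, -0.037]
0 [-0.24, 0.63, 0.48] [0.006, 0.05, -0.055]
0 [-0.31, 0.87, 0.66] [0.008, 0.069, -0.075]
0 [-0.37, 1.12, 0.86] [0.01, 0.088, -0.097]
0 [-0.43, 1.38, 1.06] [0.012, 0.108, -0.119]
1 [-0.1, 0.26, 0.19] [0.002, 0.02, -0.022]
1 [-0.19, 0.51, 0.38] [0.005, 0.04, -0.044]
1 [-0.26, 0.74, 0.56] [0.007, 0.058, -0.064]
1 [-0.32, 0.95, 0.73] [0.009, 0.074, -0.082]
1 [-0.36, 1.13, 0.87] [0.011, 0.088, -0.097]
1 [-0.39, 1.27, 0.98] [0.013, 0.099, -0.109]
1 [-0.41, 1.36, 1.05] [0.014, 0.106, -0.116]
1 [-0.42, 1.39, 1.07] [0.014, 0.108, -0.119]
```

Emit:
send_rows([
  {"translation":[0,0,0],"delta_rot":[0,0.002,-0.003],"jaw":0.5},
  {"translation":[-0.05,0.1,0.1],"delta_rot":[0.001,0.009,-0.01],"jaw":0.5},
  {"translation":[-0.1,0.25,0.2],"delta_rot":[0.002,0.02,-0.022],"jaw":0.5},
  {"translation":[-0.15,0.45,0.3],"delta_rot":[0.004,0.034,-0.037],"jaw":0.5},
  {"translation":[-0.25,0.65,0.5],"delta_rot":[0.006,0.05,-0.055],"jaw":0.5},
  {"translation":[-0.3,0.85,0.65],"delta_rot":[0.008,0.069,-0.075],"jaw":0.5},
  {"translation":[-0.35,1.1,0.85],"delta_rot":[0.01,0.088,-0.097],"jaw":0.5},
  {"translation":[-0.45,1.4,1.05],"delta_rot":[0.012,0.108,-0.119],"jaw":0.5},
])

```text
time: 13.3
tool_pos: [0.6651, 0.0418, 0.062]
tool_rot: [0.18, 0.599, 0.726, 0.287]
contact_force: [-0.1, 0.9, -3.9]
gripper_width: 0.197
grasp_force: 59.2
```

Emit:
send_rows([
  {"translation":[-0.1,0.25,0.2],"delta_rot":[0.002,0.02,-0.022],"jaw":0.5},
  {"translation":[-0.2,0.5,0.4],"delta_rot":[0.005,0.04,-0.044],"jaw":0.5},
  {"translation":[-0.25,0.75,0.55],"delta_rot":[0.007,0.058,-0.064],"jaw":0.5},
  {"translation":[-0.3,0.95,0.75],"delta_rot":[0.009,0.074,-0.082],"jaw":0.5},
  {"translation":[-0.35,1.15,0.85],"delta_rot":[0.011,0.088,-0.097],"jaw":0.5},
  {"translation":[-0.4,1.25,1],"delta_rot":[0.013,0.099,-0.109],"jaw":0.5},
  {"translation":[-0.4,1.35,1.05],"delta_rot":[0.014,0.106,-0.116],"jaw":0.5},
  {"translation":[-0.4,1.4,1.05],"delta_rot":[0.014,0.108,-0.119],"jaw":0.5},
])

```text
time: 14.1
tool_pos: [0.6822, 0.0417, 0.0616]
tool_rot: [0.152, 0.54, 0.77, 0.303]
contact_force: [-0.2, -1.4, -2.6]
gripper_width: 0.197
grasp_force: 59.2
```

Run:
```python
from go import *
rep(); a=now(CT); print(np.round(a[:6],3),np.round(now(LIP)[:3],3)); az=112; c=a[:2]
rows([[*c,.018,az,5,106,CT]],[16])
```

```text
t 14.1 j [-0.211  0.128  1.98   0.785  0.623 -1.116] p [0.6822 0.0417 0.0616] F [-0.2 -1.4 -2.6] w 0.197 g 59.2
[6.7600e-01 1.5800e-01 2.2000e-02 1.1195e+02 4.9140e+00 8.4105e+01] [0.698 0.123 0.015]
0 [-0.0, -0.03, 0.0] [-0.004, 0.0, -0.0]
0 [-0.0, -0.11, 0.01] [-0.016, 0.0, -0.0]
0 [-0.01, -0.24, 0.03] [-0.035, 0.0, -0.0]
0 [-0.01, -0.41, 0.05] [-0.06, 0.001, -0.0]
0 [-0.01, -0.6, 0.08] [-0.089, 0.001, -0.0]
0 [-0.02, -0.82, 0.12] [-0.121, 0.001, -0.0]
0 [-0.03, -1.06, 0.18] [-0.155, 0.002, -0.0]
0 [-0.03, -1.3, 0.24] [-0.191, 0.002, -0.0]
1 [-0.01, -0.25, 0.02] [-0.036, 0.0, -0.0]
1 [-0.01, -0.49, 0.05] [-0.07, 0.001, -0.0]
1 [-0.02, -0.71, 0.08] [-0.102, 0.001, -0.0]
1 [-0.02, -0.91, 0.12] [-0.131, 0.001, -0.0]
1 [-0.02, -1.08, 0.15] [-0.156, 0.002, -0.0]
1 [-0.03, -1.21, 0.18] [-0.175, 0.002, -0.0]
1 [-0.03, -1.3, 0.2] [-0.187, 0.002, -0.0]
1 [-0.03, -1.33, 0.21] [-0.191, 0.002, -0.0]
```

Emit:
send_rows([
  {"translation":[0,-0.05,0],"delta_rot":[-0.004,0,0],"jaw":0.5},
  {"translation":[0,-0.15,0.05],"delta_rot":[-0.016,0,0],"jaw":0.5},
  {"translation":[0,-0.35,0.1],"delta_rot":[-0.035,0,0],"jaw":0.5},
  {"translation":[0,-0.55,0.15],"delta_rot":[-0.06,0.001,0],"jaw":0.5},
  {"translation":[0,-0.8,0.25],"delta_rot":[-0.089,0.001,0],"jaw":0.5},
  {"translation":[0,-1.1,0.35],"delta_rot":[-0.121,0.001,0],"jaw":0.5},
  {"translation":[0,-1.35,0.45],"delta_rot":[-0.155,0.002,0],"jaw":0.5},
  {"translation":[0,-1.6,0.5],"delta_rot":[-0.191,0.002,0],"jaw":0.5},
])

```text
time: 14.9
tool_pos: [0.6726, 0.0395, 0.0474]
tool_rot: [0.203, 0.523, 0.738, 0.375]
contact_force: [-0.4, 0.1, -2.6]
gripper_width: 0.196
grasp_force: 59.3
```

Emit:
send_rows([
  {"translation":[0,-0.2,0],"delta_rot":[-0.03,0,0],"jaw":0.5},
  {"translation":[0,-0.35,0.05],"delta_rot":[-0.055,0.001,0],"jaw":0.5},
  {"translation":[0,-0.55,0.05],"delta_rot":[-0.08,0.001,0],"jaw":0.5},
  {"translation":[0,-0.7,0.1],"delta_rot":[-0.105,0.001,0],"jaw":0.5},
  {"translation":[0,-0.9,0.1],"delta_rot":[-0.13,0.001,0],"jaw":0.5},
  {"translation":[0,-1.1,0.15],"delta_rot":[-0.156,0.002,0],"jaw":0.5},
  {"translation":[0,-1.2,0.2],"delta_rot":[-0.175,0.002,0],"jaw":0.5},
  {"translation":[0,-1.3,0.2],"delta_rot":[-0.19,0.002,0],"jaw":0.5},
])

```text
time: 15.7
tool_pos: [0.6659, 0.0378, 0.0358]
tool_rot: [0.251, 0.502, 0.699, 0.444]
contact_force: [0.3, -0.6, -2.3]
gripper_width: 0.197
grasp_force: 59.3
```

Run:
```python
from go import *
rep(); a=now(CT); print(np.round(a[:6],3),np.round(now(LIP)[:3],3))
f=grab_frame("side"); W=cloud(f); cv2.imwrite("pics/side4.png",f["pixels"][100:300,100:340].repeat(2,0).repeat(2,1))
m=box(f,W,(.55,.74),(-.06,.23),(.010,.018)); print(m.sum(),rect(W[m]))
```

```text
t 15.7 j [-0.294  0.191  2.149  1.758  0.635 -2.099] p [0.6659 0.0378 0.0358] F [ 0.3 -0.6 -2.3] w 0.197 g 59.3
[6.74000e-01 1.58000e-01 1.40000e-02 1.11862e+02 5.02100e+00 1.05914e+02] [0.697 0.123 0.009]
524 (array([639.8,  87.9]), 291.8, 170.4, -87.1)
```

View pics/side4.png

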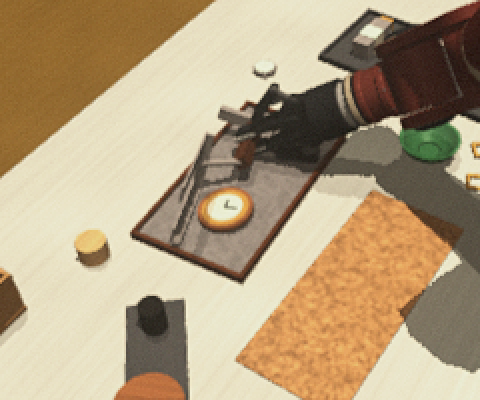

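The crop shows disc 1 lying in the tray with its dial up at (226,208).

Run:
```python
from go import *
a=now(CT); b=now(BL); d=.03*np.array([np.cos(np.radians(22)),np.sin(np.radians(22))]); d[1]=0
h=np.array([np.cos(np.radians(78)),np.sin(np.radians(78))]); pre=np.array([.518,.436])-.12*h
print(np.round(b[:6],3))
rows([[b[0]+d[0],b[1],b[2]+.08,112,5,106,BL],[*pre,.10,78,0,0,BL]],[8,24])
```

```text
[6.63000e-01 1.72000e-01 6.20000e-02 1.11856e+02 5.05300e+00 1.05880e+02]
0 [-0.01, 0.36, -0.07] [-0.0, 0.0, -0.0]
0 [-0.04, 1.3, -0.25] [-0.0, 0.0, -0.0]
0 [-0.09, 2.63, -0.51] [-0.001, 0.001, -0.001]
0 [-0.14, 4.16, -0.8] [-0.001, 0.001, -0.001]
0 [-0.2, 5.69, -1.1] [-0.001, 0.001, -0.001]
0 [-0.24, 7.02, -1.36] [-0.002, 0.001, -0.002]
0 [-0.27, 7.97, -1.54] [-0.002, 0.002, -0.002]
0 [-0.29, 8.32, -1.61] [-0.002, 0.002, -0.002]
1 [0.12, -0.04, -0.11] [0.009, -0.003, 0.001]
1 [0.46, -0.16, -0.43] [0.035, -0.011, 0.004]
1 [1.01, -0.34, -0.93] [0.077, -0.024, 0.01]
1 [1.75, -0.57, -1.59] [0.133, -0.041, 0.019]
1 [2.66, -0.84, -2.38] [0.201, -0.061, 0.031]
1 [3.73, -1.14, -3.27] [0.281, -0.084, 0.046]
1 [4.94, -1.44, -4.22] [0.369, -0.108, 0.066]
1 [6.27, -1.76, -5.21] [0.466, -0.132, 0.09]
2 [1.23, -0.88, -0.89] [0.103, -0.022, 0.027]
2 [2.53, -1.77, -1.78] [0.212, -0.042, 0.058]
2 [3.87, -2.63, -2.64] [0.323, -0.06, 0.091]
2 [5.22, -3.48, -3.45] [0.436, -0.074, 0.128]
2 [6.57, -4.29, -4.2] [0.549, -0.084, 0.167]
2 [7.88, -5.08, -4.87] [0.66, -0.09, 0.207]
2 [9.13, -5.83, -5.46] [0.768, -0.092, 0.248]
2 [10.3, -6.54, -5.97] [0.87, -0.09, 0.289]
3 [0.81, -1.04, 0.28] [0.099, 0.006, 0.032]
3 [1.54, -1.96, 0.57] [0.189, 0.014, 0.061]
3 [2.18, -2.76, 0.86] [0.27, 0.024, 0.086]
3 [2.73, -3.44, 1.12] [0.34, 0.034, 0.107]
3 [3.16, -3.98, 1.36] [0.398, 0.043, 0.124]
3 [3.49, -4.38, 1.55] [0.441, 0.051, 0.136]
3 [3.69, -4.63, 1.67] [0.467, 0.056, 0.144]
3 [3.76, -4.72, 1.71] [0.477, 0.058, 0.146]
```

Emit:
send_rows([
  {"translation":[0,0.35,-0.05],"delta_rot":[0,0,0],"jaw":0.5},
  {"translation":[0,1.3,-0.25],"delta_rot":[0,0,0],"jaw":0.5},
  {"translation":[-0.1,2.65,-0.5],"delta_rot":[0,0,0],"jaw":0.5},
  {"translation":[-0.15,4.15,-0.8],"delta_rot":[0,0,0],"jaw":0.5},
  {"translation":[-0.2,5.7,-1.1],"delta_rot":[0,0,0],"jaw":0.5},
  {"translation":[-0.25,7,-1.35],"delta_rot":[0,0,0],"jaw":0.5},
  {"translation":[-0.3,8,-1.55],"delta_rot":[0,0,0],"jaw":0.5},
  {"translation":[-0.3,8.3,-1.6],"delta_rot":[0,0,0],"jaw":0.5},
])

```text
time: 16.55
tool_pos: [0.6957, 0.0378, 0.1189]
tool_rot: [0.252, 0.5, 0.699, 0.444]
contact_force: [0.0, -0.3, -2.3]
gripper_width: 0.205
grasp_force: 59.4
```

Emit:
send_rows([
  {"translation":[0.1,0,-0.1],"delta_rot":[0.009,-0.003,0.001],"jaw":0.5},
  {"translation":[0.45,-0.15,-0.45],"delta_rot":[0.035,-0.011,0.004],"jaw":0.5},
  {"translation":[1,-0.35,-0.95],"delta_rot":[0.077,-0.024,0.01],"jaw":0.5},
  {"translation":[1.75,-0.55,-1.6],"delta_rot":[0.133,-0.041,0.019],"jaw":0.5},
  {"translation":[2.65,-0.85,-2.4],"delta_rot":[0.2,-0.061,0.031],"jaw":0.5},
  {"translation":[3.75,-1.15,-3.25],"delta_rot":[0.281,-0.084,0.046],"jaw":0.5},
  {"translation":[4.95,-1.45,-4.2],"delta_rot":[0.369,-0.108,0.066],"jaw":0.5},
  {"translation":[6.25,-1.75,-5.2],"delta_rot":[0.466,-0.132,0.09],"jaw":0.5},
])

```text
time: 17.35
tool_pos: [0.6209, 0.0743, 0.1296]
tool_rot: [0.153, 0.603, 0.742, 0.25]
contact_force: [-0.8, 0.7, -1.9]
gripper_width: 0.203
grasp_force: 59.2
```

Emit:
send_rows([
  {"translation":[1.25,-0.9,-0.9],"delta_rot":[0.103,-0.022,0.027],"jaw":0.5},
  {"translation":[2.55,-1.75,-1.8],"delta_rot":[0.212,-0.042,0.058],"jaw":0.5},
  {"translation":[3.85,-2.65,-2.65],"delta_rot":[0.323,-0.06,0.091],"jaw":0.5},
  {"translation":[5.2,-3.5,-3.45],"delta_rot":[0.436,-0.074,0.128],"jaw":0.5},
  {"translation":[6.55,-4.3,-4.2],"delta_rot":[0.549,-0.084,0.167],"jaw":0.5},
  {"translation":[7.9,-5.1,-4.85],"delta_rot":[0.66,-0.09,0.207],"jaw":0.5},
  {"translation":[9.15,-5.85,-5.45],"delta_rot":[0.768,-0.092,0.248],"jaw":0.5},
  {"translation":[10.3,-6.55,-5.95],"delta_rot":[0.87,-0.09,0.289],"jaw":0.5},
])

```text
time: 18.15
tool_pos: [0.5136, 0.1541, 0.1512]
tool_rot: [-0.118, 0.718, 0.68, -0.091]
contact_force: [1.1, -0.7, -2.1]
gripper_width: 0.2
grasp_force: 59.2
```

Run:
```python
from go import *
rep(); print(np.round(now(BL)[:6],3))
h=np.array([np.cos(np.radians(78)),np.sin(np.radians(78))]); pre=np.array([.518,.436])-.12*h
f=grab_frame("top"); W=cloud(f); m=box(f,W,(.44,.6),(.38,.5),(.046,.06)); print(m.sum(),rect(W[m]))
rows([[*pre,.10,78,0,0,BL],[*pre,.03,78,0,0,BL]],[16,8])
```

```text
t 18.15 j [0.113 0.099 1.746 0.079 1.585 0.158] p [0.5136 0.1541 0.1512] F [ 1.1 -0.7 -2.1] w 0.2 g 59.2
[ 0.546  0.281  0.112 86.967  1.61  27.733]
829 (array([517.7, 435.7]), 74.3, 73.7, -87.1)
0 [0.04, -0.06, 0.01] [0.005, 0.0, 0.002]
0 [0.17, -0.22, 0.06] [0.021, 0.001, 0.007]
0 [0.36, -0.48, 0.12] [0.044, 0.002, 0.015]
0 [0.61, -0.81, 0.21] [0.075, 0.003, 0.025]
0 [0.91, -1.19, 0.32] [0.111, 0.006, 0.037]
0 [1.23, -1.62, 0.45] [0.152, 0.009, 0.05]
0 [1.58, -2.06, 0.59] [0.195, 0.013, 0.064]
0 [1.93, -2.51, 0.74] [0.24, 0.018, 0.078]
1 [0.31, -0.42, 0.27] [0.045, 0.005, 0.014]
1 [0.61, -0.82, 0.55] [0.088, 0.011, 0.027]
1 [0.89, -1.19, 0.81] [0.129, 0.017, 0.039]
1 [1.13, -1.51, 1.05] [0.166, 0.023, 0.05]
1 [1.34, -1.79, 1.25] [0.197, 0.028, 0.059]
1 [1.49, -1.99, 1.42] [0.221, 0.032, 0.066]
1 [1.59, -2.13, 1.52] [0.236, 0.035, 0.07]
1 [1.63, -2.17, 1.56] [0.241, 0.036, 0.071]
2 [0.0, 0.21, 0.21] [0.0, 0.0, 0.0]
2 [0.0, 0.77, 0.78] [0.0, 0.0, 0.0]
2 [0.0, 1.56, 1.57] [0.0, 0.0, 0.0]
2 [0.01, 2.47, 2.48] [0.0, 0.0, 0.0]
2 [0.01, 3.37, 3.4] [0.0, 0.0, 0.0]
2 [0.01, 4.16, 4.19] [0.0, 0.0, 0.0]
2 [0.01, 4.72, 4.75] [0.0, 0.0, 0.0]
2 [0.01, 4.93, 4.97] [0.0, 0.0, 0.0]
```

Emit:
send_rows([
  {"translation":[0.05,-0.05,0],"delta_rot":[0.005,0,0.002],"jaw":0.5},
  {"translation":[0.15,-0.2,0.05],"delta_rot":[0.021,0.001,0.007],"jaw":0.5},
  {"translation":[0.35,-0.5,0.1],"delta_rot":[0.044,0.002,0.015],"jaw":0.5},
  {"translation":[0.6,-0.8,0.2],"delta_rot":[0.075,0.003,0.025],"jaw":0.5},
  {"translation":[0.9,-1.2,0.3],"delta_rot":[0.111,0.006,0.037],"jaw":0.5},
  {"translation":[1.25,-1.6,0.45],"delta_rot":[0.152,0.009,0.05],"jaw":0.5},
  {"translation":[1.6,-2.05,0.6],"delta_rot":[0.195,0.013,0.064],"jaw":0.5},
  {"translation":[1.95,-2.5,0.75],"delta_rot":[0.24,0.018,0.078],"jaw":0.5},
])

```text
time: 19.0
tool_pos: [0.4893, 0.1744, 0.152]
tool_rot: [-0.205, 0.726, 0.635, -0.169]
contact_force: [-0.2, 0.6, -1.1]
gripper_width: 0.197
grasp_force: 59.3
```

Emit:
send_rows([
  {"translation":[0.3,-0.4,0.25],"delta_rot":[0.045,0.005,0.014],"jaw":0.5},
  {"translation":[0.6,-0.8,0.55],"delta_rot":[0.088,0.011,0.027],"jaw":0.5},
  {"translation":[0.9,-1.2,0.8],"delta_rot":[0.129,0.017,0.039],"jaw":0.5},
  {"translation":[1.15,-1.5,1.05],"delta_rot":[0.166,0.023,0.05],"jaw":0.5},
  {"translation":[1.35,-1.8,1.25],"delta_rot":[0.197,0.028,0.059],"jaw":0.5},
  {"translation":[1.5,-2,1.4],"delta_rot":[0.221,0.032,0.066],"jaw":0.5},
  {"translation":[1.6,-2.15,1.5],"delta_rot":[0.236,0.035,0.07],"jaw":0.5},
  {"translation":[1.65,-2.15,1.55],"delta_rot":[0.241,0.036,0.071],"jaw":0.5},
])

```text
time: 19.8
tool_pos: [0.4654, 0.1942, 0.1495]
tool_rot: [-0.296, 0.721, 0.58, -0.238]
contact_force: [0.4, -0.2, -2.6]
gripper_width: 0.198
grasp_force: 59.3
```

Emit:
send_rows([
  {"translation":[0,0.2,0.2],"delta_rot":[0,0,0],"jaw":0.5},
  {"translation":[0,0.75,0.75],"delta_rot":[0,0,0],"jaw":0.5},
  {"translation":[0,1.55,1.55],"delta_rot":[0,0,0],"jaw":0.5},
  {"translation":[0,2.45,2.45],"delta_rot":[0,0,0],"jaw":0.5},
  {"translation":[0,3.35,3.35],"delta_rot":[0,0,0],"jaw":0.5},
  {"translation":[0,4.15,4.15],"delta_rot":[0,0,0],"jaw":0.5},
  {"translation":[0,4.7,4.75],"delta_rot":[0,0,0],"jaw":0.5},
  {"translation":[0,4.95,4.95],"delta_rot":[0,0,0],"jaw":0.5},
])

```text
time: 20.6
tool_pos: [0.4654, 0.1941, 0.0783]
tool_rot: [-0.296, 0.72, 0.58, -0.238]
contact_force: [0.2, -0.2, -1.6]
gripper_width: 0.196
grasp_force: 59.3
```

Run:
```python
from go import *
rep(); print(np.round(now(BL)[:6],3))
h=np.array([np.cos(np.radians(78)),np.sin(np.radians(78))]); p=np.array([.518,.436])
f=grab_frame("top"); W=cloud(f); M=cur()@TS; P=(W.reshape(-1,3)-M[:3,3])@M[:3,:3]-[.125,0,-.052]
m=(np.abs(P[:,2]-.004)<.010)&(np.abs(P[:,0])<.08)&(np.abs(P[:,1])<.07); print("blade",m.sum(),rect(P[m]))
rows([[*(p-.11*h),.03,78,0,0,BL],[*(p+.01*h),.03,78,0,0,BL]],[1,15])
```

```text
t 20.6 j [0.122 0.393 1.654 0.243 1.837 0.309] p [0.4654 0.1941 0.0783] F [ 0.2 -0.2 -1.6] w 0.196 g 59.3
[4.9400e-01 3.1800e-01 2.9000e-02 7.8086e+01 1.0100e-01 1.5300e-01]
blade 973 (array([-0.1, -0.6]), 110.5, 99.7, -0.4)
0 [1.04, -0.2, -0.04] [0.003, -0.0, 0.002]
0 [1.2, -0.2, -0.04] [0.003, -0.0, 0.002]
0 [1.63, -0.2, -0.04] [0.003, -0.0, 0.002]
0 [2.29, -0.2, -0.04] [0.003, -0.0, 0.002]
0 [3.15, -0.21, -0.03] [0.003, -0.0, 0.002]
0 [4.15, -0.21, -0.03] [0.003, -0.0, 0.002]
0 [5.27, -0.21, -0.02] [0.003, -0.0, 0.002]
0 [6.44, -0.22, -0.02] [0.003, -0.0, 0.002]
1 [1.2, -0.01, 0.0] [0.0, 0.0, 0.0]
1 [2.38, -0.01, 0.01] [0.0, 0.0, 0.0]
1 [3.49, -0.02, 0.01] [0.0, 0.0, 0.0]
1 [4.49, -0.03, 0.02] [0.0, 0.0, 0.0]
1 [5.35, -0.03, 0.02] [0.0, 0.0, 0.0]
1 [6.02, -0.03, 0.02] [0.0, 0.0, 0.0]
1 [6.45, -0.04, 0.02] [0.0, 0.0, 0.0]
1 [6.6, -0.04, 0.02] [0.0, 0.0, 0.0]
```

Insert and lift, as for the first disc.

Emit:
send_rows([
  {"translation":[1.3,-0.2,-0.05],"delta_rot":[0.003,0,0.002],"jaw":0.5},
  {"translation":[3,-0.2,-0.05],"delta_rot":[0.003,0,0.002],"jaw":0.5},
  {"translation":[4.8,-0.2,-0.05],"delta_rot":[0.003,0,0.002],"jaw":0.5},
  {"translation":[6.6,-0.2,-0.05],"delta_rot":[0.003,0,0.002],"jaw":0.5},
  {"translation":[8.4,-0.2,-0.05],"delta_rot":[0.003,0,0.002],"jaw":0.5},
  {"translation":[10.2,-0.25,0],"delta_rot":[0.003,0,0.002],"jaw":0.5},
  {"translation":[12,-0.25,0],"delta_rot":[0.003,0,0.002],"jaw":0.5},
  {"translation":[13,-0.25,0],"delta_rot":[0.003,0,0.002],"jaw":0.5},
])

```text
time: 21.45
tool_pos: [0.4921, 0.3235, 0.0815]
tool_rot: [-0.296, 0.72, 0.58, -0.239]
contact_force: [0.0, -1.0, -2.8]
gripper_width: 0.2
grasp_force: 59.3
```

Run:
```python
from go import *
rep(); print(np.round(now(BL)[:6],3))
h=np.array([np.cos(np.radians(78)),np.sin(np.radians(78))]); p=np.array([.518,.436]); print(np.round(p+.01*h,3))
```

```text
t 21.45 j [0.297 0.519 1.476 0.365 1.841 0.481] p [0.4921 0.3235 0.0815] F [ 0.  -1.  -2.8] w 0.2 g 59.3
[5.210e-01 4.470e-01 3.200e-02 7.807e+01 8.200e-02 1.000e-01]
[0.52  0.446]
```

Emit:
send_rows([
  {"translation":[0,-0.4,-0.4],"delta_rot":[0,0,0],"jaw":0.5},
  {"translation":[0,-0.8,-0.8],"delta_rot":[0,0,0],"jaw":0.5},
  {"translation":[0,-1,-1],"delta_rot":[0,0,0],"jaw":0.5},
  {"translation":[0,-1.2,-1.2],"delta_rot":[0,0,0],"jaw":0.5},
  {"translation":[0,-1.6,-1.6],"delta_rot":[0,0,0],"jaw":0.5},
  {"translation":[0,-2,-2],"delta_rot":[0,0,0],"jaw":0.5},
  {"translation":[0,-2.5,-2.5],"delta_rot":[0,0,0],"jaw":0.5},
  {"translation":[0,-2.9,-2.9],"delta_rot":[0,0,0],"jaw":0.5},
])

```text
time: 22.25
tool_pos: [0.492, 0.3216, 0.1234]
tool_rot: [-0.296, 0.721, 0.58, -0.238]
contact_force: [0.5, -0.2, -2.3]
gripper_width: 0.201
grasp_force: 59.3
```

Run:
```python
from go import *
rep(); a=now(BL); print(np.round(a[:6],3))
f=grab_frame("top"); W=cloud(f); look(W)
# first disc in tray
g=grab_frame("side"); Ws=cloud(g)
for ff,w in ((f,W),(g,Ws)):
    m=box(ff,w,(.58,.70),(.05,.22),(.0105,.022)); print(m.sum(),rect(w[m]),np.percentile(w[m][:,2],[5,50,95]))
cv2.imwrite("pics/top5.png",f["pixels"][70:250,60:330].repeat(2,0).repeat(2,1))
lip=tray(.046,-.068-.041)
rows([[a[0],a[1],.13,78,6,6,BL],[*lip,.06,93.4,5,6,LIP]],[8,24])
```

```text
t 22.25 j [0.294 0.465 1.47  0.371 1.896 0.502] p [0.492  0.3216 0.1234] F [ 0.5 -0.2 -2.3] w 0.201 g 59.3
[5.2100e-01 4.4600e-01 7.4000e-02 7.7995e+01 8.0000e-02 1.2500e-01]
disc on blade: 646 (array([1. , 3.3]), 74.1, 54.7, -80.4) 8.036135940534885
712 (array([647.4, 131.3]), 161.8, 107.9, -79.6) [0.01181374 0.01481247 0.0175629 ]
327 (array([627.6, 144.3]), 74.7, 62.9, -8.8) [0.01071119 0.01219568 0.0143002 ]
0 [-0.02, -0.15, -0.12] [-0.004, 0.003, -0.003]
0 [-0.08, -0.53, -0.42] [-0.016, 0.012, -0.011]
0 [-0.16, -1.07, -0.85] [-0.032, 0.024, -0.023]
0 [-0.24, -1.68, -1.34] [-0.051, 0.038, -0.036]
0 [-0.32, -2.3, -1.83] [-0.07, 0.052, -0.048]
0 [-0.39, -2.83, -2.26] [-0.086, 0.065, -0.059]
0 [-0.43, -3.21, -2.56] [-0.097, 0.074, -0.066]
0 [-0.45, -3.35, -2.67] [-0.102, 0.078, -0.069]
1 [-0.18, 0.14, -0.1] [0.0, -0.001, -0.001]
1 [-0.69, 0.55, -0.39] [0.001, -0.004, -0.004]
1 [-1.5, 1.19, -0.84] [0.001, -0.008, -0.008]
1 [-2.59, 2.05, -1.45] [0.002, -0.013, -0.015]
1 [-3.92, 3.11, -2.2] [0.003, -0.02, -0.022]
1 [-5.46, 4.33, -3.06] [0.004, -0.028, -0.031]
1 [-7.18, 5.7, -4.03] [0.006, -0.037, -0.041]
1 [-9.05, 7.18, -5.08] [0.007, -0.047, -0.051]
2 [-2.12, 1.47, -1.03] [0.002, -0.01, -0.011]
2 [-4.33, 3.0, -2.11] [0.003, -0.021, -0.023]
2 [-6.61, 4.58, -3.22] [0.005, -0.032, -0.035]
2 [-8.91, 6.18, -4.34] [0.006, -0.044, -0.048]
2 [-11.22, 7.77, -5.46] [0.008, -0.055, -0.06]
2 [-13.49, 9.35, -6.56] [0.009, -0.066, -0.072]
2 [-15.69, 10.88, -7.64] [0.011, -0.077, -0.084]
2 [-17.8, 12.34, -8.66] [0.012, -0.087, -0.095]
3 [-2.17, 1.16, -0.8] [0.001, -0.01, -0.011]
3 [-4.17, 2.23, -1.53] [0.002, -0.019, -0.02]
3 [-5.96, 3.19, -2.18] [0.004, -0.027, -0.029]
3 [-7.5, 4.01, -2.74] [0.004, -0.034, -0.037]
3 [-8.75, 4.68, -3.2] [0.005, -0.039, -0.043]
3 [-9.7, 5.19, -3.54] [0.006, -0.043, -0.047]
3 [-10.29, 5.5, -3.76] [0.006, -0.046, -0.05]
3 [-10.49, 5.61, -3.83] [0.006, -0.047, -0.051]
```

View pics/top5.png

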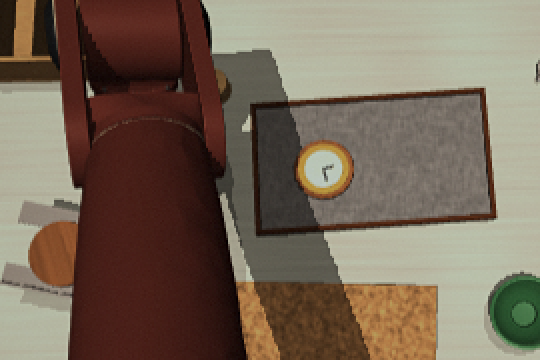

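The crop shows disc 1 dial up at (325,169) in the tray, and disc 2 riding on the fork at (55,253).

Run:
```python
from go import *
a=now(BL); c=ctpos(tray(.003,-.075),100); print(c)
rows([[a[0],a[1],.13,78,6,6,BL],[*c,.07,100,5,6,CT]],[8,24])
```

```text
[0.68786539 0.01590856]
0 [-0.02, -0.14, -0.11] [-0.004, 0.003, -0.003]
0 [-0.08, -0.52, -0.42] [-0.016, 0.012, -0.011]
0 [-0.15, -1.06, -0.84] [-0.032, 0.024, -0.022]
0 [-0.24, -1.66, -1.33] [-0.05, 0.038, -0.035]
0 [-0.31, -2.27, -1.81] [-0.069, 0.052, -0.048]
0 [-0.38, -2.8, -2.23] [-0.085, 0.065, -0.058]
0 [-0.42, -3.17, -2.53] [-0.096, 0.074, -0.066]
0 [-0.44, -3.31, -2.64] [-0.1, 0.077, -0.068]
1 [-0.18, 0.14, -0.1] [0.0, -0.001, -0.001]
1 [-0.69, 0.56, -0.39] [0.001, -0.005, -0.006]
1 [-1.5, 1.21, -0.85] [0.002, -0.011, -0.012]
1 [-2.59, 2.09, -1.47] [0.003, -0.019, -0.021]
1 [-3.92, 3.17, -2.22] [0.004, -0.028, -0.032]
1 [-5.46, 4.41, -3.09] [0.006, -0.04, -0.045]
1 [-7.17, 5.8, -4.07] [0.008, -0.052, -0.059]
1 [-9.04, 7.32, -5.13] [0.01, -0.066, -0.074]
2 [-2.16, 1.44, -1.0] [0.002, -0.014, -0.016]
2 [-4.41, 2.95, -2.05] [0.004, -0.03, -0.034]
2 [-6.73, 4.5, -3.13] [0.007, -0.045, -0.051]
2 [-9.07, 6.07, -4.22] [0.009, -0.061, -0.069]
2 [-11.4, 7.64, -5.3] [0.011, -0.077, -0.087]
2 [-13.7, 9.18, -6.37] [0.013, -0.092, -0.105]
2 [-15.92, 10.68, -7.41] [0.016, -0.107, -0.122]
2 [-18.05, 12.11, -8.4] [0.017, -0.122, -0.138]
3 [-2.25, 1.03, -0.69] [0.002, -0.014, -0.015]
3 [-4.32, 1.98, -1.32] [0.004, -0.026, -0.03]
3 [-6.17, 2.83, -1.88] [0.005, -0.037, -0.042]
3 [-7.76, 3.56, -2.37] [0.006, -0.047, -0.053]
3 [-9.05, 4.16, -2.76] [0.007, -0.055, -0.062]
3 [-10.02, 4.6, -3.06] [0.008, -0.061, -0.069]
3 [-10.63, 4.88, -3.24] [0.009, -0.064, -0.073]
3 [-10.84, 4.98, -3.31] [0.009, -0.066, -0.074]
```

Emit:
send_rows([
  {"translation":[0,-0.15,-0.1],"delta_rot":[-0.004,0.003,-0.003],"jaw":0.5},
  {"translation":[-0.1,-0.5,-0.4],"delta_rot":[-0.016,0.012,-0.011],"jaw":0.5},
  {"translation":[-0.15,-1.05,-0.85],"delta_rot":[-0.032,0.024,-0.022],"jaw":0.5},
  {"translation":[-0.25,-1.65,-1.35],"delta_rot":[-0.05,0.038,-0.035],"jaw":0.5},
  {"translation":[-0.3,-2.25,-1.8],"delta_rot":[-0.069,0.052,-0.048],"jaw":0.5},
  {"translation":[-0.4,-2.8,-2.25],"delta_rot":[-0.085,0.065,-0.058],"jaw":0.5},
  {"translation":[-0.4,-3.15,-2.55],"delta_rot":[-0.096,0.074,-0.066],"jaw":0.5},
  {"translation":[-0.45,-3.3,-2.65],"delta_rot":[-0.1,0.077,-0.068],"jaw":0.5},
])

```text
time: 23.15
tool_pos: [0.4863, 0.3183, 0.1658]
tool_rot: [-0.289, 0.723, 0.603, -0.17]
contact_force: [0.2, -0.6, -2.7]
gripper_width: 0.2
grasp_force: 59.3
```

Emit:
send_rows([
  {"translation":[-0.2,0.15,-0.1],"delta_rot":[0,-0.001,-0.001],"jaw":0.5},
  {"translation":[-0.7,0.55,-0.4],"delta_rot":[0.001,-0.005,-0.006],"jaw":0.5},
  {"translation":[-1.5,1.2,-0.85],"delta_rot":[0.002,-0.011,-0.012],"jaw":0.5},
  {"translation":[-2.6,2.1,-1.45],"delta_rot":[0.003,-0.019,-0.021],"jaw":0.5},
  {"translation":[-3.9,3.15,-2.2],"delta_rot":[0.004,-0.028,-0.032],"jaw":0.5},
  {"translation":[-5.45,4.4,-3.1],"delta_rot":[0.006,-0.04,-0.045],"jaw":0.5},
  {"translation":[-7.15,5.8,-4.05],"delta_rot":[0.008,-0.052,-0.059],"jaw":0.5},
  {"translation":[-9.05,7.3,-5.15],"delta_rot":[0.01,-0.066,-0.074],"jaw":0.5},
])

```text
time: 23.95
tool_pos: [0.5548, 0.2101, 0.1488]
tool_rot: [-0.28, 0.693, 0.638, -0.187]
contact_force: [0.1, -0.1, -2.4]
gripper_width: 0.201
grasp_force: 59.3
```

Emit:
send_rows([
  {"translation":[-2.15,1.45,-1],"delta_rot":[0.002,-0.014,-0.016],"jaw":0.5},
  {"translation":[-4.4,2.95,-2.05],"delta_rot":[0.004,-0.03,-0.034],"jaw":0.5},
  {"translation":[-6.75,4.5,-3.15],"delta_rot":[0.007,-0.045,-0.051],"jaw":0.5},
  {"translation":[-9.05,6.05,-4.2],"delta_rot":[0.009,-0.061,-0.069],"jaw":0.5},
  {"translation":[-11.4,7.65,-5.3],"delta_rot":[0.011,-0.077,-0.087],"jaw":0.5},
  {"translation":[-13.7,9.2,-6.35],"delta_rot":[0.013,-0.092,-0.105],"jaw":0.5},
  {"translation":[-15.9,10.7,-7.4],"delta_rot":[0.016,-0.107,-0.122],"jaw":0.5},
  {"translation":[-18.05,12.1,-8.4],"delta_rot":[0.017,-0.122,-0.138],"jaw":0.5},
])

```text
time: 24.75
tool_pos: [0.6798, 0.0149, 0.12]
tool_rot: [-0.259, 0.632, 0.698, -0.215]
contact_force: [0.4, -0.7, -3.7]
gripper_width: 0.199
grasp_force: 59.3
```

Emit:
send_rows([
  {"translation":[-2.25,1.05,-0.7],"delta_rot":[0.002,-0.014,-0.015],"jaw":0.5},
  {"translation":[-4.3,2,-1.3],"delta_rot":[0.004,-0.026,-0.03],"jaw":0.5},
  {"translation":[-6.15,2.85,-1.9],"delta_rot":[0.005,-0.037,-0.042],"jaw":0.5},
  {"translation":[-7.75,3.55,-2.35],"delta_rot":[0.006,-0.047,-0.053],"jaw":0.5},
  {"translation":[-9.05,4.15,-2.75],"delta_rot":[0.007,-0.055,-0.062],"jaw":0.5},
  {"translation":[-10,4.6,-3.05],"delta_rot":[0.008,-0.061,-0.069],"jaw":0.5},
  {"translation":[-10.65,4.9,-3.25],"delta_rot":[0.009,-0.064,-0.073],"jaw":0.5},
  {"translation":[-10.85,5,-3.3],"delta_rot":[0.009,-0.066,-0.074],"jaw":0.5},
])

```text
time: 25.55
tool_pos: [0.7459, -0.087, 0.1052]
tool_rot: [-0.246, 0.598, 0.728, -0.229]
contact_force: [-1.0, -0.7, -3.1]
gripper_width: 0.197
grasp_force: 59.3
```

Run:
```python
from go import *
rep(); a=now(CT); print(np.round(a[:6],3)); W=cloud(grab_frame("top")); look(W); look(cloud(grab_frame("side")))
c=ctpos(tray(.003,-.075),100); 
rows([[*c,.054,100,5,45,CT],[*c,.019,100,5,86,CT]],[12,12])
```

```text
t 25.55 j [-0.165  0.882  0.86  -0.162  2.066 -0.389] p [ 0.7459 -0.087   0.1052] F [-1.  -0.7 -3.1] w 0.197 g 59.3
[6.8700e-01 1.4000e-02 6.8000e-02 9.9914e+01 4.9150e+00 5.8230e+00]
disc on blade: 647 (array([-2.5, -0. ]), 74.6, 61.0, 72.6) 7.900002470434021
disc on blade: 201 (array([-9.9, -1.5]), 87.6, 82.7, -1.3) 5.575047644670442
0 [0.0, -0.06, 0.02] [-0.013, 0.0, -0.0]
0 [0.0, -0.24, 0.08] [-0.051, 0.0, -0.0]
0 [0.0, -0.5, 0.18] [-0.107, 0.001, -0.001]
0 [0.01, -0.83, 0.33] [-0.177, 0.001, -0.001]
0 [0.01, -1.2, 0.54] [-0.257, 0.002, -0.002]
0 [0.01, -1.58, 0.81] [-0.342, 0.002, -0.002]
0 [0.01, -1.95, 1.12] [-0.426, 0.003, -0.003]
0 [0.01, -2.28, 1.45] [-0.506, 0.003, -0.003]
1 [0.0, -0.4, 0.14] [-0.07, 0.001, -0.0]
1 [0.0, -0.71, 0.28] [-0.127, 0.001, -0.001]
1 [0.0, -0.92, 0.38] [-0.164, 0.001, -0.001]
1 [0.0, -1.0, 0.42] [-0.177, 0.001, -0.001]
1 [-0.0, -1.07, 0.5] [-0.191, 0.001, -0.001]
1 [-0.02, -1.27, 0.73] [-0.23, 0.002, -0.001]
1 [-0.05, -1.58, 1.09] [-0.289, 0.002, -0.001]
1 [-0.09, -1.95, 1.57] [-0.363, 0.002, -0.002]
2 [-0.04, -0.59, 0.4] [-0.084, 0.0, -0.0]
2 [-0.08, -1.21, 0.88] [-0.172, 0.001, -0.001]
2 [-0.13, -1.83, 1.4] [-0.261, 0.002, -0.001]
2 [-0.17, -2.4, 1.94] [-0.345, 0.002, -0.001]
2 [-0.2, -2.89, 2.44] [-0.418, 0.002, -0.001]
2 [-0.23, -3.28, 2.87] [-0.477, 0.003, -0.002]
2 [-0.25, -3.53, 3.16] [-0.516, 0.003, -0.002]
2 [-0.26, -3.62, 3.27] [-0.53, 0.003, -0.002]
```

Emit:
send_rows([
  {"translation":[0,-0.05,0],"delta_rot":[-0.013,0,0],"jaw":0.5},
  {"translation":[0,-0.25,0.1],"delta_rot":[-0.051,0,0],"jaw":0.5},
  {"translation":[0,-0.5,0.2],"delta_rot":[-0.107,0.001,-0.001],"jaw":0.5},
  {"translation":[0,-0.85,0.35],"delta_rot":[-0.177,0.001,-0.001],"jaw":0.5},
  {"translation":[0,-1.2,0.55],"delta_rot":[-0.257,0.002,-0.002],"jaw":0.5},
  {"translation":[0,-1.6,0.8],"delta_rot":[-0.342,0.002,-0.002],"jaw":0.5},
  {"translation":[0,-1.95,1.1],"delta_rot":[-0.426,0.003,-0.003],"jaw":0.5},
  {"translation":[0,-2.3,1.45],"delta_rot":[-0.506,0.003,-0.003],"jaw":0.5},
])

```text
time: 26.45
tool_pos: [0.7188, -0.0901, 0.1103]
tool_rot: [-0.088, 0.639, 0.763, -0.037]
contact_force: [-0.2, -0.9, -3.4]
gripper_width: 0.202
grasp_force: 59.2
```

Emit:
send_rows([
  {"translation":[0,-0.4,0.15],"delta_rot":[-0.07,0.001,0],"jaw":0.5},
  {"translation":[0,-0.7,0.3],"delta_rot":[-0.127,0.001,-0.001],"jaw":0.5},
  {"translation":[0,-0.9,0.4],"delta_rot":[-0.164,0.001,-0.001],"jaw":0.5},
  {"translation":[0,-1,0.4],"delta_rot":[-0.177,0.001,-0.001],"jaw":0.5},
  {"translation":[0,-1.05,0.5],"delta_rot":[-0.191,0.001,-0.001],"jaw":0.5},
  {"translation":[0,-1.25,0.75],"delta_rot":[-0.23,0.002,-0.001],"jaw":0.5},
  {"translation":[-0.05,-1.6,1.1],"delta_rot":[-0.289,0.002,-0.001],"jaw":0.5},
  {"translation":[-0.1,-1.95,1.55],"delta_rot":[-0.363,0.002,-0.002],"jaw":0.5},
])

```text
time: 27.25
tool_pos: [0.6984, -0.0941, 0.0977]
tool_rot: [0.028, 0.643, 0.758, 0.102]
contact_force: [0.0, -0.4, -1.8]
gripper_width: 0.2
grasp_force: 59.1
```

Emit:
send_rows([
  {"translation":[-0.05,-0.6,0.4],"delta_rot":[-0.084,0,0],"jaw":0.5},
  {"translation":[-0.1,-1.2,0.9],"delta_rot":[-0.172,0.001,-0.001],"jaw":0.5},
  {"translation":[-0.15,-1.85,1.4],"delta_rot":[-0.261,0.002,-0.001],"jaw":0.5},
  {"translation":[-0.15,-2.4,1.95],"delta_rot":[-0.345,0.002,-0.001],"jaw":0.5},
  {"translation":[-0.2,-2.9,2.45],"delta_rot":[-0.418,0.002,-0.001],"jaw":0.5},
  {"translation":[-0.25,-3.3,2.85],"delta_rot":[-0.477,0.003,-0.002],"jaw":0.5},
  {"translation":[-0.25,-3.55,3.15],"delta_rot":[-0.516,0.003,-0.002],"jaw":0.5},
  {"translation":[-0.25,-3.6,3.25],"delta_rot":[-0.53,0.003,-0.002],"jaw":0.5},
])

```text
time: 28.05
tool_pos: [0.6672, -0.0977, 0.0567]
tool_rot: [0.192, 0.614, 0.706, 0.297]
contact_force: [0.1, 0.2, -2.7]
gripper_width: 0.202
grasp_force: 59.2
```

Run:
```python
from go import *
rep(); a=now(CT); print(np.round(a[:6],3),np.round(now(LIP)[:3],3))
f=grab_frame("side"); look(cloud(f)); cv2.imwrite("pics/side6.png",f["pixels"][100:300,100:340].repeat(2,0).repeat(2,1))
c=ctpos(tray(.003,-.075),100); rows([[*c,.017,100,5,92,CT],[*c,.016,100,5,106,CT]],[4,12],False)
```

```text
t 28.05 j [-0.429  0.115  2.017  0.865  0.602 -1.199] p [ 0.6672 -0.0977  0.0567] F [ 0.1  0.2 -2.7] w 0.202 g 59.2
[6.86000e-01 1.70000e-02 1.80000e-02 1.00116e+02 4.97500e+00 8.59280e+01] [ 0.701 -0.021  0.011]
disc on blade: 299 (array([-10.9,   0.6]), 88.0, 85.7, -89.6) 7.8038310657991135
0 [-0.04, -0.16, 0.04] [-0.027, -0.0, 0.0]
0 [-0.09, -0.32, 0.09] [-0.053, -0.0, 0.001]
0 [-0.13, -0.48, 0.15] [-0.08, -0.0, 0.001]
0 [-0.17, -0.64, 0.2] [-0.106, -0.0, 0.001]
0 [-0.17, -0.77, 0.22] [-0.127, -0.0, 0.001]
0 [-0.17, -0.9, 0.24] [-0.147, -0.0, 0.001]
0 [-0.18, -1.03, 0.26] [-0.167, -0.0, 0.001]
0 [-0.18, -1.16, 0.28] [-0.188, -0.0, 0.001]
1 [-0.0, -0.13, 0.0] [-0.02, 0.0, -0.0]
1 [-0.0, -0.26, 0.01] [-0.041, 0.0, -0.0]
1 [-0.0, -0.39, 0.01] [-0.061, 0.0, -0.0]
1 [-0.01, -0.53, 0.02] [-0.081, 0.0, -0.0]
1 [-0.01, -0.66, 0.04] [-0.102, 0.001, -0.0]
1 [-0.01, -0.79, 0.05] [-0.122, 0.001, -0.0]
1 [-0.01, -0.92, 0.07] [-0.143, 0.001, -0.001]
1 [-0.01, -1.05, 0.09] [-0.163, 0.001, -0.001]
```

View pics/side6.png

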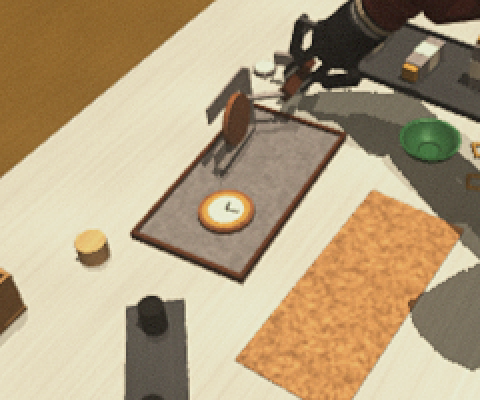

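The crop shows disc 2 standing on edge at (237,120) against the fork, and disc 1 dial up at (226,211).

Emit:
send_rows([
  {"translation":[-0.05,-0.15,0.05],"delta_rot":[-0.027,0,0],"jaw":0.5},
  {"translation":[-0.1,-0.3,0.1],"delta_rot":[-0.053,0,0],"jaw":0.5},
  {"translation":[-0.15,-0.5,0.15],"delta_rot":[-0.08,0,0],"jaw":0.5},
  {"translation":[-0.15,-0.65,0.2],"delta_rot":[-0.106,0,0],"jaw":0.5},
  {"translation":[-0.15,-0.75,0.2],"delta_rot":[-0.127,0,0],"jaw":0.5},
  {"translation":[-0.15,-0.9,0.25],"delta_rot":[-0.147,0,0],"jaw":0.5},
  {"translation":[-0.2,-1.05,0.25],"delta_rot":[-0.167,0,0],"jaw":0.5},
  {"translation":[-0.2,-1.15,0.3],"delta_rot":[-0.188,0,0],"jaw":0.5},
])

```text
time: 28.9
tool_pos: [0.6628, -0.1007, 0.0489]
tool_rot: [0.251, 0.592, 0.675, 0.362]
contact_force: [0.4, 0.8, -1.5]
gripper_width: 0.2
grasp_force: 59.3
```

Emit:
send_rows([
  {"translation":[0,-0.15,0],"delta_rot":[-0.02,0,0],"jaw":0.5},
  {"translation":[0,-0.25,0],"delta_rot":[-0.041,0,0],"jaw":0.5},
  {"translation":[0,-0.4,0],"delta_rot":[-0.061,0,0],"jaw":0.5},
  {"translation":[0,-0.55,0],"delta_rot":[-0.081,0,0],"jaw":0.5},
  {"translation":[0,-0.65,0.05],"delta_rot":[-0.102,0,0],"jaw":0.5},
  {"translation":[0,-0.8,0.05],"delta_rot":[-0.122,0,0],"jaw":0.5},
  {"translation":[0,-0.9,0.05],"delta_rot":[-0.143,0,0],"jaw":0.5},
  {"translation":[0,-1.05,0.1],"delta_rot":[-0.163,0,0],"jaw":0.5},
])

```text
time: 29.7
tool_pos: [0.6572, -0.101, 0.0401]
tool_rot: [0.298, 0.57, 0.643, 0.416]
contact_force: [0.3, -0.5, -2.9]
gripper_width: 0.2
grasp_force: 59.3
```

Run:
```python
from go import *
rep(); b=now(BL); print(np.round(b[:6],3),np.round(now(LIP)[:3],3))
f=grab_frame("side"); cv2.imwrite("pics/side7.png",f["pixels"][100:300,100:340].repeat(2,0).repeat(2,1))
# retreat, then above pad
az=87.9; u=np.array([np.cos(np.radians(az)),np.sin(np.radians(az))]); mid=np.array([.420,.167]); bl=mid+.065*u; print(bl)
rows([[b[0]+.025,b[1],b[2]+.09,100,5,106,BL],[*bl,.10,az,0,0,BL]],[8,32])
```

```text
t 29.7 j [-0.505  0.178  2.156  1.755  0.637 -2.098] p [ 0.6572 -0.101   0.0401] F [ 0.3 -0.5 -2.9] w 0.2 g 59.3
[6.82000e-01 3.10000e-02 6.70000e-02 9.99660e+01 4.78600e+00 1.06177e+02] [ 0.706 -0.024  0.014]
[0.42238184 0.23195635]
0 [0.02, 0.39, -0.09] [0.0, 0.0, 0.0]
0 [0.06, 1.41, -0.33] [0.0, 0.0, 0.0]
0 [0.12, 2.86, -0.67] [0.001, 0.001, 0.001]
0 [0.19, 4.53, -1.07] [0.002, 0.001, 0.002]
0 [0.26, 6.19, -1.46] [0.002, 0.002, 0.002]
0 [0.32, 7.64, -1.8] [0.003, 0.002, 0.003]
0 [0.37, 8.67, -2.04] [0.003, 0.002, 0.003]
0 [0.38, 9.05, -2.13] [0.003, 0.002, 0.003]
1 [0.07, -0.04, -0.08] [0.005, -0.001, 0.0]
1 [0.28, -0.14, -0.31] [0.021, -0.003, 0.0]
1 [0.62, -0.32, -0.67] [0.045, -0.006, 0.001]
1 [1.08, -0.54, -1.16] [0.079, -0.01, 0.002]
1 [1.65, -0.82, -1.77] [0.12, -0.015, 0.003]
1 [2.33, -1.14, -2.47] [0.169, -0.022, 0.005]
1 [3.1, -1.5, -3.25] [0.225, -0.029, 0.007]
1 [3.95, -1.88, -4.11] [0.286, -0.036, 0.01]
2 [0.9, -0.66, -0.79] [0.067, -0.008, 0.004]
2 [1.86, -1.35, -1.62] [0.139, -0.016, 0.008]
2 [2.88, -2.06, -2.48] [0.215, -0.025, 0.014]
2 [3.94, -2.79, -3.34] [0.294, 
[... 206 characters left out ...]
1.11, -0.24] [0.086, -0.006, 0.01]
3 [2.12, -2.19, -0.46] [0.172, -0.01, 0.02]
3 [3.16, -3.23, -0.64] [0.256, -0.014, 0.03]
3 [4.17, -4.23, -0.79] [0.338, -0.017, 0.041]
3 [5.14, -5.18, -0.9] [0.418, -0.019, 0.051]
3 [6.06, -6.08, -0.99] [0.494, -0.02, 0.061]
3 [6.93, -6.91, -1.04] [0.566, -0.021, 0.071]
3 [7.74, -7.69, -1.07] [0.633, -0.021, 0.08]
4 [0.69, -0.64, 0.42] [0.062, 0.001, 0.008]
4 [1.31, -1.2, 0.81] [0.118, 0.002, 0.015]
4 [1.85, -1.68, 1.17] [0.167, 0.003, 0.021]
4 [2.31, -2.09, 1.47] [0.209, 0.004, 0.026]
4 [2.68, -2.41, 1.73] [0.243, 0.005, 0.03]
4 [2.95, -2.65, 1.92] [0.268, 0.006, 0.033]
4 [3.12, -2.79, 2.04] [0.283, 0.007, 0.035]
4 [3.18, -2.84, 2.08] [0.289, 0.007, 0.036]
```

View pics/side7.png

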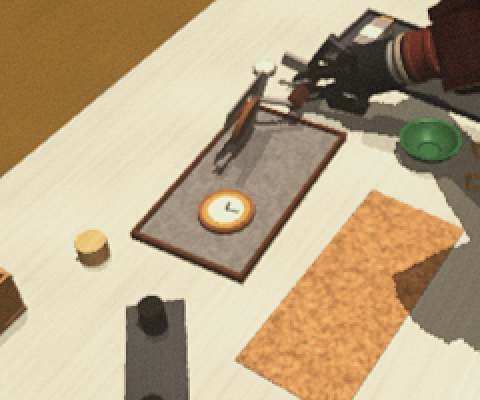

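Disc 2 still seems to be standing at (240,118), possibly in mid-topple. I'll look again before retreating.

Run:
```python
from go import *
rep()
for i in range(3): f=grab_frame("side"); 
W=cloud(f); M=cur()@TS; P=(W.reshape(-1,3)-M[:3,3])@M[:3,:3]-[.125,0,-.052]
hsv=cv2.cvtColor(f["pixels"],cv2.COLOR_BGR2HSV).reshape(-1,3)
m=(P[:,0]>-.075)&(P[:,0]<.06)&(np.abs(P[:,1])<.05)&(P[:,2]>.0045)&(P[:,2]<.06)&(W.reshape(-1,3)[:,2]>.012)
Q=P[m]; print(m.sum(),Q.min(0).round(3),Q.max(0).round(3)); A=np.c_[Q[:,0],Q[:,1],np.ones(len(Q))]; print("plane z=",np.linalg.lstsq(A,Q[:,2],rcond=None)[0].round(3))
g=grab_frame("top"); W2=cloud(g); cv2.imwrite("pics/both8.png",np.vstack([cv2.resize(f["pixels"][120:230,160:290],None,fx=3,fy=3,interpolation=2)[:300],cv2.resize(g["pixels"][90:200,180:310],None,fx=3,fy=3,interpolation=2)[:300]]))
```

```text
t 29.75 j [-0.505  0.179  2.158  1.756  0.638 -2.099] p [ 0.6565 -0.1007  0.0389] F [-0.7 -0.9 -3.2] w 0.194 g 59.3
405 [-0.075 -0.048  0.005] [0.059 0.05  0.06 ]
plane z= [ 0.022 -0.041  0.032]
```

View pics/both8.png

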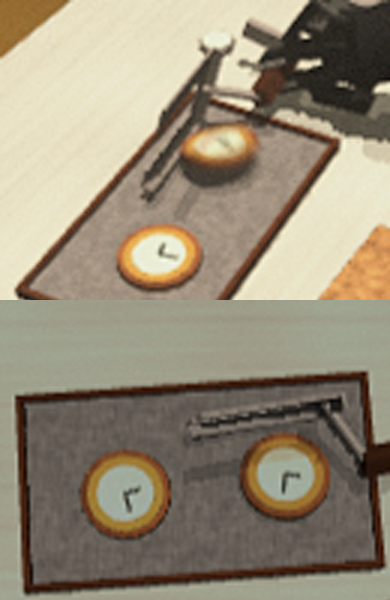

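The second disc has now toppled: the top half of the picture catches it falling, and the lower half shows both discs dial up. Next I retreat and return to the pad.

Emit:
send_rows([
  {"translation":[0,0.4,-0.1],"delta_rot":[0,0,0],"jaw":0.5},
  {"translation":[0.05,1.4,-0.35],"delta_rot":[0,0,0],"jaw":0.5},
  {"translation":[0.1,2.85,-0.65],"delta_rot":[0,0,0],"jaw":0.5},
  {"translation":[0.2,4.55,-1.05],"delta_rot":[0,0,0],"jaw":0.5},
  {"translation":[0.25,6.2,-1.45],"delta_rot":[0,0,0],"jaw":0.5},
  {"translation":[0.3,7.65,-1.8],"delta_rot":[0,0,0],"jaw":0.5},
  {"translation":[0.35,8.65,-2.05],"delta_rot":[0,0,0],"jaw":0.5},
  {"translation":[0.4,9.05,-2.15],"delta_rot":[0,0,0],"jaw":0.5},
])

```text
time: 30.75
tool_pos: [0.6826, -0.101, 0.132]
tool_rot: [0.299, 0.57, 0.643, 0.416]
contact_force: [-0.8, -0.3, -2.0]
gripper_width: 0.199
grasp_force: 59.4
```

Emit:
send_rows([
  {"translation":[0.05,-0.05,-0.1],"delta_rot":[0.005,0,0],"jaw":0.5},
  {"translation":[0.3,-0.15,-0.3],"delta_rot":[0.021,-0.003,0],"jaw":0.5},
  {"translation":[0.6,-0.3,-0.65],"delta_rot":[0.045,-0.006,0.001],"jaw":0.5},
  {"translation":[1.1,-0.55,-1.15],"delta_rot":[0.079,-0.01,0.002],"jaw":0.5},
  {"translation":[1.65,-0.8,-1.75],"delta_rot":[0.12,-0.015,0.003],"jaw":0.5},
  {"translation":[2.35,-1.15,-2.45],"delta_rot":[0.169,-0.022,0.005],"jaw":0.5},
  {"translation":[3.1,-1.5,-3.25],"delta_rot":[0.225,-0.029,0.007],"jaw":0.5},
  {"translation":[3.95,-1.9,-4.1],"delta_rot":[0.286,-0.036,0.01],"jaw":0.5},
])

```text
time: 31.55
tool_pos: [0.6288, -0.0696, 0.1344]
tool_rot: [0.22, 0.619, 0.688, 0.31]
contact_force: [0.3, -0.3, -2.8]
gripper_width: 0.196
grasp_force: 59.3
```

Emit:
send_rows([
  {"translation":[0.9,-0.65,-0.8],"delta_rot":[0.067,-0.008,0.004],"jaw":0.5},
  {"translation":[1.85,-1.35,-1.6],"delta_rot":[0.139,-0.016,0.008],"jaw":0.5},
  {"translation":[2.9,-2.05,-2.5],"delta_rot":[0.215,-0.025,0.014],"jaw":0.5},
  {"translation":[3.95,-2.8,-3.35],"delta_rot":[0.294,-0.033,0.02],"jaw":0.5},
  {"translation":[5.05,-3.5,-4.2],"delta_rot":[0.376,-0.041,0.027],"jaw":0.5},
  {"translation":[6.2,-4.25,-5.05],"delta_rot":[0.46,-0.049,0.036],"jaw":0.5},
  {"translation":[7.3,-5,-5.9],"delta_rot":[0.545,-0.057,0.045],"jaw":0.5},
  {"translation":[8.5,-5.7,-6.7],"delta_rot":[0.631,-0.064,0.055],"jaw":0.5},
])

```text
time: 32.35
tool_pos: [0.5304, 0.0016, 0.1494]
tool_rot: [0.031, 0.685, 0.725, 0.067]
contact_force: [-0.1, 0.2, -2.0]
gripper_width: 0.197
grasp_force: 59.2
```

Emit:
send_rows([
  {"translation":[1.05,-1.1,-0.25],"delta_rot":[0.086,-0.006,0.01],"jaw":0.5},
  {"translation":[2.1,-2.2,-0.45],"delta_rot":[0.172,-0.01,0.02],"jaw":0.5},
  {"translation":[3.15,-3.25,-0.65],"delta_rot":[0.256,-0.014,0.03],"jaw":0.5},
  {"translation":[4.15,-4.25,-0.8],"delta_rot":[0.338,-0.017,0.041],"jaw":0.5},
  {"translation":[5.15,-5.2,-0.9],"delta_rot":[0.418,-0.019,0.051],"jaw":0.5},
  {"translation":[6.05,-6.1,-1],"delta_rot":[0.494,-0.02,0.061],"jaw":0.5},
  {"translation":[6.95,-6.9,-1.05],"delta_rot":[0.566,-0.021,0.071],"jaw":0.5},
  {"translation":[7.75,-7.7,-1.05],"delta_rot":[0.633,-0.021,0.08],"jaw":0.5},
])

```text
time: 33.15
tool_pos: [0.4488, 0.0741, 0.1523]
tool_rot: [-0.178, 0.689, 0.682, -0.168]
contact_force: [0.5, -0.5, -3.1]
gripper_width: 0.203
grasp_force: 59.3
```

Run:
```python
from go import *
rep(); b=now(BL); print(np.round(b[:6],3))
f=grab_frame("side");W=cloud(f)
for yr in ((.05,.22),(-.06,.06)):
    m=box(f,W,(.58,.70),yr,(.0108,.03)); p=W[m]; print(m.sum(),rect(p),np.percentile(p[:,2],[2,50,98]).round(4))
az=87.9; u=np.array([np.cos(np.radians(az)),np.sin(np.radians(az))]); bl=np.array([.420,.167])+.065*u
rows([[*bl,.10,az,0,0,BL],[*bl,.03,az,0,0,BL]],[8,8])
```

```text
t 33.15 j [-8.000e-03  5.300e-02  1.828e+00  1.300e-02  1.754e+00  1.000e-03] p [0.4488 0.0741 0.1523] F [ 0.5 -0.5 -3.1] w 0.203 g 59.3
[ 0.466  0.202  0.106 89.667  0.685 16.482]
356 (array([629.2, 118.7]), 136.8, 73.9, -89.0) [0.0109 0.0122 0.0146]
258 (array([647.1,  -2.8]), 111.7, 90.6, 87.7) [0.0109 0.012  0.0151]
0 [0.13, -0.13, 0.07] [0.012, 0.0, 0.001]
0 [0.48, -0.46, 0.27] [0.045, 0.0, 0.005]
0 [0.97, -0.93, 0.55] [0.091, 0.001, 0.011]
0 [1.53, -1.46, 0.88] [0.144, 0.002, 0.017]
0 [2.09, -1.97, 1.22] [0.196, 0.004, 0.023]
0 [2.57, -2.42, 1.52] [0.242, 0.005, 0.028]
0 [2.91, -2.73, 1.75] [0.275, 0.007, 0.032]
0 [3.04, -2.84, 1.83] [0.287, 0.007, 0.033]
1 [0.0, 0.21, 0.21] [0.0, 0.0, 0.0]
1 [0.0, 0.77, 0.78] [0.0, 0.0, 0.0]
1 [0.0, 1.56, 1.57] [0.0, 0.0, 0.0]
1 [0.01, 2.47, 2.48] [0.0, 0.0, 0.0]
1 [0.01, 3.37, 3.4] [0.0, 0.0, 0.0]
1 [0.01, 4.16, 4.19] [0.0, 0.0, 0.0]
1 [0.01, 4.72, 4.75] [0.0, 0.0, 0.0]
1 [0.01, 4.93, 4.97] [0.0, 0.0, 0.0]
```

Emit:
send_rows([
  {"translation":[0.15,-0.15,0.05],"delta_rot":[0.012,0,0.001],"jaw":0.5},
  {"translation":[0.5,-0.45,0.25],"delta_rot":[0.045,0,0.005],"jaw":0.5},
  {"translation":[0.95,-0.95,0.55],"delta_rot":[0.091,0.001,0.011],"jaw":0.5},
  {"translation":[1.55,-1.45,0.9],"delta_rot":[0.144,0.002,0.017],"jaw":0.5},
  {"translation":[2.1,-1.95,1.2],"delta_rot":[0.196,0.004,0.023],"jaw":0.5},
  {"translation":[2.55,-2.4,1.5],"delta_rot":[0.242,0.005,0.028],"jaw":0.5},
  {"translation":[2.9,-2.75,1.75],"delta_rot":[0.275,0.007,0.032],"jaw":0.5},
  {"translation":[3.05,-2.85,1.85],"delta_rot":[0.287,0.007,0.033],"jaw":0.5},
])

```text
time: 34.0
tool_pos: [0.4157, 0.1046, 0.1499]
tool_rot: [-0.274, 0.668, 0.64, -0.263]
contact_force: [-0.1, 0.6, -2.6]
gripper_width: 0.199
grasp_force: 59.3
```

Emit:
send_rows([
  {"translation":[0,0.2,0.2],"delta_rot":[0,0,0],"jaw":0.5},
  {"translation":[0,0.75,0.75],"delta_rot":[0,0,0],"jaw":0.5},
  {"translation":[0,1.55,1.55],"delta_rot":[0,0,0],"jaw":0.5},
  {"translation":[0,2.45,2.45],"delta_rot":[0,0,0],"jaw":0.5},
  {"translation":[0,3.35,3.35],"delta_rot":[0,0,0],"jaw":0.5},
  {"translation":[0,4.15,4.15],"delta_rot":[0,0,0],"jaw":0.5},
  {"translation":[0,4.7,4.75],"delta_rot":[0,0,0],"jaw":0.5},
  {"translation":[0,4.95,4.95],"delta_rot":[0,0,0],"jaw":0.5},
])

```text
time: 34.8
tool_pos: [0.4158, 0.1044, 0.079]
tool_rot: [-0.274, 0.668, 0.64, -0.263]
contact_force: [-1.2, -0.3, -2.0]
gripper_width: 0.199
grasp_force: 59.3
```

Run:
```python
from go import *
rep(); print(np.round(now(BL)[:6],3))
az=87.9; u=np.array([np.cos(np.radians(az)),np.sin(np.radians(az))]); bl=np.array([.420,.167])+.065*u; print(bl)
splan((*bl,.0085),az)
```

```text
t 34.8 j [0.037 0.282 1.796 0.057 1.842 0.073] p [0.4158 0.1044 0.079 ] F [-1.2 -0.3 -2. ] w 0.199 g 59.3
[4.2300e-01 2.3100e-01 2.9000e-02 8.7951e+01 8.0000e-03 1.2000e-01]
[0.42238184 0.23195635]
T cm [0.06 1.42 1.48] R [0.002 0.001 0.001]
```

Emit:
send_rows([
  {"translation":[0,0.3,0.3],"delta_rot":[0,0,0],"jaw":0.5},
  {"translation":[0,0.6,0.6],"delta_rot":[0,0,0],"jaw":0.5},
  {"translation":[0.05,0.9,0.9],"delta_rot":[0,0,0],"jaw":0.5},
  {"translation":[0.05,1.1,1.1],"delta_rot":[0,0,0],"jaw":0.5},
  {"translation":[0.05,1.3,1.3],"delta_rot":[0.001,0,0],"jaw":0.5},
  {"translation":[0.05,1.4,1.4],"delta_rot":[0.002,0,0],"jaw":0.5},
  {"translation":[0.05,1.5,1.5],"delta_rot":[0.002,0,0],"jaw":0.5},
  {"translation":[0.05,1.5,1.5],"delta_rot":[0.002,0,0],"jaw":0.5},
])

```text
time: 35.6
tool_pos: [0.4166, 0.1049, 0.0589]
tool_rot: [-0.274, 0.668, 0.64, -0.263]
contact_force: [0.9, 0.1, -1.9]
gripper_width: 0.2
grasp_force: 59.3
```

Emit:
send_rows([
  {"translation":[0,0,0],"delta_rot":[0,0,0],"jaw":2.0},
  {"translation":[0,0,0],"delta_rot":[0,0,0],"jaw":2.4},
  {"translation":[0,0,0],"delta_rot":[0,0,0],"jaw":2.8},
  {"translation":[0,0,0],"delta_rot":[0,0,0],"jaw":3.2},
  {"translation":[0,0,0],"delta_rot":[0,0,0],"jaw":3.6},
  {"translation":[0,0,0],"delta_rot":[0,0,0],"jaw":4},
  {"translation":[0,0,0],"delta_rot":[0,0,0],"jaw":4.5},
  {"translation":[0,0,0],"delta_rot":[0,0,0],"jaw":4.5},
])

```text
time: 36.4
tool_pos: [0.4166, 0.1049, 0.059]
tool_rot: [-0.274, 0.668, 0.64, -0.263]
contact_force: [-0.5, 0.6, -0.1]
gripper_width: 0.526
grasp_force: 0.0
```

Emit:
send_rows([
  {"translation":[0,0,-0.5],"delta_rot":[0,0,0],"jaw":4.5},
  {"translation":[0,0,-1.5],"delta_rot":[0,0,0],"jaw":4.5},
  {"translation":[0,0,-3],"delta_rot":[0,0,0],"jaw":4.5},
  {"translation":[0,0,-5],"delta_rot":[0,0,0],"jaw":4.5},
  {"translation":[0,0,-8],"delta_rot":[0,0,0],"jaw":4.5},
  {"translation":[0,0,-11],"delta_rot":[0,0,0],"jaw":4.5},
  {"translation":[0,0,-14],"delta_rot":[0,0,0],"jaw":4.5},
  {"translation":[0,0,-16],"delta_rot":[0,0,0],"jaw":4.5},
])

```text
time: 37.2
tool_pos: [0.5318, 0.1001, 0.1758]
tool_rot: [-0.273, 0.669, 0.64, -0.262]
contact_force: [0.6, -0.8, 0.4]
gripper_width: 0.53
grasp_force: 0.0
```

Run:
```python
from go import *
rep()
f=grab_frame("side"); pickle.dump(f,open("side9.pkl","wb")); g=grab_frame("top"); pickle.dump(g,open("top9.pkl","wb"))
for ff in (f,g):
    W=cloud(ff); m=box(ff,W,(.37,.46),(.03,.18),(.058,.08)); p=W[m]; print("handle",m.sum(),rect(p) if m.sum()>5 else "",)
    m=box(ff,W,(.28,.72),(-.37,-.19),(.022,.12)).astype(np.uint8)
    n,l,st,c=cv2.connectedComponentsWithStats(m)
    for k in range(1,n):
        if st[k,4]>30: p=W[l==k]; print("  tin",rect(p),np.percentile(p[:,2],[5,50,95]).round(3))
```

```text
t 37.2 j [0.025 0.392 1.47  0.053 2.053 0.074] p [0.5318 0.1001 0.1758] F [ 0.6 -0.8  0.4] w 0.53 g 0.0
handle 298 (array([416.3, 110.9]), 103.9, 24.8, 87.5)
  tin (array([ 636.6, -290.6]), 98.5, 31.8, 87.3) [0.024 0.031 0.034]
  tin (array([ 441.2, -276.2]), 36.6, 31.0, -88.5) [0.028 0.065 0.095]
  tin (array([ 537.4, -271.4]), 93.0, 32.8, 87.0) [0.024 0.031 0.035]
  tin (array([ 342.2, -277.1]), 94.3, 30.7, -88.6) [0.026 0.032 0.035]
handle 0 
  tin (array([ 636.6, -294.1]), 91.3, 31.1, 87.4) [0.027 0.035 0.038]
  tin (array([ 539.1, -274.9]), 91.7, 31.4, 84.4) [0.029 0.035 0.038]
  tin (array([ 441.4, -280. ]), 31.7, 30.4, -88.9) [0.032 0.085 0.099]
  tin (array([ 342.5, -281.3]), 91.5, 30.0, 89.8) [0.031 0.036 0.038]
```

```bash
cat > kin.py <<'E'
from h import *
from scipy.optimize import least_squares
D=[eval(l) for l in open("log.txt")]+[([-1.30802995,.0533672147,1.61431093,0,1.4759636,-.119010436],[.23269628,-.5794291,.24404644],[-.00102,.98183557,.189731,-.0000725])]
LO=np.array([-3.01,-1.01,.06,-1.02,.09,-3.14]);HI=np.array([3.01,2.22,2.58,4.17,2.62,3.14])
def fk(q,x,s4,s6):
    h,e,a,o,b,t,ph,e2=x
    R=Rn.from_euler("ZY",[q[0],q[1]]); p=np.array([0,0,h])+R.apply([0,e,a])
    R=R*Rn.from_euler("Y",q[2]); p=p+R.apply([o,0,b])
    R=R*Rn.from_euler("ZYZ",[s4*q[3],q[4],s6*q[5]+ph]); return p+R.apply([0,e2*0,t]),R
def fit():
    best=None
    for s4 in(1,-1):
        for s6 in (1,-1):
            for ph in (0,1.57,3.14,-1.57):
                def r(x):
                    o=[]
                    for q,p,w in D:
                        P,R=fk(q,x,s4,s6); o+=[*(P-p),*(.2*(R.inv()*Rn.from_quat(np.roll(w,-1))).as_rotvec())]
                    return np.array(o)
                S=least_squares(r,[.3,0,.45,0,.5,.25,ph,0])
                if best is None or S.cost<best[0]: best=(S.cost,S.x,s4,s6,np.abs(S.fun).max())
    return best
def ik(p,R,x,s4,s6,q0):
    def r(q): P,Q=fk(q,x,s4,s6); return np.r_[P-p,.2*(Q.inv()*Rn.from_matrix(R)).as_rotvec()]
    S=least_squares(r,np.clip(q0,LO+1e-3,HI-1e-3),bounds=(LO,HI)); return S.x,np.abs(S.fun).max()
E
python3 - <<'E'
from kin import *
b=fit(); print(b); pickle.dump(b,open("kin.pkl","wb"))
c,x,s4,s6,_=b
T_={"t1":((.6366,-.2945),267.7),"t2":((.539,-.275),84.5),"t3":((.3425,-.281),269.5)}
for n,(c,az) in T_.items():
    u=np.array([np.cos(np.radians(az)),np.sin(np.radians(az)),0]); z=np.array([0,0,1.])
    for st in ("lie","stand"):
        for al in (30,45,60):
            a=np.radians(al)
            zt=-u*np.sin(a)-z*np.cos(a) if st=="lie" else u*np.cos(a)-z*np.sin(a)
            p=np.array([*c,.030 if st=="lie" else .065]); yt=np.cross(u,z)
            for sg in (1,-1):
                R=np.c_[np.cross(sg*yt,zt),sg*yt,zt]; bb=min((ik(p,R,x,s4,s6,q0) for q0 in ([-.4,.3,1.6,0,1.3,0],[-.4,.3,1.6,1.,1.3,-1],[-.4,.3,1.6,-.8,1.3,1.5])),key=lambda k:k[1])
                print(n,st,al,sg,bb[0].round(2),round(bb[1],4))
E
```

```text
(np.float64(5.42846370812746e-13), array([0.23799996, 0.07420003, 0.42639998, 0.09569996, 0.60989998,
       0.26549998, 7.85398164, 0.        ]), 1, 1, np.float64(8.280318117102717e-07))
t1 lie 30 1 [-0.69  0.59  1.39  0.41  1.5   2.39] 0.0
t1 lie 30 -1 [-0.69  0.59  1.39  0.41  1.5  -0.75] 0.0
t1 lie 45 1 [-0.75  0.71  1.3   0.57  1.69  2.34] 0.0
t1 lie 45 -1 [-0.75  0.71  1.3   0.57  1.69 -0.8 ] 0.0
t1 lie 60 1 [-0.79  0.83  1.21  0.73  1.87  2.32] 0.0
t1 lie 60 -1 [-0.79  0.83  1.21  0.73  1.87 -0.82] 0.0
t1 stand 30 1 [-0.28  0.4   1.66 -0.94  1.1   3.14] 0.0471
t1 stand 30 -1 [-0.24  0.45  1.65 -1.02  1.16  0.33] 0.028
t1 stand 45 1 [-0.28  0.39  1.69 -0.91  1.06 -2.91] 0.0
t1 stand 45 -1 [-0.28  0.39  1.69 -0.91  1.06  0.23] 0.0
t1 stand 60 1 [-0.36  0.35  1.66 -0.58  1.04  3.1 ] 0.0
t1 stand 60 -1 [-0.36  0.35  1.66 -0.58  1.04 -0.04] 0.0
t2 lie 30 1 [-0.38  0.21  1.9  -0.62  0.97  0.05] 0.0
t2 lie 30 -1 [-0.38  0.21  1.9  -0.62  0.97 -3.09] 0.0
t2 lie 45 1 [-0.29  0.28  1.91 -0.95  1.02  0.36] 0.0
t2 lie 45 -1 [-0.29  0.28  1.91 -0.95  1.02 -2.79] 0.0
t2 lie 60 1 [-0.24  0.3
[... 398 characters left out ...]
 1.65  0.4   1.49  2.36] 0.0
t3 lie 30 1 [-1.02  0.14  1.98  0.27  1.48  2.04] 0.0
t3 lie 30 -1 [-1.02  0.14  1.98  0.27  1.48 -1.1 ] 0.0
t3 lie 45 1 [-1.07  0.31  1.87  0.35  1.67  1.98] 0.0
t3 lie 45 -1 [-1.07  0.31  1.87  0.35  1.67 -1.16] 0.0
t3 lie 60 1 [-1.1   0.47  1.78  0.43  1.86  1.95] 0.0
t3 lie 60 -1 [-1.1   0.47  1.78  0.43  1.86 -1.19] 0.0
t3 stand 30 1 [-0.5  -0.42  2.48 -1.02  0.83  3.14] 0.0388
t3 stand 30 -1 [-0.43 -0.3   2.41 -1.02  0.94  0.18] 0.0407
t3 stand 45 1 [-0.47 -0.31  2.41 -0.95  0.89 -3.03] 0.0
t3 stand 45 -1 [-0.47 -0.31  2.41 -0.95  0.89  0.11] 0.0
t3 stand 60 1 [-0.61 -0.35  2.36 -0.55  0.9   2.84] 0.0
t3 stand 60 -1 [-0.61 -0.35  2.36 -0.55  0.9  -0.3 ] 0.0
```

```bash
cat > tin.py <<'E'
from go import *
from kin import fk,ik,LO,HI
K=pickle.load(open("kin.pkl","rb")); X=K[1:4]
zz=np.array([0,0,1.])
def U(az): a=np.radians(az); return np.array([np.cos(a),np.sin(a),0])
def Rg(az,al,stand,sg):
    u=U(az);a=np.radians(al); zt=(u*np.cos(a)-zz*np.sin(a)) if stand else (-u*np.sin(a)-zz*np.cos(a)); yt=sg*np.cross(u,zz); return np.c_[np.cross(yt,zt),yt,zt]
def Rtin(az,up=0):  # x to lid, z up when lying; up: deg pitched
    u=U(az); R0=np.c_[u,np.cross(zz,u),zz]; return R0@Rn.from_euler("Y",-up,degrees=True).as_matrix()
def legs(M0,goals,ns,jaws,q0=None):
    B=M0; A=M0; n=0; q=np.array(s["joint_pos"] if q0 is None else q0)
    for G,N,j in zip(goals,ns,jaws):
        dv=Rn.from_matrix(A[:3,:3].T@G[:3,:3]).as_rotvec(); dp=G[:3,3]-A[:3,3]; worst=0; bad=0
        for i in range(1,N+1):
            v=i/N; v=v*v*(3-2*v) if N>2 else v
            M=T(A[:3,3]+v*dp,A[:3,:3]@Rn.from_rotvec(v*dv).as_matrix()); D=np.linalg.inv(B)@M
            q1,er=ik(M[:3,3],M[:3,:3],*X,q); worst=max(worst,np.abs(q1-q).max()); bad=max(bad,er); q=q1
            print(n//8,np.round(D[:3,3]*100,1).tolist(),np.round(Rn.from_matrix(D[:3,:3]).as_rotvec(),3).tolist(),j); n+=1
            if n%8==0: B=M
        print("   # leg end q",q.round(2),"max dq/row",round(worst,3),"err",round(bad,4)); A=G
    return A,q
def approach(c,az,al,sg,zg=.030,back=0.0):
    R=Rg(az,al,False,sg); return T(np.array([*c,zg])+R[:,2]*(.005-back),R)
E
python3 - <<'E'
from tin import *
c,az,al,sg=(.6366,-.2945),267.7,50,-1
P=approach(c,az,al,sg,back=.12); hi=P.copy(); hi[2,3]=.20
legs(cur(),[hi,approach(c,az,al,sg,back=.12),approach(c,az,al,sg)],[16,4,12],[5.0,5.0,5.0])
E
```

```text
0 [-0.5, 0.1, -0.1] [-0.008, 0.009, -0.004] 5.0
0 [-2.1, 0.3, -0.4] [-0.031, 0.036, -0.015] 5.0
0 [-4.4, 0.7, -0.9] [-0.066, 0.076, -0.031] 5.0
0 [-7.5, 1.1, -1.6] [-0.113, 0.129, -0.053] 5.0
0 [-11.1, 1.6, -2.3] [-0.167, 0.192, -0.079] 5.0
0 [-15.1, 2.2, -3.2] [-0.228, 0.262, -0.107] 5.0
0 [-19.4, 2.9, -4.1] [-0.293, 0.337, -0.138] 5.0
0 [-23.9, 3.5, -5.1] [-0.36, 0.414, -0.17] 5.0
1 [-3.8, 0.6, -2.5] [-0.067, 0.077, -0.032] 5.0
1 [-7.5, 1.1, -4.9] [-0.132, 0.152, -0.062] 5.0
1 [-11.0, 1.6, -7.1] [-0.193, 0.222, -0.091] 5.0
1 [-14.1, 2.1, -9.1] [-0.248, 0.284, -0.117] 5.0
1 [-16.8, 2.5, -10.8] [-0.294, 0.337, -0.138] 5.0
1 [-18.8, 2.8, -12.2] [-0.329, 0.378, -0.155] 5.0
1 [-20.1, 3.0, -13.0] [-0.352, 0.404, -0.166] 5.0
1 [-20.6, 3.0, -13.3] [-0.36, 0.414, -0.17] 5.0
   # leg end q [-0.84  0.68  1.06  0.63  2.02 -0.71] max dq/row 0.088 err 0.0
2 [-1.2, 0.0, 1.0] [-0.0, -0.0, -0.0] 5.0
2 [-3.7, 0.0, 3.1] [-0.0, -0.0, -0.0] 5.0
2 [-6.2, 0.0, 5.2] [-0.0, -0.0, -0.0] 5.0
2 [-7.4, 0.0, 6.2] [-0.0, -0.0, -0.0] 5.0
   # leg end q [-0.84  0.77  1.09  0.6   1.92 -0.78] max dq/row 0.035 err 0.0
2 [-7.4, 0.0, 6.4] [-0.0, -0.0, -0.0] 5.0
2 [-7.4, 0.0, 7.1] [-0.0, -0.0, -0.0] 5.0
2 [-7.4, 0.0, 8.1] [-0.0, -0.0, -0.0] 5.0
2 [-7.4, 0.0, 9.3] [-0.0, -0.0, -0.0] 5.0
3 [0.0, 0.0, 1.4] [-0.0, 0.0, 0.0] 5.0
3 [0.0, 0.0, 2.9] [-0.0, 0.0, 0.0] 5.0
3 [0.0, 0.0, 4.4] [-0.0, 0.0, 0.0] 5.0
3 [0.0, 0.0, 5.8] [-0.0, 0.0, 0.0] 5.0
3 [0.0, 0.0, 7.0] [-0.0, 0.0, 0.0] 5.0
3 [0.0, 0.0, 8.0] [-0.0, 0.0, 0.0] 5.0
3 [0.0, 0.0, 8.7] [-0.0, 0.0, 0.0] 5.0
3 [0.0, 0.0, 8.9] [-0.0, 0.0, 0.0] 5.0
   # leg end q [-0.76  0.75  1.28  0.63  1.74 -0.81] max dq/row 0.023 err 0.0
```

Emit:
send_rows([
  {"translation":[-0.5,0.1,-0.1],"delta_rot":[-0.008,0.009,-0.004],"jaw":5.0},
  {"translation":[-2.1,0.3,-0.4],"delta_rot":[-0.031,0.036,-0.015],"jaw":5.0},
  {"translation":[-4.4,0.7,-0.9],"delta_rot":[-0.066,0.076,-0.031],"jaw":5.0},
  {"translation":[-7.5,1.1,-1.6],"delta_rot":[-0.113,0.129,-0.053],"jaw":5.0},
  {"translation":[-11.1,1.6,-2.3],"delta_rot":[-0.167,0.192,-0.079],"jaw":5.0},
  {"translation":[-15.1,2.2,-3.2],"delta_rot":[-0.228,0.262,-0.107],"jaw":5.0},
  {"translation":[-19.4,2.9,-4.1],"delta_rot":[-0.293,0.337,-0.138],"jaw":5.0},
  {"translation":[-23.9,3.5,-5.1],"delta_rot":[-0.36,0.414,-0.17],"jaw":5.0},
])

```text
time: 38.1
tool_pos: [0.5786, -0.1421, 0.184]
tool_rot: [-0.297, 0.689, 0.661, 0.022]
contact_force: [0.7, 0.1, 0.1]
gripper_width: 0.587
grasp_force: 0.0
```

Run:
```python
from tin import *
rep()
for nm in ("top9.pkl","side9.pkl"):
    f=pickle.load(open(nm,"rb")); W=cloud(f)
    for xr in ((.3,.45),(.45,.55),(.55,.65),(.65,.75),(.75,.9)):
        for yr in ((-.46,-.40),(-.52,-.46),(-.6,-.52),(-.8,-.6)):
            m=box(f,W,xr,yr,(-.1,.5)); 
            if m.sum()>10: print(nm,xr,yr,m.sum(),np.percentile(W[m][:,2],[50,99]).round(3))
```

```text
t 38.1 j [-0.469  0.355  1.452  0.243  1.892 -0.416] p [ 0.5786 -0.1421  0.184 ] F [0.7 0.1 0.1] w 0.587 g 0.0
top9.pkl (0.3, 0.45) (-0.46, -0.4) 1529 [0.001 0.005]
top9.pkl (0.3, 0.45) (-0.52, -0.46) 1539 [0.001 0.004]
top9.pkl (0.3, 0.45) (-0.6, -0.52) 1052 [0.001 0.004]
top9.pkl (0.45, 0.55) (-0.46, -0.4) 972 [0.001 0.004]
top9.pkl (0.45, 0.55) (-0.52, -0.46) 955 [0.    0.004]
top9.pkl (0.45, 0.55) (-0.6, -0.52) 958 [0.032 0.08 ]
top9.pkl (0.55, 0.65) (-0.46, -0.4) 922 [0.    0.004]
top9.pkl (0.55, 0.65) (-0.52, -0.46) 916 [0.    0.004]
top9.pkl (0.55, 0.65) (-0.6, -0.52) 1132 [0.047 0.097]
top9.pkl (0.65, 0.75) (-0.46, -0.4) 904 [0.001 0.178]
top9.pkl (0.65, 0.75) (-0.52, -0.46) 986 [0.001 0.188]
top9.pkl (0.65, 0.75) (-0.6, -0.52) 1295 [0.057 0.11 ]
top9.pkl (0.75, 0.9) (-0.46, -0.4) 2354 [0.016 0.191]
top9.pkl (0.75, 0.9) (-0.52, -0.46) 2132 [0.017 0.195]
top9.pkl (0.75, 0.9) (-0.6, -0.52) 801 [0.002 0.111]
side9.pkl (0.3, 0.45) (-0.46, -0.4) 489 [-0.003  0.   ]
side9.pkl (0.3, 0.45) (-0.52, -0.46) 442 [-0.003  0.001]
side9.pkl (0.3, 0.45) (-0.6, -0.52) 1231 [0.019 0.153]
side9.pkl (0.3, 0.45) (-0.8, -0.6) 1362 [0.018 0.152]
side9.pkl (0.45, 0.55) (-0.46, -0.4) 253 [-0.003  0.   ]
side9.pkl (0.45, 0.55) (-0.52, -0.46) 394 [-0.002  0.104]
side9.pkl (0.45, 0.55) (-0.6, -0.52) 843 [0.056 0.109]
side9.pkl (0.45, 0.55) (-0.8, -0.6) 529 [0.066 0.109]
side9.pkl (0.55, 0.65) (-0.46, -0.4) 275 [-0.003  0.001]
side9.pkl (0.55, 0.65) (-0.52, -0.46) 383 [-0.002  0.097]
side9.pkl (0.55, 0.65) (-0.6, -0.52) 599 [0.053 0.107]
side9.pkl (0.55, 0.65) (-0.8, -0.6) 253 [0.029 0.07 ]
side9.pkl (0.65, 0.75) (-0.46, -0.4) 252 [-0.003  0.   ]
side9.pkl (0.65, 0.75) (-0.52, -0.46) 309 [-0.003  0.068]
side9.pkl (0.65, 0.75) (-0.6, -0.52) 308 [0.029 0.077]
side9.pkl (0.75, 0.9) (-0.46, -0.4) 397 [0.006 0.015]
side9.pkl (0.75, 0.9) (-0.52, -0.46) 173 [0.01  0.073]
side9.pkl (0.75, 0.9) (-0.6, -0.52) 37 [0.012 0.031]
```

Run:
```python
from tin import *
f=pickle.load(open("top9.pkl","rb")); W=cloud(f)
m=box(f,W,(.6,1.0),(-.75,-.38),(.09,.35)); p=W[m]; print(len(p),np.percentile(p,[0,2,50,98,100],axis=0).round(3))
for lo in np.arange(.64,.86,.03):
    k=p[(p[:,0]>=lo)&(p[:,0]<lo+.03)]; 
    if len(k): print(round(lo,2),len(k),k.min(0).round(3),k.max(0).round(3))
```

```text
2510 [[ 0.6   -0.536  0.09 ]
 [ 0.651 -0.528  0.092]
 [ 0.814 -0.463  0.183]
 [ 0.919 -0.448  0.194]
 [ 0.938 -0.445  0.196]]
0.64 52 [ 0.641 -0.528  0.09 ] [ 0.67  -0.523  0.106]
0.67 68 [ 0.67  -0.528  0.09 ] [ 0.7   -0.522  0.113]
0.7 90 [ 0.701 -0.529  0.09 ] [ 0.73  -0.523  0.113]
0.73 370 [ 0.73  -0.533  0.09 ] [ 0.76  -0.447  0.196]
0.76 366 [ 0.76  -0.536  0.09 ] [ 0.79  -0.445  0.196]
0.79 344 [ 0.79  -0.493  0.156] [ 0.82  -0.447  0.196]
0.82 319 [ 0.82  -0.49   0.158] [ 0.85  -0.446  0.195]
0.85 433 [ 0.85  -0.492  0.091] [ 0.88  -0.447  0.195]
```

Emit:
send_rows([
  {"translation":[-3.8,0.6,-2.5],"delta_rot":[-0.067,0.077,-0.032],"jaw":5.0},
  {"translation":[-7.5,1.1,-4.9],"delta_rot":[-0.132,0.152,-0.062],"jaw":5.0},
  {"translation":[-11.0,1.6,-7.1],"delta_rot":[-0.193,0.222,-0.091],"jaw":5.0},
  {"translation":[-14.1,2.1,-9.1],"delta_rot":[-0.248,0.284,-0.117],"jaw":5.0},
  {"translation":[-16.8,2.5,-10.8],"delta_rot":[-0.294,0.337,-0.138],"jaw":5.0},
  {"translation":[-18.8,2.8,-12.2],"delta_rot":[-0.329,0.378,-0.155],"jaw":5.0},
  {"translation":[-20.1,3.0,-13.0],"delta_rot":[-0.352,0.404,-0.166],"jaw":5.0},
  {"translation":[-20.6,3.0,-13.3],"delta_rot":[-0.36,0.414,-0.17],"jaw":5.0},
])

```text
time: 38.9
tool_pos: [0.628, -0.3843, 0.1938]
tool_rot: [-0.297, 0.655, 0.625, 0.303]
contact_force: [-1.3, 0.2, -0.6]
gripper_width: 0.587
grasp_force: 0.0
```

```bash
cat >> tin.py <<'E'
def tins(f,W,lo=.022):
    m=box(f,W,(.28,.72),(-.37,-.19),(lo,.12)).astype(np.uint8); n,l,st,c=cv2.connectedComponentsWithStats(m)
    for k in range(1,n):
        if st[k,4]>30: p=W[l==k]; print("  tin",rect(p),np.percentile(p[:,2],[5,50,95]).round(3))
E
python3 - <<'E'
from tin import *
rep()
for n in ("top","side"): f=grab_frame(n); tins(f,cloud(f))
c,az,al,sg=(.6366,-.2945),267.7,50,-1
legs(cur(),[approach(c,az,al,sg,back=.12),approach(c,az,al,sg)],[4,12],[5.0,5.0])
E
```

```text
t 38.9 j [-0.845  0.684  1.068  0.627  2.017 -0.709] p [ 0.628  -0.3843  0.1938] F [-1.3  0.2 -0.6] w 0.587 g 0.0
  tin (array([ 636.6, -293.9]), 91.3, 30.4, 87.9) [0.025 0.035 0.038]
  tin (array([ 538.8, -275.1]), 92.2, 31.5, 83.7) [0.027 0.035 0.038]
  tin (array([ 441.5, -279.9]), 30.9, 30.8, 3.1) [0.032 0.085 0.099]
  tin (array([ 637.9, -289.8]), 92.2, 33.6, 86.3) [0.024 0.031 0.034]
  tin (array([ 441.5, -276.5]), 35.1, 31.7, -86.6) [0.026 0.064 0.094]
  tin (array([ 538.8, -269.5]), 96.2, 31.8, 85.1) [0.023 0.031 0.034]
  tin (array([ 342.5, -277.5]), 95.3, 31.8, -88.0) [0.025 0.032 0.035]
0 [-1.1, 0.1, 0.9] [-0.001, -0.0, -0.001] 5.0
0 [-3.4, 0.3, 3.0] [-0.002, -0.002, -0.004] 5.0
0 [-5.7, 0.5, 5.0] [-0.004, -0.003, -0.007] 5.0
0 [-6.8, 0.6, 5.9] [-0.005, -0.003, -0.009] 5.0
   # leg end q [-0.84  0.77  1.09  0.6   1.92 -0.78] max dq/row 0.035 err 0.0
0 [-6.8, 0.6, 6.1] [-0.005, -0.003, -0.009] 5.0
0 [-6.8, 0.6, 6.8] [-0.005, -0.003, -0.009] 5.0
0 [-6.8, 0.6, 7.8] [-0.005, -0.003, -0.009] 5.0
0 [-6.8, 0.6, 9.0] [-0.005, -0.003, -0.009] 5.0
1 [0.0, 0.0, 1.4] [-0.0, 0.0, 0.0] 5.0
1 [0.0, 0.0, 2.9] [-0.0, 0.0, 0.0] 5.0
1 [0.0, 0.0, 4.4] [-0.0, 0.0, 0.0] 5.0
1 [0.0, 0.0, 5.8] [-0.0, 0.0, 0.0] 5.0
1 [0.0, 0.0, 7.0] [-0.0, 0.0, 0.0] 5.0
1 [0.0, 0.0, 8.0] [-0.0, 0.0, 0.0] 5.0
1 [0.0, 0.0, 8.7] [-0.0, 0.0, 0.0] 5.0
1 [0.0, 0.0, 8.9] [-0.0, 0.0, 0.0] 5.0
   # leg end q [-0.76  0.75  1.28  0.63  1.74 -0.81] max dq/row 0.023 err 0.0
```

Emit:
send_rows([
  {"translation":[-1.1,0.1,0.9],"delta_rot":[-0.001,0,-0.001],"jaw":5.0},
  {"translation":[-3.4,0.3,3.0],"delta_rot":[-0.002,-0.002,-0.004],"jaw":5.0},
  {"translation":[-5.7,0.5,5.0],"delta_rot":[-0.004,-0.003,-0.007],"jaw":5.0},
  {"translation":[-6.8,0.6,5.9],"delta_rot":[-0.005,-0.003,-0.009],"jaw":5.0},
  {"translation":[-6.8,0.6,6.1],"delta_rot":[-0.005,-0.003,-0.009],"jaw":5.0},
  {"translation":[-6.8,0.6,6.8],"delta_rot":[-0.005,-0.003,-0.009],"jaw":5.0},
  {"translation":[-6.8,0.6,7.8],"delta_rot":[-0.005,-0.003,-0.009],"jaw":5.0},
  {"translation":[-6.8,0.6,9.0],"delta_rot":[-0.005,-0.003,-0.009],"jaw":5.0},
])

```text
time: 39.8
tool_pos: [0.6365, -0.3577, 0.0878]
tool_rot: [-0.29, 0.653, 0.63, 0.304]
contact_force: [0.7, -0.1, -0.3]
gripper_width: 0.586
grasp_force: 0.0
```

Emit:
send_rows([
  {"translation":[0,0,1.4],"delta_rot":[0,0,0],"jaw":5.0},
  {"translation":[0,0,2.9],"delta_rot":[0,0,0],"jaw":5.0},
  {"translation":[0,0,4.4],"delta_rot":[0,0,0],"jaw":5.0},
  {"translation":[0,0,5.8],"delta_rot":[0,0,0],"jaw":5.0},
  {"translation":[0,0,7.0],"delta_rot":[0,0,0],"jaw":5.0},
  {"translation":[0,0,8.0],"delta_rot":[0,0,0],"jaw":5.0},
  {"translation":[0,0,8.7],"delta_rot":[0,0,0],"jaw":5.0},
  {"translation":[0,0,8.9],"delta_rot":[0,0,0],"jaw":5.0},
])

```text
time: 40.6
tool_pos: [0.6383, -0.2889, 0.0281]
tool_rot: [-0.292, 0.653, 0.63, 0.304]
contact_force: [-0.7, -0.4, 0.3]
gripper_width: 0.59
grasp_force: 0.0
```

Emit:
send_rows([
  {"translation":[0,0,0],"delta_rot":[0,0,0],"jaw":4.5},
  {"translation":[0,0,0],"delta_rot":[0,0,0],"jaw":4},
  {"translation":[0,0,0],"delta_rot":[0,0,0],"jaw":3.5},
  {"translation":[0,0,0],"delta_rot":[0,0,0],"jaw":3},
  {"translation":[0,0,0],"delta_rot":[0,0,0],"jaw":2.5},
  {"translation":[0,0,0],"delta_rot":[0,0,0],"jaw":2},
  {"translation":[0,0,0],"delta_rot":[0,0,0],"jaw":2},
  {"translation":[0,0,0],"delta_rot":[0,0,0],"jaw":2},
])

```text
time: 41.4
tool_pos: [0.6387, -0.2901, 0.0294]
tool_rot: [-0.291, 0.653, 0.63, 0.304]
contact_force: [-0.0, -2.2, 2.7]
gripper_width: 0.343
grasp_force: 60.2
```

```bash
cat >> tin.py <<'E'
def standup(c,az,jaw=2.0,y=None,stand=None,lift=.085,ztin=.020,N=24):
    """from grasp of tin lying at c: lift, turn, lower to 3 mm above the floor"""
    Tt=np.linalg.inv(cur())@T([*c,ztin],Rtin(az)); np.save("tt.npy",Tt); I=np.linalg.inv(Tt)
    xy=np.array(stand if stand is not None else c)
    G=[T([*c,lift],Rtin(az))@I,T([*xy,lift],Rtin(az,90))@I,T([*xy,.054],Rtin(az,90))@I]
    return legs(cur(),G,[8,N,8],[jaw]*3)
def tinpose():
    M=cur()@np.load("tt.npy"); print("tin at",M[:3,3].round(4),"axis",M[:3,0].round(3))
E
python3 - <<'E'
from tin import *
rep(); plan(approach((.6366,-.2945),267.7,50,-1)[:3,3],Rg(267.7,50,False,-1),s)
standup((.6366,-.2945),267.7,stand=(.637,-.281))
E
```

```text
t 41.4 j [-0.756  0.744  1.275  0.625  1.743 -0.814] p [ 0.6387 -0.2901  0.0294] F [-0.  -2.2  2.7] w 0.343 g 60.2
T cm [-0.24 -0.19  0.13] R [0.    0.003 0.004]
0 [0.2, 0.0, -0.2] [0.0, 0.0, 0.0] 2.0
0 [0.8, 0.0, -0.7] [0.0, 0.0, 0.0] 2.0
0 [1.6, 0.0, -1.3] [0.0, 0.0, 0.0] 2.0
0 [2.5, 0.0, -2.1] [0.0, 0.0, -0.0] 2.0
0 [3.4, 0.0, -2.9] [0.0, 0.0, -0.0] 2.0
0 [4.2, 0.0, -3.5] [0.0, 0.0, -0.0] 2.0
0 [4.8, 0.0, -4.0] [0.0, 0.0, 0.0] 2.0
0 [5.0, 0.0, -4.2] [0.0, 0.0, 0.0] 2.0
   # leg end q [-0.76  0.66  1.28  0.64  1.81 -0.77] max dq/row 0.015 err 0.0
1 [0.0, -0.0, 0.0] [0.0, -0.008, -0.0] 2.0
1 [0.0, -0.0, 0.0] [0.0, -0.031, -0.0] 2.0
1 [0.0, -0.0, 0.1] [0.0, -0.067, -0.0] 2.0
1 [0.0, -0.0, 0.2] [0.001, -0.116, -0.0] 2.0
1 [0.0, -0.0, 0.3] [0.001, -0.176, -0.0] 2.0
1 [0.0, -0.0, 0.4] [0.001, -0.245, -0.0] 2.0
1 [0.0, -0.0, 0.5] [0.001, -0.323, -0.0] 2.0
1 [0.0, -0.0, 0.6] [0.002, -0.407, -0.0] 2.0
2 [0.1, -0.0, 0.1] [0.0, -0.09, -0.0] 2.0
2 [0.1, -0.0, 0.2] [0.001, -0.184, -0.0] 2.0
2 [0.2, -0.0, 0.4] [0.001, -0.28, -0.0] 2.0
2 [0.3, -0.0, 0.5] [0.002, -0.378, -0.0] 2.0
2 [0.3, -0.0, 0
[... 281 characters left out ...]
0.231, -0.0] 2.0
3 [0.4, -0.0, 0.1] [0.001, -0.291, -0.0] 2.0
3 [0.5, -0.0, 0.2] [0.002, -0.34, -0.0] 2.0
3 [0.5, -0.0, 0.2] [0.002, -0.376, -0.0] 2.0
3 [0.6, -0.0, 0.2] [0.002, -0.399, -0.0] 2.0
3 [0.6, -0.0, 0.2] [0.002, -0.407, -0.0] 2.0
   # leg end q [-0.27  0.35  1.68 -0.79  1.08  0.14] max dq/row 0.099 err 0.0
4 [0.1, 0.0, 0.1] [0.0, 0.0, 0.0] 2.0
4 [0.3, 0.0, 0.4] [0.0, 0.0, 0.0] 2.0
4 [0.6, 0.0, 0.7] [0.0, 0.0, 0.0] 2.0
4 [1.0, 0.0, 1.2] [0.0, 0.0, 0.0] 2.0
4 [1.4, 0.0, 1.6] [0.0, 0.0, 0.0] 2.0
4 [1.7, 0.0, 2.0] [0.0, 0.0, 0.0] 2.0
4 [1.9, 0.0, 2.3] [0.0, 0.0, 0.0] 2.0
4 [2.0, 0.0, 2.4] [0.0, 0.0, 0.0] 2.0
   # leg end q [-0.27  0.39  1.69 -0.81  1.05  0.18] max dq/row 0.008 err 0.0
```

Emit:
send_rows([
  {"translation":[0.2,0,-0.2],"delta_rot":[0,0,0],"jaw":2.0},
  {"translation":[0.8,0,-0.7],"delta_rot":[0,0,0],"jaw":2.0},
  {"translation":[1.6,0,-1.3],"delta_rot":[0,0,0],"jaw":2.0},
  {"translation":[2.5,0,-2.1],"delta_rot":[0,0,0],"jaw":2.0},
  {"translation":[3.4,0,-2.9],"delta_rot":[0,0,0],"jaw":2.0},
  {"translation":[4.2,0,-3.5],"delta_rot":[0,0,0],"jaw":2.0},
  {"translation":[4.8,0,-4.0],"delta_rot":[0,0,0],"jaw":2.0},
  {"translation":[5.0,0,-4.2],"delta_rot":[0,0,0],"jaw":2.0},
])

```text
time: 42.2
tool_pos: [0.6387, -0.2899, 0.0958]
tool_rot: [-0.291, 0.653, 0.63, 0.304]
contact_force: [0.5, 0.6, -0.9]
gripper_width: 0.332
grasp_force: 59.8
```

Emit:
send_rows([
  {"translation":[0,0,0],"delta_rot":[0,-0.008,0],"jaw":2.0},
  {"translation":[0,0,0],"delta_rot":[0,-0.031,0],"jaw":2.0},
  {"translation":[0,0,0.1],"delta_rot":[0,-0.067,0],"jaw":2.0},
  {"translation":[0,0,0.2],"delta_rot":[0.001,-0.116,0],"jaw":2.0},
  {"translation":[0,0,0.3],"delta_rot":[0.001,-0.176,0],"jaw":2.0},
  {"translation":[0,0,0.4],"delta_rot":[0.001,-0.245,0],"jaw":2.0},
  {"translation":[0,0,0.5],"delta_rot":[0.001,-0.323,0],"jaw":2.0},
  {"translation":[0,0,0.6],"delta_rot":[0.002,-0.407,0],"jaw":2.0},
])

```text
time: 43.0
tool_pos: [0.6383, -0.2849, 0.0902]
tool_rot: [-0.157, 0.701, 0.676, 0.164]
contact_force: [-0.3, 0.5, -0.8]
gripper_width: 0.338
grasp_force: 59.6
```

Emit:
send_rows([
  {"translation":[0.1,0,0.1],"delta_rot":[0,-0.09,0],"jaw":2.0},
  {"translation":[0.1,0,0.2],"delta_rot":[0.001,-0.184,0],"jaw":2.0},
  {"translation":[0.2,0,0.4],"delta_rot":[0.001,-0.28,0],"jaw":2.0},
  {"translation":[0.3,0,0.5],"delta_rot":[0.002,-0.378,0],"jaw":2.0},
  {"translation":[0.3,0,0.6],"delta_rot":[0.002,-0.476,0],"jaw":2.0},
  {"translation":[0.4,0,0.8],"delta_rot":[0.003,-0.573,0],"jaw":2.0},
  {"translation":[0.4,0,0.9],"delta_rot":[0.003,-0.667,0],"jaw":2.0},
  {"translation":[0.5,0,1.0],"delta_rot":[0.003,-0.756,0],"jaw":2.0},
])

```text
time: 43.8
tool_pos: [0.6388, -0.2753, 0.0839]
tool_rot: [0.102, 0.711, 0.687, -0.107]
contact_force: [-0.6, 0.1, -1.7]
gripper_width: 0.336
grasp_force: 59.6
```

Emit:
send_rows([
  {"translation":[0.1,0,0],"delta_rot":[0,-0.084,0],"jaw":2.0},
  {"translation":[0.2,0,0.1],"delta_rot":[0.001,-0.162,0],"jaw":2.0},
  {"translation":[0.3,0,0.1],"delta_rot":[0.001,-0.231,0],"jaw":2.0},
  {"translation":[0.4,0,0.1],"delta_rot":[0.001,-0.291,0],"jaw":2.0},
  {"translation":[0.5,0,0.2],"delta_rot":[0.002,-0.34,0],"jaw":2.0},
  {"translation":[0.5,0,0.2],"delta_rot":[0.002,-0.376,0],"jaw":2.0},
  {"translation":[0.6,0,0.2],"delta_rot":[0.002,-0.399,0],"jaw":2.0},
  {"translation":[0.6,0,0.2],"delta_rot":[0.002,-0.407,0],"jaw":2.0},
])

```text
time: 44.6
tool_pos: [0.6387, -0.27, 0.0793]
tool_rot: [0.237, 0.675, 0.653, -0.248]
contact_force: [0.1, -0.6, -1.3]
gripper_width: 0.338
grasp_force: 59.6
```

Emit:
send_rows([
  {"translation":[0.1,0,0.1],"delta_rot":[0,0,0],"jaw":2.0},
  {"translation":[0.3,0,0.4],"delta_rot":[0,0,0],"jaw":2.0},
  {"translation":[0.6,0,0.7],"delta_rot":[0,0,0],"jaw":2.0},
  {"translation":[1.0,0,1.2],"delta_rot":[0,0,0],"jaw":2.0},
  {"translation":[1.4,0,1.6],"delta_rot":[0,0,0],"jaw":2.0},
  {"translation":[1.7,0,2.0],"delta_rot":[0,0,0],"jaw":2.0},
  {"translation":[1.9,0,2.3],"delta_rot":[0,0,0],"jaw":2.0},
  {"translation":[2.0,0,2.4],"delta_rot":[0,0,0],"jaw":2.0},
])

```text
time: 45.4
tool_pos: [0.6385, -0.271, 0.0479]
tool_rot: [0.236, 0.676, 0.653, -0.248]
contact_force: [-0.1, -0.1, -0.7]
gripper_width: 0.339
grasp_force: 59.6
```

Run:
```python
from tin import *
rep(); tinpose(); R=cur()[:3,:3]; print("down 1mm in tool:",(R.T@[0,0,-.1]).round(3))
for n in ("top","side"): f=grab_frame(n); tins(f,cloud(f))
M=cur()@np.load("tt.npy"); G=T([*M[:2,3],.051],Rtin(267.7,90)@np.eye(3)); G=G@np.linalg.inv(np.load("tt.npy")); plan(G[:3,3],G[:3,:3],s)
```

```text
t 45.4 j [-0.268  0.393  1.687 -0.81   1.049  0.184] p [ 0.6385 -0.271   0.0479] F [-0.1 -0.1 -0.7] w 0.339 g 59.6
tin at [ 0.6362 -0.2804  0.0523] axis [ 0.002 -0.002  1.   ]
down 1mm in tool: [0.064 0.    0.077]
  tin (array([ 635.5, -254.2]), 131.3, 85.9, -6.7) [0.056 0.096 0.118]
  tin (array([ 538.6, -275.2]), 92.0, 31.3, 84.1) [0.028 0.035 0.038]
  tin (array([ 441.6, -280.2]), 31.1, 30.4, 3.2) [0.031 0.084 0.099]
  tin (array([ 342.4, -281.7]), 93.3, 30.0, 89.5) [0.031 0.035 0.038]
  tin (array([ 617.4, -232.7]), 98.7, 58.2, -53.8) [0.026 0.083 0.118]
  tin (array([ 441.6, -275.6]), 37.9, 32.5, -86.8) [0.027 0.063 0.095]
  tin (array([ 538.2, -271.3]), 93.4, 32.2, 86.8) [0.024 0.032 0.034]
  tin (array([ 342.3, -278.7]), 97.3, 31.9, -88.9) [0.024 0.032 0.035]
T cm [0.08 0.   0.1 ] R [-0.001 -0.002  0.001]
```

Emit:
send_rows([
  {"translation":[0.05,0,0.05],"delta_rot":[0,0,0],"jaw":2.0},
  {"translation":[0.1,0,0.1],"delta_rot":[0,0,0],"jaw":2.0},
  {"translation":[0.1,0,0.1],"delta_rot":[0,0,0],"jaw":2.6},
  {"translation":[0.1,0,0.1],"delta_rot":[0,0,0],"jaw":3.2},
  {"translation":[0.1,0,0.1],"delta_rot":[0,0,0],"jaw":4.0},
  {"translation":[0.1,0,0.1],"delta_rot":[0,0,0],"jaw":4.5},
  {"translation":[0.1,0,0.1],"delta_rot":[0,0,0],"jaw":5.0},
  {"translation":[0.1,0,0.1],"delta_rot":[0,0,0],"jaw":5.0},
])

```text
time: 46.3
tool_pos: [0.6389, -0.2709, 0.0474]
tool_rot: [0.237, 0.676, 0.652, -0.248]
contact_force: [0.7, 0.4, -0.3]
gripper_width: 0.588
grasp_force: 0.0
```

Emit:
send_rows([
  {"translation":[0,0,-0.3],"delta_rot":[0,0,0],"jaw":5.0},
  {"translation":[0,0,-1],"delta_rot":[0,0,0],"jaw":5.0},
  {"translation":[0,0,-2.5],"delta_rot":[0,0,0],"jaw":5.0},
  {"translation":[0,0,-4.5],"delta_rot":[0,0,0],"jaw":5.0},
  {"translation":[0,0,-7],"delta_rot":[0,0,0],"jaw":5.0},
  {"translation":[0,0,-10],"delta_rot":[0,0,0],"jaw":5.0},
  {"translation":[0,0,-13],"delta_rot":[0,0,0],"jaw":5.0},
  {"translation":[0,0,-15],"delta_rot":[0,0,0],"jaw":5.0},
])

```text
time: 47.1
tool_pos: [0.6441, -0.1722, 0.1661]
tool_rot: [0.239, 0.676, 0.652, -0.246]
contact_force: [0.5, -0.3, -0.4]
gripper_width: 0.585
grasp_force: 0.0
```

Run:
```python
from tin import *
rep()
for n in ("top","side"): f=grab_frame(n); tins(f,cloud(f))
c,az,al,sg=(.5388,-.275),84.2,40,1
P=approach(c,az,al,sg,back=.12); hi=P.copy(); hi[2,3]=.19
legs(cur(),[hi,P,approach(c,az,al,sg)],[12,4,8],[5.0]*3)
```

```text
t 47.1 j [-0.116  0.23   1.663 -0.736  1.274  0.153] p [ 0.6441 -0.1722  0.1661] F [ 0.5 -0.3 -0.4] w 0.585 g 0.0
  tin (array([ 637. , -279.8]), 31.8, 31.8, 87.3) [0.032 0.08  0.099]
  tin (array([ 538.8, -275. ]), 91.4, 31.8, 84.7) [0.028 0.035 0.038]
  tin (array([ 441.5, -280.2]), 31.1, 30.8, -87.5) [0.032 0.085 0.099]
  tin (array([ 342.4, -281.8]), 93.4, 30.1, 89.6) [0.031 0.036 0.039]
  tin (array([ 636.2, -275.2]), 33.9, 32.9, 89.0) [0.027 0.062 0.094]
  tin (array([ 441.9, -276.8]), 37.5, 32.2, -85.3) [0.027 0.064 0.094]
  tin (array([ 538.9, -271.6]), 94.7, 32.8, 84.7) [0.024 0.031 0.034]
  tin (array([ 341.8, -277.2]), 96.2, 30.8, -89.4) [0.025 0.031 0.035]
0 [-0.1, -0.2, 0.0] [0.001, 0.0, 0.001] 5.0
0 [-0.3, -0.7, 0.0] [0.003, 0.0, 0.004] 5.0
0 [-0.6, -1.5, 0.0] [0.007, 0.0, 0.008] 5.0
0 [-1.0, -2.5, 0.1] [0.011, 0.001, 0.013] 5.0
0 [-1.5, -3.6, 0.1] [0.016, 0.001, 0.019] 5.0
0 [-2.0, -4.8, 0.1] [0.022, 0.001, 0.025] 5.0
0 [-2.5, -6.0, 0.2] [0.027, 0.001, 0.031] 5.0
0 [-3.0, -7.2, 0.2] [0.032, 0.002, 0.037] 5.0
1 [-0.5, -1.0, 0.1] [0.004, 0.0, 0.005] 5.0
1 [-0.8, -1.8, 0.
[... 158 characters left out ...]
.29  0.13] max dq/row 0.027 err 0.0
1 [-0.4, -2.5, 1.0] [0.011, 0.001, 0.013] 5.0
1 [1.2, -2.5, 2.9] [0.011, 0.001, 0.013] 5.0
1 [2.8, -2.5, 4.8] [0.011, 0.001, 0.013] 5.0
1 [3.5, -2.5, 5.7] [0.011, 0.001, 0.013] 5.0
   # leg end q [-0.19  0.1   1.89 -0.76  1.19  0.22] max dq/row 0.034 err 0.0
2 [-0.0, -0.0, 0.5] [-0.0, 0.0, 0.0] 5.0
2 [-0.0, -0.0, 1.9] [-0.0, 0.0, 0.0] 5.0
2 [-0.0, -0.0, 3.8] [-0.0, 0.0, 0.0] 5.0
2 [-0.0, 0.0, 6.0] [-0.0, 0.0, 0.0] 5.0
2 [0.0, -0.0, 8.2] [-0.0, 0.0, 0.0] 5.0
2 [-0.0, -0.0, 10.1] [-0.0, 0.0, 0.0] 5.0
2 [-0.0, 0.0, 11.5] [-0.0, 0.0, 0.0] 5.0
2 [-0.0, -0.0, 12.0] [-0.0, 0.0, 0.0] 5.0
   # leg end q [-0.32  0.26  1.91 -0.85  0.99  0.26] max dq/row 0.037 err 0.0
```

Emit:
send_rows([
  {"translation":[-0.1,-0.2,0],"delta_rot":[0.001,0,0.001],"jaw":5.0},
  {"translation":[-0.3,-0.7,0],"delta_rot":[0.003,0,0.004],"jaw":5.0},
  {"translation":[-0.6,-1.5,0],"delta_rot":[0.007,0,0.008],"jaw":5.0},
  {"translation":[-1.0,-2.5,0.1],"delta_rot":[0.011,0.001,0.013],"jaw":5.0},
  {"translation":[-1.5,-3.6,0.1],"delta_rot":[0.016,0.001,0.019],"jaw":5.0},
  {"translation":[-2.0,-4.8,0.1],"delta_rot":[0.022,0.001,0.025],"jaw":5.0},
  {"translation":[-2.5,-6.0,0.2],"delta_rot":[0.027,0.001,0.031],"jaw":5.0},
  {"translation":[-3.0,-7.2,0.2],"delta_rot":[0.032,0.002,0.037],"jaw":5.0},
])

```text
time: 48.0
tool_pos: [0.5688, -0.1964, 0.1803]
tool_rot: [0.23, 0.692, 0.636, -0.253]
contact_force: [0.3, -0.3, 0.3]
gripper_width: 0.584
grasp_force: 0.0
```

Emit:
send_rows([
  {"translation":[-0.5,-1.0,0.1],"delta_rot":[0.004,0,0.005],"jaw":5.0},
  {"translation":[-0.8,-1.8,0.1],"delta_rot":[0.008,0,0.009],"jaw":5.0},
  {"translation":[-1.1,-2.3,0.1],"delta_rot":[0.01,0,0.012],"jaw":5.0},
  {"translation":[-1.1,-2.5,0.1],"delta_rot":[0.011,0.001,0.013],"jaw":5.0},
  {"translation":[-0.4,-2.5,1.0],"delta_rot":[0.011,0.001,0.013],"jaw":5.0},
  {"translation":[1.2,-2.5,2.9],"delta_rot":[0.011,0.001,0.013],"jaw":5.0},
  {"translation":[2.8,-2.5,4.8],"delta_rot":[0.011,0.001,0.013],"jaw":5.0},
  {"translation":[3.5,-2.5,5.7],"delta_rot":[0.011,0.001,0.013],"jaw":5.0},
])

```text
time: 48.8
tool_pos: [0.5424, -0.203, 0.1101]
tool_rot: [0.225, 0.697, 0.631, -0.256]
contact_force: [-0.0, 0.7, -0.3]
gripper_width: 0.588
grasp_force: 0.0
```

Emit:
send_rows([
  {"translation":[0,0,0.5],"delta_rot":[0,0,0],"jaw":5.0},
  {"translation":[0,0,1.9],"delta_rot":[0,0,0],"jaw":5.0},
  {"translation":[0,0,3.8],"delta_rot":[0,0,0],"jaw":5.0},
  {"translation":[0,0,6.0],"delta_rot":[0,0,0],"jaw":5.0},
  {"translation":[0,0,8.2],"delta_rot":[0,0,0],"jaw":5.0},
  {"translation":[0,0,10.1],"delta_rot":[0,0,0],"jaw":5.0},
  {"translation":[0,0,11.5],"delta_rot":[0,0,0],"jaw":5.0},
  {"translation":[0,0,12.0],"delta_rot":[0,0,0],"jaw":5.0},
])

```text
time: 49.6
tool_pos: [0.5353, -0.2812, 0.0212]
tool_rot: [0.227, 0.698, 0.63, -0.255]
contact_force: [0.9, -0.2, 0.3]
gripper_width: 0.583
grasp_force: 0.0
```

Emit:
send_rows([
  {"translation":[0,0,0],"delta_rot":[0,0,0],"jaw":4.5},
  {"translation":[0,0,0],"delta_rot":[0,0,0],"jaw":4},
  {"translation":[0,0,0],"delta_rot":[0,0,0],"jaw":3.5},
  {"translation":[0,0,0],"delta_rot":[0,0,0],"jaw":3},
  {"translation":[0,0,0],"delta_rot":[0,0,0],"jaw":2.5},
  {"translation":[0,0,0],"delta_rot":[0,0,0],"jaw":2},
  {"translation":[0,0,0],"delta_rot":[0,0,0],"jaw":2},
  {"translation":[0,0,0],"delta_rot":[0,0,0],"jaw":2},
])

```text
time: 50.4
tool_pos: [0.5369, -0.2801, 0.0233]
tool_rot: [0.228, 0.697, 0.63, -0.254]
contact_force: [-0.1, 4.4, 6.4]
gripper_width: 0.342
grasp_force: 60.0
```

Run:
```python
from tin import *
rep(); c,az=(.5388,-.275),84.2; plan(approach(c,az,40,1)[:3,3],Rg(az,40,False,1),s)
standup(c,az,stand=(.539,-.280))
```

```text
t 50.4 j [-0.328  0.263  1.907 -0.848  0.988  0.266] p [ 0.5369 -0.2801  0.0233] F [-0.1  4.4  6.4] w 0.342 g 60.0
T cm [-0.03  0.14 -0.35] R [-0.002 -0.     0.001]
0 [-0.2, -0.0, -0.2] [0.0, -0.0, 0.0] 2.0
0 [-0.7, -0.0, -0.8] [0.0, -0.0, 0.0] 2.0
0 [-1.3, -0.0, -1.6] [0.0, -0.0, 0.0] 2.0
0 [-2.1, -0.0, -2.5] [0.0, -0.0, 0.0] 2.0
0 [-2.9, -0.0, -3.4] [-0.0, -0.0, -0.0] 2.0
0 [-3.5, -0.0, -4.2] [-0.0, -0.0, -0.0] 2.0
0 [-4.0, -0.0, -4.8] [-0.0, -0.0, -0.0] 2.0
0 [-4.2, -0.0, -5.0] [-0.0, -0.0, -0.0] 2.0
   # leg end q [-0.33  0.15  1.9  -0.8   1.07  0.17] max dq/row 0.021 err 0.0
1 [0.0, 0.0, 0.0] [-0.0, 0.008, -0.0] 2.0
1 [0.0, 0.0, 0.0] [-0.0, 0.031, -0.0] 2.0
1 [0.0, 0.0, 0.0] [-0.0, 0.067, -0.0] 2.0
1 [0.0, 0.0, 0.1] [-0.0, 0.116, -0.0] 2.0
1 [0.0, 0.0, 0.1] [-0.0, 0.176, -0.0] 2.0
1 [0.1, 0.0, 0.1] [-0.0, 0.245, -0.0] 2.0
1 [0.1, 0.0, 0.2] [-0.0, 0.323, -0.001] 2.0
1 [0.1, 0.0, 0.2] [-0.0, 0.407, -0.001] 2.0
2 [-0.0, 0.0, 0.1] [-0.0, 0.09, -0.0] 2.0
2 [-0.0, 0.0, 0.1] [-0.0, 0.184, -0.0] 2.0
2 [-0.0, 0.0, 0.2] [-0.0, 0.28, -0.001] 2.0
2 [-0.0, 0.0, 0.2] [-0.0, 0.378, -0.001] 2.0
[... 321 characters left out ...]
.1, 0.0, 0.1] [-0.0, 0.291, -0.001] 2.0
3 [-0.1, 0.0, 0.1] [-0.0, 0.34, -0.001] 2.0
3 [-0.2, 0.0, 0.2] [-0.0, 0.376, -0.001] 2.0
3 [-0.2, 0.0, 0.2] [-0.0, 0.399, -0.001] 2.0
3 [-0.2, 0.0, 0.2] [-0.0, 0.407, -0.001] 2.0
   # leg end q [-0.86  0.5   1.54  0.6   1.75 -0.85] max dq/row 0.1 err 0.0
4 [-0.1, 0.0, 0.1] [-0.0, 0.0, -0.0] 2.0
4 [-0.4, 0.0, 0.3] [-0.0, 0.0, -0.0] 2.0
4 [-0.8, 0.0, 0.6] [-0.0, 0.0, -0.0] 2.0
4 [-1.2, 0.0, 1.0] [-0.0, 0.0, -0.0] 2.0
4 [-1.6, 0.0, 1.4] [-0.0, 0.0, -0.0] 2.0
4 [-2.0, 0.0, 1.7] [-0.0, 0.0, -0.0] 2.0
4 [-2.3, 0.0, 1.9] [-0.0, 0.0, -0.0] 2.0
4 [-2.4, 0.0, 2.0] [-0.0, 0.0, -0.0] 2.0
   # leg end q [-0.86  0.55  1.54  0.6   1.72 -0.88] max dq/row 0.008 err 0.0
```

Emit:
send_rows([
  {"translation":[-0.2,0,-0.2],"delta_rot":[0,0,0],"jaw":2.0},
  {"translation":[-0.7,0,-0.8],"delta_rot":[0,0,0],"jaw":2.0},
  {"translation":[-1.3,0,-1.6],"delta_rot":[0,0,0],"jaw":2.0},
  {"translation":[-2.1,0,-2.5],"delta_rot":[0,0,0],"jaw":2.0},
  {"translation":[-2.9,0,-3.4],"delta_rot":[0,0,0],"jaw":2.0},
  {"translation":[-3.5,0,-4.2],"delta_rot":[0,0,0],"jaw":2.0},
  {"translation":[-4.0,0,-4.8],"delta_rot":[0,0,0],"jaw":2.0},
  {"translation":[-4.2,0,-5.0],"delta_rot":[0,0,0],"jaw":2.0},
])

```text
time: 51.2
tool_pos: [0.5366, -0.2805, 0.0889]
tool_rot: [0.228, 0.697, 0.63, -0.254]
contact_force: [-0.5, -0.8, -0.9]
gripper_width: 0.346
grasp_force: 59.2
```

Emit:
send_rows([
  {"translation":[0,0,0],"delta_rot":[0,0.008,0],"jaw":2.0},
  {"translation":[0,0,0],"delta_rot":[0,0.031,0],"jaw":2.0},
  {"translation":[0,0,0],"delta_rot":[0,0.067,0],"jaw":2.0},
  {"translation":[0,0,0.1],"delta_rot":[0,0.116,0],"jaw":2.0},
  {"translation":[0,0,0.1],"delta_rot":[0,0.176,0],"jaw":2.0},
  {"translation":[0.1,0,0.1],"delta_rot":[0,0.245,0],"jaw":2.0},
  {"translation":[0.1,0,0.2],"delta_rot":[0,0.323,-0.001],"jaw":2.0},
  {"translation":[0.1,0,0.2],"delta_rot":[0,0.407,-0.001],"jaw":2.0},
])

```text
time: 52.0
tool_pos: [0.5356, -0.2805, 0.0845]
tool_rot: [0.093, 0.734, 0.664, -0.107]
contact_force: [-0.3, -0.4, -1.7]
gripper_width: 0.343
grasp_force: 59.2
```

Emit:
send_rows([
  {"translation":[0,0,0.1],"delta_rot":[0,0.09,0],"jaw":2.0},
  {"translation":[0,0,0.1],"delta_rot":[0,0.184,0],"jaw":2.0},
  {"translation":[0,0,0.2],"delta_rot":[0,0.28,-0.001],"jaw":2.0},
  {"translation":[0,0,0.2],"delta_rot":[0,0.378,-0.001],"jaw":2.0},
  {"translation":[0,0,0.3],"delta_rot":[0,0.476,-0.001],"jaw":2.0},
  {"translation":[0,0,0.3],"delta_rot":[-0.001,0.573,-0.001],"jaw":2.0},
  {"translation":[0,0,0.4],"delta_rot":[-0.001,0.667,-0.001],"jaw":2.0},
  {"translation":[0,0,0.4],"delta_rot":[-0.001,0.756,-0.001],"jaw":2.0},
])

```text
time: 52.8
tool_pos: [0.5356, -0.2826, 0.081]
tool_rot: [-0.157, 0.722, 0.652, 0.172]
contact_force: [0.2, 0.7, -1.3]
gripper_width: 0.343
grasp_force: 59.2
```

Emit:
send_rows([
  {"translation":[0,0,0],"delta_rot":[0,0.084,0],"jaw":2.0},
  {"translation":[-0.1,0,0.1],"delta_rot":[0,0.162,0],"jaw":2.0},
  {"translation":[-0.1,0,0.1],"delta_rot":[0,0.231,0],"jaw":2.0},
  {"translation":[-0.1,0,0.1],"delta_rot":[0,0.291,-0.001],"jaw":2.0},
  {"translation":[-0.1,0,0.1],"delta_rot":[0,0.34,-0.001],"jaw":2.0},
  {"translation":[-0.2,0,0.2],"delta_rot":[0,0.376,-0.001],"jaw":2.0},
  {"translation":[-0.2,0,0.2],"delta_rot":[0,0.399,-0.001],"jaw":2.0},
  {"translation":[-0.2,0,0.2],"delta_rot":[0,0.407,-0.001],"jaw":2.0},
])

```text
time: 53.6
tool_pos: [0.5354, -0.2829, 0.0779]
tool_rot: [-0.285, 0.673, 0.607, 0.313]
contact_force: [0.6, -0.2, -1.2]
gripper_width: 0.343
grasp_force: 59.3
```

Emit:
send_rows([
  {"translation":[-0.1,0,0.1],"delta_rot":[0,0,0],"jaw":2.0},
  {"translation":[-0.4,0,0.3],"delta_rot":[0,0,0],"jaw":2.0},
  {"translation":[-0.8,0,0.6],"delta_rot":[0,0,0],"jaw":2.0},
  {"translation":[-1.2,0,1.0],"delta_rot":[0,0,0],"jaw":2.0},
  {"translation":[-1.6,0,1.4],"delta_rot":[0,0,0],"jaw":2.0},
  {"translation":[-2.0,0,1.7],"delta_rot":[0,0,0],"jaw":2.0},
  {"translation":[-2.3,0,1.9],"delta_rot":[0,0,0],"jaw":2.0},
  {"translation":[-2.4,0,2.0],"delta_rot":[0,0,0],"jaw":2.0},
])

```text
time: 54.4
tool_pos: [0.5354, -0.2828, 0.0467]
tool_rot: [-0.285, 0.673, 0.607, 0.313]
contact_force: [0.3, 0.6, -1.2]
gripper_width: 0.337
grasp_force: 59.3
```

Run:
```python
from tin import *
rep(); tinpose(); Tt=np.load("tt.npy")
for n in ("top","side"): f=grab_frame(n); tins(f,cloud(f))
M=cur()@Tt; G=T([*M[:2,3],.051],Rtin(84.2,90))@np.linalg.inv(Tt); plan(G[:3,3],G[:3,:3],s)
```

```text
t 54.4 j [-0.86   0.547  1.542  0.594  1.714 -0.879] p [ 0.5354 -0.2828  0.0467] F [ 0.3  0.6 -1.2] w 0.337 g 59.3
tin at [ 0.5371 -0.2797  0.052 ] axis [ 0.003 -0.001  1.   ]
  tin (array([ 637.1, -280.2]), 32.6, 31.7, 86.5) [0.03  0.079 0.099]
  tin (array([ 527.5, -312.4]), 131.5, 100.1, 2.5) [0.054 0.097 0.118]
  tin (array([ 441.4, -280.3]), 30.9, 30.4, -88.9) [0.031 0.085 0.099]
  tin (array([ 342.4, -281. ]), 92.8, 30.1, 89.7) [0.03  0.036 0.038]
  tin (array([ 520.5, -321.7]), 116.7, 113.9, 28.8) [0.039 0.089 0.116]
  tin (array([ 636.2, -275.3]), 33.8, 33.1, 88.5) [0.028 0.063 0.094]
  tin (array([ 441.9, -276.6]), 38.1, 32.0, -84.5) [0.027 0.063 0.094]
  tin (array([ 342.1, -277.5]), 92.6, 31.5, -89.4) [0.025 0.032 0.034]
T cm [-0.08  0.    0.06] R [-0.001 -0.    -0.003]
```

Lower, release and retreat.

Emit:
send_rows([
  {"translation":[-0.05,0,0.05],"delta_rot":[0,0,0],"jaw":2.0},
  {"translation":[-0.1,0,0.1],"delta_rot":[0,0,0],"jaw":2.0},
  {"translation":[-0.1,0,0.1],"delta_rot":[0,0,0],"jaw":2.6},
  {"translation":[-0.1,0,0.1],"delta_rot":[0,0,0],"jaw":3.2},
  {"translation":[-0.1,0,0.1],"delta_rot":[0,0,0],"jaw":4.0},
  {"translation":[-0.1,0,0.1],"delta_rot":[0,0,0],"jaw":4.5},
  {"translation":[-0.1,0,0.1],"delta_rot":[0,0,0],"jaw":5.0},
  {"translation":[-0.1,0,0.1],"delta_rot":[0,0,0],"jaw":5.0},
])

```text
time: 55.3
tool_pos: [0.5356, -0.2828, 0.0459]
tool_rot: [-0.285, 0.672, 0.608, 0.313]
contact_force: [-0.8, 0.1, -0.1]
gripper_width: 0.586
grasp_force: 0.0
```

Emit:
send_rows([
  {"translation":[0,0,-0.3],"delta_rot":[0,0,0],"jaw":5.0},
  {"translation":[0,0,-1],"delta_rot":[0,0,0],"jaw":5.0},
  {"translation":[0,0,-2.5],"delta_rot":[0,0,0],"jaw":5.0},
  {"translation":[0,0,-4.5],"delta_rot":[0,0,0],"jaw":5.0},
  {"translation":[0,0,-7],"delta_rot":[0,0,0],"jaw":5.0},
  {"translation":[0,0,-10],"delta_rot":[0,0,0],"jaw":5.0},
  {"translation":[0,0,-13],"delta_rot":[0,0,0],"jaw":5.0},
  {"translation":[0,0,-15],"delta_rot":[0,0,0],"jaw":5.0},
])

```text
time: 56.1
tool_pos: [0.5244, -0.4007, 0.1457]
tool_rot: [-0.282, 0.673, 0.608, 0.312]
contact_force: [0.2, 0.4, -0.2]
gripper_width: 0.586
grasp_force: 0.0
```

Run:
```python
from tin import *
rep()
for n in ("top","side"): f=grab_frame(n); tins(f,cloud(f))
c,az,al,sg=(.3424,-.281),269.7,50,-1
P=approach(c,az,al,sg,zg=.032,back=.12); hi=P.copy(); hi[2,3]=.19
legs(cur(),[hi,P,approach(c,az,al,sg,zg=.032)],[12,4,8],[5.0]*3)
```

```text
t 56.1 j [-0.969  0.573  1.311  0.557  1.934 -0.852] p [ 0.5244 -0.4007  0.1457] F [ 0.2  0.4 -0.2] w 0.586 g 0.0
  tin (array([ 637.1, -280.2]), 32.1, 32.1, -2.0) [0.031 0.079 0.099]
  tin (array([ 534.4, -280.2]), 33.5, 30.9, 83.5) [0.031 0.083 0.099]
  tin (array([ 441.6, -279.5]), 31.0, 29.6, 3.0) [0.03  0.085 0.099]
  tin (array([ 342.5, -281.5]), 91.9, 30.1, 89.7) [0.031 0.035 0.038]
  tin (array([ 637.2, -274.7]), 38.7, 33.5, 86.6) [0.028 0.063 0.095]
  tin (array([ 534.8, -276.4]), 35.2, 34.3, 83.7) [0.027 0.062 0.094]
  tin (array([ 441.7, -275.5]), 33.4, 32.2, -87.9) [0.027 0.065 0.094]
  tin (array([ 342.2, -276.6]), 93.2, 31.2, -88.1) [0.025 0.032 0.035]
0 [0.1, -0.4, -0.0] [0.001, 0.0, -0.001] 5.0
0 [0.3, -1.4, -0.1] [0.005, 0.0, -0.005] 5.0
0 [0.7, -2.9, -0.3] [0.012, 0.001, -0.01] 5.0
0 [1.1, -4.8, -0.5] [0.019, 0.001, -0.016] 5.0
0 [1.6, -6.9, -0.7] [0.028, 0.001, -0.023] 5.0
0 [2.1, -9.2, -0.9] [0.037, 0.002, -0.031] 5.0
0 [2.6, -11.5, -1.2] [0.046, 0.002, -0.039] 5.0
0 [3.1, -13.7, -1.4] [0.055, 0.003, -0.046] 5.0
1 [0.5, -1.9, -0.1] [0.008, 0.0, -0.006] 5.0
1 [0.9,
[... 191 characters left out ...]
dq/row 0.039 err 0.0
1 [0.3, -4.8, 0.6] [0.019, 0.001, -0.016] 5.0
1 [-1.9, -4.8, 2.5] [0.019, 0.001, -0.016] 5.0
1 [-4.1, -4.8, 4.3] [0.019, 0.001, -0.016] 5.0
1 [-5.1, -4.8, 5.2] [0.019, 0.001, -0.016] 5.0
   # leg end q [-1.15  0.38  1.65  0.35  1.91 -1.16] max dq/row 0.043 err 0.0
2 [0.0, -0.0, 0.5] [-0.0, -0.0, -0.0] 5.0
2 [0.0, 0.0, 1.9] [-0.0, -0.0, -0.0] 5.0
2 [0.0, -0.0, 3.8] [-0.0, -0.0, -0.0] 5.0
2 [0.0, -0.0, 6.0] [-0.0, -0.0, -0.0] 5.0
2 [0.0, -0.0, 8.2] [-0.0, -0.0, -0.0] 5.0
2 [0.0, 0.0, 10.1] [-0.0, -0.0, -0.0] 5.0
2 [0.0, -0.0, 11.5] [-0.0, -0.0, -0.0] 5.0
2 [0.0, -0.0, 12.0] [-0.0, -0.0, -0.0] 5.0
   # leg end q [-1.08  0.36  1.85  0.38  1.73 -1.17] max dq/row 0.036 err 0.0
```

Run:
```python
from tin import *
f=pickle.load(open("side9.pkl","rb")); W=cloud(f)
for lo in np.arange(.15,.56,.04):
    m=box(f,W,(lo,lo+.04),(-.75,-.4),(.09,.4)); p=W[m]
    if len(p)>3: print(round(lo,2),len(p),p.min(0).round(3),p.max(0).round(3))
```

```text
0.19 31 [ 0.214 -0.567  0.154] [ 0.229 -0.558  0.178]
0.23 160 [ 0.23  -0.66   0.141] [ 0.27  -0.556  0.182]
0.27 270 [ 0.27  -0.678  0.128] [ 0.31  -0.555  0.172]
0.31 295 [ 0.31  -0.677  0.091] [ 0.35  -0.555  0.157]
0.35 304 [ 0.35 -0.68  0.09] [ 0.39  -0.558  0.146]
0.39 262 [ 0.39  -0.679  0.093] [ 0.43  -0.556  0.134]
0.43 247 [ 0.43  -0.708  0.09 ] [ 0.47  -0.517  0.12 ]
0.47 159 [ 0.47  -0.709  0.09 ] [ 0.51  -0.518  0.109]
0.51 61 [ 0.51  -0.705  0.09 ] [ 0.55  -0.517  0.109]
0.55 57 [ 0.551 -0.53   0.091] [ 0.588 -0.518  0.108]
```

Run:
```python
from tin import *
c,az,al,sg=(.3424,-.281),269.7,47,-1
P=approach(c,az,al,sg,zg=.032,back=.12); hi=P.copy(); hi[2,3]=.19
A,q=legs(cur(),[hi,P,approach(c,az,al,sg,zg=.032)],[12,4,8],[5.0]*3)
u=U(az); R=Rg(az,al,True,sg); print(ik(np.array([*c,.05]),R,*X,[-.5,-.3,2.4,-.9,.9,0]))
```

```text
0 [0.1, -0.4, -0.0] [0.001, -0.001, -0.001] 5.0
0 [0.3, -1.4, -0.1] [0.005, -0.003, -0.005] 5.0
0 [0.7, -2.9, -0.2] [0.012, -0.007, -0.01] 5.0
0 [1.2, -4.8, -0.4] [0.019, -0.012, -0.016] 5.0
0 [1.7, -7.0, -0.6] [0.028, -0.018, -0.024] 5.0
0 [2.2, -9.3, -0.8] [0.037, -0.023, -0.032] 5.0
0 [2.8, -11.6, -0.9] [0.046, -0.029, -0.04] 5.0
0 [3.3, -13.7, -1.1] [0.055, -0.034, -0.047] 5.0
1 [0.5, -1.9, -0.1] [0.008, -0.005, -0.007] 5.0
1 [1.0, -3.4, -0.1] [0.014, -0.009, -0.012] 5.0
1 [1.3, -4.4, -0.2] [0.018, -0.011, -0.015] 5.0
1 [1.4, -4.8, -0.2] [0.019, -0.012, -0.016] 5.0
   # leg end q [-1.14  0.24  1.65  0.35  2.   -1.11] max dq/row 0.043 err 0.0
1 [0.5, -4.8, 0.7] [0.019, -0.012, -0.016] 5.0
1 [-1.6, -4.8, 2.5] [0.019, -0.012, -0.016] 5.0
1 [-3.6, -4.8, 4.3] [0.019, -0.012, -0.016] 5.0
1 [-4.5, -4.8, 5.2] [0.019, -0.012, -0.016] 5.0
   # leg end q [-1.14  0.34  1.68  0.33  1.88 -1.16] max dq/row 0.041 err 0.0
2 [0.0, 0.0, 0.5] [-0.0, 0.0, 0.0] 5.0
2 [0.0, 0.0, 1.9] [-0.0, 0.0, 0.0] 5.0
2 [0.0, 0.0, 3.8] [-0.0, 0.0, 0.0] 5.0
2 [-0.0, -0.0, 6.0] [-0.0, 0.0, 0.0] 5.0
2 [-0.0, -0.0, 8.2] [-0.0, 0.0, 0.0] 5.0
2 [0.0, -0.0, 10.1] [-0.0, 0.0, 0.0] 5.0
2 [-0.0, -0.0, 11.5] [-0.0, 0.0, 0.0] 5.0
2 [0.0, -0.0, 12.0] [-0.0, 0.0, 0.0] 5.0
   # leg end q [-1.07  0.33  1.86  0.36  1.7  -1.16] max dq/row 0.035 err 0.0
(array([-0.49224284, -0.27837223,  2.40650613, -0.92747587,  0.85303867,
        0.09341161]), np.float64(7.19034387586248e-11))
```

Emit:
send_rows([
  {"translation":[0.1,-0.4,0],"delta_rot":[0.001,-0.001,-0.001],"jaw":5.0},
  {"translation":[0.3,-1.4,-0.1],"delta_rot":[0.005,-0.003,-0.005],"jaw":5.0},
  {"translation":[0.7,-2.9,-0.2],"delta_rot":[0.012,-0.007,-0.01],"jaw":5.0},
  {"translation":[1.2,-4.8,-0.4],"delta_rot":[0.019,-0.012,-0.016],"jaw":5.0},
  {"translation":[1.7,-7.0,-0.6],"delta_rot":[0.028,-0.018,-0.024],"jaw":5.0},
  {"translation":[2.2,-9.3,-0.8],"delta_rot":[0.037,-0.023,-0.032],"jaw":5.0},
  {"translation":[2.8,-11.6,-0.9],"delta_rot":[0.046,-0.029,-0.04],"jaw":5.0},
  {"translation":[3.3,-13.7,-1.1],"delta_rot":[0.055,-0.034,-0.047],"jaw":5.0},
])

```text
time: 57.0
tool_pos: [0.3878, -0.3689, 0.1745]
tool_rot: [-0.287, 0.655, 0.636, 0.291]
contact_force: [0.9, -0.8, -0.4]
gripper_width: 0.586
grasp_force: 0.0
```

Emit:
send_rows([
  {"translation":[0.5,-1.9,-0.1],"delta_rot":[0.008,-0.005,-0.007],"jaw":5.0},
  {"translation":[1.0,-3.4,-0.1],"delta_rot":[0.014,-0.009,-0.012],"jaw":5.0},
  {"translation":[1.3,-4.4,-0.2],"delta_rot":[0.018,-0.011,-0.015],"jaw":5.0},
  {"translation":[1.4,-4.8,-0.2],"delta_rot":[0.019,-0.012,-0.016],"jaw":5.0},
  {"translation":[0.5,-4.8,0.7],"delta_rot":[0.019,-0.012,-0.016],"jaw":5.0},
  {"translation":[-1.6,-4.8,2.5],"delta_rot":[0.019,-0.012,-0.016],"jaw":5.0},
  {"translation":[-3.6,-4.8,4.3],"delta_rot":[0.019,-0.012,-0.016],"jaw":5.0},
  {"translation":[-4.5,-4.8,5.2],"delta_rot":[0.019,-0.012,-0.016],"jaw":5.0},
])

```text
time: 57.8
tool_pos: [0.3411, -0.3593, 0.1037]
tool_rot: [-0.287, 0.649, 0.645, 0.284]
contact_force: [-0.2, 0.3, 0.2]
gripper_width: 0.581
grasp_force: 0.0
```

Run:
```python
from tin import *
rep()
for n in ("top","side"): f=grab_frame(n); tins(f,cloud(f))
c,az,al,sg=(.3424,-.281),269.7,47,-1
legs(cur(),[approach(c,az,al,sg,zg=.032)],[8],[5.0])
```

```text
t 57.8 j [-1.133  0.345  1.687  0.332  1.877 -1.156] p [ 0.3411 -0.3593  0.1037] F [-0.2  0.3  0.2] w 0.581 g 0.0
  tin (array([ 712.8, -270.3]), 27.9, 12.3, 88.8) [0.023 0.029 0.032]
  tin (array([ 534.6, -279.9]), 32.1, 31.6, 84.4) [0.031 0.083 0.099]
  tin (array([ 441.4, -280.4]), 31.3, 30.4, -88.7) [0.032 0.085 0.099]
  tin (array([ 371.9, -357. ]), 23.5, 12.6, -88.5) [0.107 0.113 0.119]
  tin (array([ 342.5, -281.5]), 92.9, 30.0, 89.6) [0.03  0.035 0.038]
  tin (array([ 308.7, -356.8]), 22.2, 14.3, 86.3) [0.105 0.113 0.12 ]
  tin (array([ 371.8, -356.2]), 27.0, 14.1, -89.5) [0.092 0.108 0.119]
  tin (array([ 534.9, -275.4]), 34.3, 33.4, 85.7) [0.027 0.062 0.094]
  tin (array([ 308.5, -354. ]), 29.5, 13.8, 86.3) [0.094 0.109 0.119]
  tin (array([ 441.5, -277. ]), 35.6, 31.6, -86.4) [0.027 0.063 0.094]
  tin (array([ 342.5, -277.8]), 94.9, 31.9, -88.5) [0.025 0.032 0.034]
0 [-0.0, 0.0, 0.5] [-0.0, -0.0, -0.0] 5.0
0 [-0.0, 0.0, 1.7] [-0.001, -0.002, -0.0] 5.0
0 [-0.0, 0.1, 3.5] [-0.002, -0.003, -0.001] 5.0
0 [-0.0, 0.1, 5.6] [-0.003, -0.005, -0.002] 5.0
0 [-0.0, 0.1, 7.6] [-0.005, -0.007, -0.002] 5.0
0 [-0.0, 0.1, 9.4] [-0.006, -0.009, -0.003] 5.0
0 [-0.0, 0.2, 10.6] [-0.006, -0.01, -0.003] 5.0
0 [-0.0, 0.2, 11.1] [-0.007, -0.011, -0.003] 5.0
   # leg end q [-1.07  0.33  1.86  0.36  1.7  -1.16] max dq/row 0.033 err 0.0
```

Tin 1 has been knocked away from its place. I'll finish tin 3, then go back to it.

Emit:
send_rows([
  {"translation":[0,0,0.5],"delta_rot":[0,0,0],"jaw":5.0},
  {"translation":[0,0,1.7],"delta_rot":[-0.001,-0.002,0],"jaw":5.0},
  {"translation":[0,0.1,3.5],"delta_rot":[-0.002,-0.003,-0.001],"jaw":5.0},
  {"translation":[0,0.1,5.6],"delta_rot":[-0.003,-0.005,-0.002],"jaw":5.0},
  {"translation":[0,0.1,7.6],"delta_rot":[-0.005,-0.007,-0.002],"jaw":5.0},
  {"translation":[0,0.1,9.4],"delta_rot":[-0.006,-0.009,-0.003],"jaw":5.0},
  {"translation":[0,0.2,10.6],"delta_rot":[-0.006,-0.01,-0.003],"jaw":5.0},
  {"translation":[0,0.2,11.1],"delta_rot":[-0.007,-0.011,-0.003],"jaw":5.0},
])

```text
time: 58.7
tool_pos: [0.3431, -0.2775, 0.031]
tool_rot: [-0.28, 0.65, 0.647, 0.282]
contact_force: [-0.2, 0.5, 0.5]
gripper_width: 0.581
grasp_force: 0.0
```

Emit:
send_rows([
  {"translation":[0,0,0],"delta_rot":[0,0,0],"jaw":4.5},
  {"translation":[0,0,0],"delta_rot":[0,0,0],"jaw":4},
  {"translation":[0,0,0],"delta_rot":[0,0,0],"jaw":3.5},
  {"translation":[0,0,0],"delta_rot":[0,0,0],"jaw":3},
  {"translation":[0,0,0],"delta_rot":[0,0,0],"jaw":2.5},
  {"translation":[0,0,0],"delta_rot":[0,0,0],"jaw":2},
  {"translation":[0,0,0],"delta_rot":[0,0,0],"jaw":2},
  {"translation":[0,0,0],"delta_rot":[0,0,0],"jaw":2},
])

```text
time: 59.5
tool_pos: [0.3438, -0.2801, 0.0327]
tool_rot: [-0.278, 0.651, 0.648, 0.282]
contact_force: [-0.4, -3.8, 5.1]
gripper_width: 0.337
grasp_force: 60.2
```

Run:
```python
from tin import *
rep(); c,az=(.3424,-.281),269.7; plan(approach(c,az,47,-1,zg=.032)[:3,3],Rg(az,47,False,-1),s)
standup(c,az,stand=(.343,-.280))
f=grab_frame("top"); W=cloud(f)
m=box(f,W,(.56,.80),(-.40,-.16),(.015,.12)).astype(np.uint8); n,l,st,cc=cv2.connectedComponentsWithStats(m)
for k in range(1,n):
    if st[k,4]>30: p=W[l==k]; print("T1?",cc[k],rect(p),np.percentile(p[:,2],[5,50,95]).round(3))
cv2.imwrite("pics/t1.png",cv2.resize(f["pixels"][90:250,330:460],None,fx=4,fy=4,interpolation=2)[:600,:520])
```

```text
t 59.5 j [-1.073  0.32   1.861  0.365  1.699 -1.162] p [ 0.3438 -0.2801  0.0327] F [-0.4 -3.8  5.1] w 0.337 g 60.2
T cm [-0.11 -0.14  0.48] R [0.003 0.006 0.002]
0 [0.2, 0.0, -0.2] [-0.0, 0.0, -0.0] 2.0
0 [0.7, 0.0, -0.7] [-0.0, 0.0, 0.0] 2.0
0 [1.5, 0.0, -1.4] [-0.0, 0.0, 0.0] 2.0
0 [2.4, 0.0, -2.2] [-0.0, 0.0, 0.0] 2.0
0 [3.2, 0.0, -3.0] [-0.0, -0.0, -0.0] 2.0
0 [4.0, 0.0, -3.8] [-0.0, -0.0, -0.0] 2.0
0 [4.5, 0.0, -4.3] [-0.0, -0.0, -0.0] 2.0
0 [4.7, 0.0, -4.5] [-0.0, -0.0, -0.0] 2.0
   # leg end q [-1.07  0.21  1.86  0.37  1.8  -1.12] max dq/row 0.02 err 0.0
1 [-0.0, 0.0, 0.0] [0.0, -0.008, -0.0] 2.0
1 [-0.0, 0.0, 0.0] [0.0, -0.031, -0.0] 2.0
1 [-0.0, 0.0, 0.1] [0.0, -0.067, -0.0] 2.0
1 [-0.0, 0.0, 0.1] [0.0, -0.116, -0.0] 2.0
1 [-0.0, 0.0, 0.2] [0.0, -0.176, -0.001] 2.0
1 [-0.0, 0.0, 0.3] [0.0, -0.245, -0.001] 2.0
1 [-0.0, 0.0, 0.4] [0.001, -0.323, -0.001] 2.0
1 [-0.0, 0.0, 0.5] [0.001, -0.407, -0.001] 2.0
2 [0.0, 0.0, 0.1] [0.0, -0.09, -0.0] 2.0
2 [0.1, 0.0, 0.2] [0.0, -0.184, -0.001] 2.0
2 [0.1, 0.0, 0.3] [0.001, -0.28, -0.001] 2.0
2 [0.2, 0.0, 0.4] [0.001, -0.378, -0.001] 2.0

[... 413 characters left out ...]
0, 0.2] [0.001, -0.376, -0.001] 2.0
3 [0.4, 0.0, 0.2] [0.001, -0.399, -0.001] 2.0
3 [0.4, 0.0, 0.2] [0.001, -0.407, -0.001] 2.0
   # leg end q [-0.45 -0.38  2.41 -0.87  0.94  0.03] max dq/row 0.101 err 0.0
4 [0.1, -0.0, 0.1] [0.0, 0.0, -0.0] 2.0
4 [0.3, -0.0, 0.4] [0.0, 0.0, -0.0] 2.0
4 [0.7, -0.0, 0.7] [0.0, 0.0, -0.0] 2.0
4 [1.1, -0.0, 1.1] [0.0, 0.0, -0.0] 2.0
4 [1.5, -0.0, 1.5] [0.0, 0.0, -0.0] 2.0
4 [1.8, -0.0, 1.9] [0.0, 0.0, -0.0] 2.0
4 [2.0, -0.0, 2.2] [0.0, 0.0, -0.0] 2.0
4 [2.1, -0.0, 2.3] [0.0, 0.0, -0.0] 2.0
   # leg end q [-0.45 -0.29  2.41 -0.93  0.88  0.11] max dq/row 0.016 err 0.0
T1? [394.24780702 108.19517544] (array([ 741.6, -295. ]), 93.0, 31.3, -59.6) [0.021 0.03  0.033]
```

View pics/t1.png

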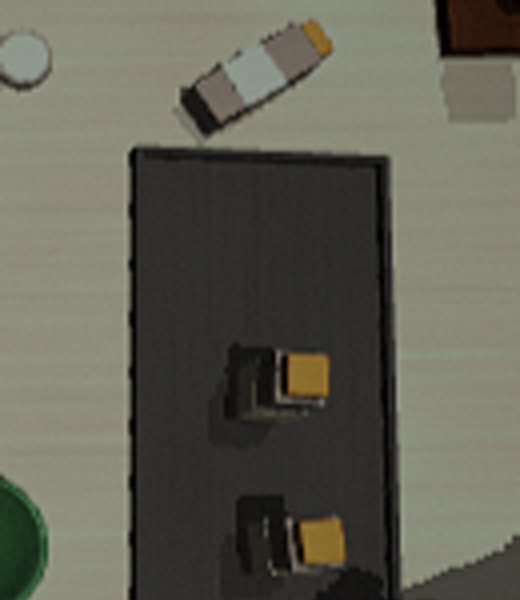

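The crop shows tin 1 lying outside the lane at (255,75), lid to the upper right. Tins 2 and up stand with their lids up.

Emit:
send_rows([
  {"translation":[0.2,0,-0.2],"delta_rot":[0,0,0],"jaw":2.0},
  {"translation":[0.7,0,-0.7],"delta_rot":[0,0,0],"jaw":2.0},
  {"translation":[1.5,0,-1.4],"delta_rot":[0,0,0],"jaw":2.0},
  {"translation":[2.4,0,-2.2],"delta_rot":[0,0,0],"jaw":2.0},
  {"translation":[3.2,0,-3.0],"delta_rot":[0,0,0],"jaw":2.0},
  {"translation":[4.0,0,-3.8],"delta_rot":[0,0,0],"jaw":2.0},
  {"translation":[4.5,0,-4.3],"delta_rot":[0,0,0],"jaw":2.0},
  {"translation":[4.7,0,-4.5],"delta_rot":[0,0,0],"jaw":2.0},
])

```text
time: 60.35
tool_pos: [0.3435, -0.2803, 0.0981]
tool_rot: [-0.278, 0.651, 0.648, 0.282]
contact_force: [-0.4, -1.4, -1.7]
gripper_width: 0.337
grasp_force: 59.3
```

Emit:
send_rows([
  {"translation":[0,0,0],"delta_rot":[0,-0.008,0],"jaw":2.0},
  {"translation":[0,0,0],"delta_rot":[0,-0.031,0],"jaw":2.0},
  {"translation":[0,0,0.1],"delta_rot":[0,-0.067,0],"jaw":2.0},
  {"translation":[0,0,0.1],"delta_rot":[0,-0.116,0],"jaw":2.0},
  {"translation":[0,0,0.2],"delta_rot":[0,-0.176,-0.001],"jaw":2.0},
  {"translation":[0,0,0.3],"delta_rot":[0,-0.245,-0.001],"jaw":2.0},
  {"translation":[0,0,0.4],"delta_rot":[0.001,-0.323,-0.001],"jaw":2.0},
  {"translation":[0,0,0.5],"delta_rot":[0.001,-0.407,-0.001],"jaw":2.0},
])

```text
time: 61.15
tool_pos: [0.3431, -0.2759, 0.0934]
tool_rot: [-0.141, 0.694, 0.691, 0.143]
contact_force: [0.9, 0.1, -1.1]
gripper_width: 0.338
grasp_force: 59.2
```

Emit:
send_rows([
  {"translation":[0,0,0.1],"delta_rot":[0,-0.09,0],"jaw":2.0},
  {"translation":[0.1,0,0.2],"delta_rot":[0,-0.184,-0.001],"jaw":2.0},
  {"translation":[0.1,0,0.3],"delta_rot":[0.001,-0.28,-0.001],"jaw":2.0},
  {"translation":[0.2,0,0.4],"delta_rot":[0.001,-0.378,-0.001],"jaw":2.0},
  {"translation":[0.2,0,0.5],"delta_rot":[0.001,-0.476,-0.001],"jaw":2.0},
  {"translation":[0.2,0,0.6],"delta_rot":[0.001,-0.573,-0.002],"jaw":2.0},
  {"translation":[0.3,0,0.7],"delta_rot":[0.001,-0.667,-0.002],"jaw":2.0},
  {"translation":[0.3,0,0.8],"delta_rot":[0.001,-0.756,-0.002],"jaw":2.0},
])

```text
time: 61.95
tool_pos: [0.3431, -0.2695, 0.0874]
tool_rot: [0.124, 0.697, 0.695, -0.123]
contact_force: [-1.1, -0.2, -1.3]
gripper_width: 0.336
grasp_force: 59.2
```

Emit:
send_rows([
  {"translation":[0.1,0,0],"delta_rot":[0,-0.084,0],"jaw":2.0},
  {"translation":[0.2,0,0.1],"delta_rot":[0,-0.162,0],"jaw":2.0},
  {"translation":[0.2,0,0.1],"delta_rot":[0,-0.231,-0.001],"jaw":2.0},
  {"translation":[0.3,0,0.2],"delta_rot":[0.001,-0.291,-0.001],"jaw":2.0},
  {"translation":[0.4,0,0.2],"delta_rot":[0.001,-0.34,-0.001],"jaw":2.0},
  {"translation":[0.4,0,0.2],"delta_rot":[0.001,-0.376,-0.001],"jaw":2.0},
  {"translation":[0.4,0,0.2],"delta_rot":[0.001,-0.399,-0.001],"jaw":2.0},
  {"translation":[0.4,0,0.2],"delta_rot":[0.001,-0.407,-0.001],"jaw":2.0},
])

```text
time: 62.75
tool_pos: [0.3427, -0.2661, 0.0832]
tool_rot: [0.26, 0.658, 0.657, -0.261]
contact_force: [-0.8, 0.3, -1.1]
gripper_width: 0.335
grasp_force: 59.3
```

Emit:
send_rows([
  {"translation":[0.1,0,0.1],"delta_rot":[0,0,0],"jaw":2.0},
  {"translation":[0.3,0,0.4],"delta_rot":[0,0,0],"jaw":2.0},
  {"translation":[0.7,0,0.7],"delta_rot":[0,0,0],"jaw":2.0},
  {"translation":[1.1,0,1.1],"delta_rot":[0,0,0],"jaw":2.0},
  {"translation":[1.5,0,1.5],"delta_rot":[0,0,0],"jaw":2.0},
  {"translation":[1.8,0,1.9],"delta_rot":[0,0,0],"jaw":2.0},
  {"translation":[2.0,0,2.2],"delta_rot":[0,0,0],"jaw":2.0},
  {"translation":[2.1,0,2.3],"delta_rot":[0,0,0],"jaw":2.0},
])

```text
time: 63.55
tool_pos: [0.343, -0.2675, 0.0523]
tool_rot: [0.259, 0.658, 0.657, -0.261]
contact_force: [0.2, -0.8, -1.0]
gripper_width: 0.335
grasp_force: 59.3
```

Run:
```python
from tin import *
rep(); tinpose(); Tt=np.load("tt.npy")
M=cur()@Tt; G=T([*M[:2,3],.0505],Rtin(269.7,90))@np.linalg.inv(Tt); plan(G[:3,3],G[:3,:3],s)
```

```text
t 63.55 j [-0.456 -0.295  2.415 -0.923  0.882  0.109] p [ 0.343  -0.2675  0.0523] F [ 0.2 -0.8 -1. ] w 0.335 g 59.3
tin at [ 0.3415 -0.2801  0.0532] axis [ 0.002 -0.003  1.   ]
T cm [ 0.19 -0.    0.2 ] R [-0.002 -0.003  0.001]
```

Emit:
send_rows([
  {"translation":[0.1,0,0.1],"delta_rot":[0,0,0],"jaw":2.0},
  {"translation":[0.2,0,0.2],"delta_rot":[0,0,0],"jaw":2.0},
  {"translation":[0.2,0,0.2],"delta_rot":[0,0,0],"jaw":2.6},
  {"translation":[0.2,0,0.2],"delta_rot":[0,0,0],"jaw":3.2},
  {"translation":[0.2,0,0.2],"delta_rot":[0,0,0],"jaw":4.0},
  {"translation":[0.2,0,0.2],"delta_rot":[0,0,0],"jaw":4.5},
  {"translation":[0.2,0,0.2],"delta_rot":[0,0,0],"jaw":5.0},
  {"translation":[0.2,0,0.2],"delta_rot":[0,0,0],"jaw":5.0},
])

```text
time: 64.35
tool_pos: [0.3434, -0.2675, 0.0504]
tool_rot: [0.26, 0.658, 0.657, -0.261]
contact_force: [0.2, 0.2, 0.3]
gripper_width: 0.583
grasp_force: 0.0
```

Emit:
send_rows([
  {"translation":[0,0,-0.3],"delta_rot":[0,0,0],"jaw":5.0},
  {"translation":[0,0,-1],"delta_rot":[0,0,0],"jaw":5.0},
  {"translation":[0,0,-2.5],"delta_rot":[0,0,0],"jaw":5.0},
  {"translation":[0,0,-4.5],"delta_rot":[0,0,0],"jaw":5.0},
  {"translation":[0,0,-7],"delta_rot":[0,0,0],"jaw":5.0},
  {"translation":[0,0,-10],"delta_rot":[0,0,0],"jaw":5.0},
  {"translation":[0,0,-13],"delta_rot":[0,0,0],"jaw":5.0},
  {"translation":[0,0,-15],"delta_rot":[0,0,0],"jaw":5.0},
])

```text
time: 65.15
tool_pos: [0.3441, -0.1635, 0.1617]
tool_rot: [0.261, 0.658, 0.657, -0.26]
contact_force: [0.4, -0.4, 1.0]
gripper_width: 0.583
grasp_force: 0.0
```

```bash
cat >> tin.py <<'E'
def find(f,W,xr=(.28,.80),yr=(-.40,-.16),lo=.013):
    m=box(f,W,xr,yr,(lo,.12)).astype(np.uint8); n,l,st,cc=cv2.connectedComponentsWithStats(m)
    for k in range(1,n):
        if st[k,4]>40: p=W[l==k]; print(" obj",st[k,4],rect(p),np.percentile(p[:,2],[5,50,95]).round(3))
E
python3 - <<'E'
from tin import *
rep()
for n in ("top","side"): f=grab_frame(n); find(f,cloud(f))
c,az=(.7416,-.295),-59.6
for sg in (1,-1):
    P=approach(c,az,0,sg,zg=.027,back=.10); print(sg,ik(P[:3,3],P[:3,:3],*X,[-.4,.6,1.2,0,1.4,0])[0].round(2))
E
```

```text
t 65.15 j [-0.164 -0.577  2.392 -0.782  1.281  0.054] p [ 0.3441 -0.1635  0.1617] F [ 0.4 -0.4  1. ] w 0.583 g 0.0
 obj 462 (array([ 741.4, -295. ]), 94.6, 31.1, -59.9) [0.02  0.03  0.033]
 obj 369 (array([ 534.4, -278.9]), 31.1, 30.4, -5.7) [0.022 0.079 0.099]
 obj 342 (array([ 441.5, -279.9]), 30.9, 30.6, 2.8) [0.024 0.085 0.099]
 obj 378 (array([ 342. , -279.2]), 32.2, 30.8, -89.8) [0.023 0.084 0.099]
 obj 156 (array([ 742.1, -290.9]), 96.8, 30.7, -59.8) [0.017 0.026 0.029]
 obj 308 (array([ 536. , -274.1]), 36.8, 34.4, 2.4) [0.017 0.059 0.093]
 obj 100 (array([ 441.6, -273.5]), 32.2, 29.9, 6.5) [0.016 0.03  0.046]
 obj 184 (array([ 341.4, -274.5]), 34.9, 31.0, 87.2) [0.016 0.041 0.065]
1 [-0.47  0.53  1.24  0.    1.37  2.14]
-1 [-0.47  0.53  1.24 -0.    1.37 -1.  ]
```

Run:
```python
from tin import *
c,az,sg=(.7416,-.294),-59.7,-1
hi=approach(c,az,0,sg,zg=.027,back=.14)
up=cur(); up[2,3]+=.05; up[0,3]+=.03
legs(cur(),[hi,approach(c,az,0,sg,zg=.027)],[16,8],[5.0]*3)
```

```text
0 [-0.1, 0.4, 0.1] [-0.002, 0.008, -0.006] 5.0
0 [-0.4, 1.7, 0.4] [-0.008, 0.032, -0.022] 5.0
0 [-0.9, 3.7, 0.8] [-0.018, 0.068, -0.047] 5.0
0 [-1.5, 6.2, 1.4] [-0.03, 0.115, -0.079] 5.0
0 [-2.2, 9.2, 2.1] [-0.045, 0.171, -0.117] 5.0
0 [-3.0, 12.5, 2.9] [-0.061, 0.234, -0.16] 5.0
0 [-3.8, 16.1, 3.7] [-0.079, 0.3, -0.205] 5.0
0 [-4.7, 19.8, 4.6] [-0.097, 0.369, -0.252] 5.0
1 [-2.0, 3.2, 0.6] [-0.018, 0.069, -0.047] 5.0
1 [-4.0, 6.4, 1.3] [-0.036, 0.136, -0.093] 5.0
1 [-5.9, 9.3, 1.9] [-0.052, 0.198, -0.135] 5.0
1 [-7.5, 12.0, 2.4] [-0.067, 0.254, -0.173] 5.0
1 [-8.9, 14.2, 2.8] [-0.079, 0.301, -0.206] 5.0
1 [-10.0, 15.9, 3.2] [-0.089, 0.337, -0.231] 5.0
1 [-10.7, 17.0, 3.4] [-0.095, 0.361, -0.247] 5.0
1 [-11.0, 17.4, 3.5] [-0.097, 0.369, -0.252] 5.0
   # leg end q [-0.47  0.5   1.22  0.    1.42 -1.  ] max dq/row 0.111 err 0.0
2 [0.0, 0.0, 0.6] [-0.0, 0.0, 0.0] 5.0
2 [0.0, 0.0, 2.2] [-0.0, 0.0, 0.0] 5.0
2 [0.0, 0.0, 4.4] [-0.0, 0.0, 0.0] 5.0
2 [0.0, 0.0, 7.0] [-0.0, 0.0, 0.0] 5.0
2 [0.0, 0.0, 9.6] [-0.0, 0.0, 0.0] 5.0
2 [0.0, 0.0, 11.8] [-0.0, 0.0, 0.0] 5.0
2 [0.0, 0.0, 13.4] [-0.0, 0.0, 0.0] 5.0
2 [0.0, 0.0, 14.0] [-0.0, 0.0, 0.0] 5.0
   # leg end q [-0.47  0.63  1.28  0.    1.23 -1.  ] max dq/row 0.036 err 0.0
```

Emit:
send_rows([
  {"translation":[-0.1,0.4,0.1],"delta_rot":[-0.002,0.008,-0.006],"jaw":5.0},
  {"translation":[-0.4,1.7,0.4],"delta_rot":[-0.008,0.032,-0.022],"jaw":5.0},
  {"translation":[-0.9,3.7,0.8],"delta_rot":[-0.018,0.068,-0.047],"jaw":5.0},
  {"translation":[-1.5,6.2,1.4],"delta_rot":[-0.03,0.115,-0.079],"jaw":5.0},
  {"translation":[-2.2,9.2,2.1],"delta_rot":[-0.045,0.171,-0.117],"jaw":5.0},
  {"translation":[-3.0,12.5,2.9],"delta_rot":[-0.061,0.234,-0.16],"jaw":5.0},
  {"translation":[-3.8,16.1,3.7],"delta_rot":[-0.079,0.3,-0.205],"jaw":5.0},
  {"translation":[-4.7,19.8,4.6],"delta_rot":[-0.097,0.369,-0.252],"jaw":5.0},
])

```text
time: 66.05
tool_pos: [0.5417, -0.2324, 0.156]
tool_rot: [0.13, 0.594, 0.783, -0.134]
contact_force: [-0.1, -1.0, 0.9]
gripper_width: 0.582
grasp_force: 0.0
```

Emit:
send_rows([
  {"translation":[-2.0,3.2,0.6],"delta_rot":[-0.018,0.069,-0.047],"jaw":5.0},
  {"translation":[-4.0,6.4,1.3],"delta_rot":[-0.036,0.136,-0.093],"jaw":5.0},
  {"translation":[-5.9,9.3,1.9],"delta_rot":[-0.052,0.198,-0.135],"jaw":5.0},
  {"translation":[-7.5,12.0,2.4],"delta_rot":[-0.067,0.254,-0.173],"jaw":5.0},
  {"translation":[-8.9,14.2,2.8],"delta_rot":[-0.079,0.301,-0.206],"jaw":5.0},
  {"translation":[-10.0,15.9,3.2],"delta_rot":[-0.089,0.337,-0.231],"jaw":5.0},
  {"translation":[-10.7,17.0,3.4],"delta_rot":[-0.095,0.361,-0.247],"jaw":5.0},
  {"translation":[-11.0,17.4,3.5],"delta_rot":[-0.097,0.369,-0.252],"jaw":5.0},
])

```text
time: 66.85
tool_pos: [0.7391, -0.2995, 0.1535]
tool_rot: [-0.004, 0.5, 0.866, -0.001]
contact_force: [0.0, -0.5, -0.2]
gripper_width: 0.59
grasp_force: 0.0
```

Run:
```python
from tin import *
rep()
f=grab_frame("side"); find(f,cloud(f))
c,az,sg=(.7416,-.294),-59.7,-1
legs(cur(),[approach(c,az,0,sg,zg=.027)],[8],[5.0]*3)
```

```text
t 66.85 j [-0.478  0.512  1.217 -0.002  1.421 -1.001] p [ 0.7391 -0.2995  0.1535] F [ 0.  -0.5 -0.2] w 0.59 g 0.0
 obj 155 (array([ 740.8, -288.7]), 94.0, 30.7, -59.5) [0.016 0.026 0.029]
 obj 305 (array([ 535.2, -274.9]), 34.9, 34.1, 86.1) [0.018 0.058 0.094]
 obj 295 (array([ 441.1, -277.8]), 37.2, 30.9, -88.9) [0.018 0.06  0.094]
 obj 317 (array([ 342.2, -275.3]), 35.0, 31.5, 89.9) [0.017 0.06  0.095]
0 [0.0, 0.0, 0.6] [-0.0, -0.0, -0.0] 5.0
0 [0.0, 0.1, 2.1] [-0.001, -0.001, -0.001] 5.0
0 [0.1, 0.2, 4.2] [-0.002, -0.002, -0.002] 5.0
0 [0.1, 0.3, 6.6] [-0.003, -0.003, -0.003] 5.0
0 [0.2, 0.4, 9.0] [-0.004, -0.004, -0.004] 5.0
0 [0.2, 0.5, 11.1] [-0.005, -0.005, -0.005] 5.0
0 [0.3, 0.5, 12.6] [-0.006, -0.006, -0.005] 5.0
0 [0.3, 0.6, 13.2] [-0.006, -0.006, -0.005] 5.0
   # leg end q [-0.47  0.63  1.28  0.    1.23 -1.  ] max dq/row 0.036 err 0.0
```

Emit:
send_rows([
  {"translation":[0,0,0.6],"delta_rot":[0,0,0],"jaw":5.0},
  {"translation":[0,0.1,2.1],"delta_rot":[-0.001,-0.001,-0.001],"jaw":5.0},
  {"translation":[0.1,0.2,4.2],"delta_rot":[-0.002,-0.002,-0.002],"jaw":5.0},
  {"translation":[0.1,0.3,6.6],"delta_rot":[-0.003,-0.003,-0.003],"jaw":5.0},
  {"translation":[0.2,0.4,9.0],"delta_rot":[-0.004,-0.004,-0.004],"jaw":5.0},
  {"translation":[0.2,0.5,11.1],"delta_rot":[-0.005,-0.005,-0.005],"jaw":5.0},
  {"translation":[0.3,0.5,12.6],"delta_rot":[-0.006,-0.006,-0.005],"jaw":5.0},
  {"translation":[0.3,0.6,13.2],"delta_rot":[-0.006,-0.006,-0.005],"jaw":5.0},
])

```text
time: 67.7
tool_pos: [0.7407, -0.2906, 0.0216]
tool_rot: [-0.0, 0.497, 0.868, -0.0]
contact_force: [0.5, -0.3, -0.2]
gripper_width: 0.588
grasp_force: 0.0
```

Emit:
send_rows([
  {"translation":[0,0,0],"delta_rot":[0,0,0],"jaw":4.5},
  {"translation":[0,0,0],"delta_rot":[0,0,0],"jaw":4},
  {"translation":[0,0,0],"delta_rot":[0,0,0],"jaw":3.5},
  {"translation":[0,0,0],"delta_rot":[0,0,0],"jaw":3},
  {"translation":[0,0,0],"delta_rot":[0,0,0],"jaw":2.5},
  {"translation":[0,0,0],"delta_rot":[0,0,0],"jaw":2},
  {"translation":[0,0,0],"delta_rot":[0,0,0],"jaw":2},
  {"translation":[0,0,0],"delta_rot":[0,0,0],"jaw":2},
])

```text
time: 68.5
tool_pos: [0.7433, -0.2922, 0.0267]
tool_rot: [0.003, 0.497, 0.868, -0.0]
contact_force: [-1.0, -0.0, 4.9]
gripper_width: 0.332
grasp_force: 61.8
```

Run:
```python
from tin import *
rep(); c,az=(.7414,-.2935),-59.7
Tt=np.linalg.inv(cur())@T([*c,.015],Rtin(az)); np.save("tt.npy",Tt); print(Tt.round(3)); I=np.linalg.inv(Tt)
legs(cur(),[T([*c,.08],Rtin(az))@I,T([.637,-.282,.075],Rtin(267.7))@I,T([.637,-.282,.022],Rtin(267.7))@I],[8,8,8],[2.0]*3)
```

```text
t 68.5 j [-0.467  0.625  1.282 -0.     1.229 -0.998] p [ 0.7433 -0.2922  0.0267] F [-1.  -0.   4.9] w 0.332 g 61.8
[[-1.    -0.001 -0.005 -0.   ]
 [-0.001  1.     0.003 -0.002]
 [ 0.005  0.003 -1.     0.012]
 [ 0.     0.     0.     1.   ]]
0 [-0.0, 0.0, -0.3] [-0.0, 0.0, 0.0] 2.0
0 [-0.0, 0.0, -1.0] [-0.0, 0.0, 0.0] 2.0
0 [-0.0, 0.0, -2.1] [-0.0, 0.0, 0.0] 2.0
0 [-0.0, 0.0, -3.2] [-0.0, 0.0, 0.0] 2.0
0 [-0.0, 0.0, -4.4] [-0.0, 0.0, 0.0] 2.0
0 [-0.0, 0.0, -5.5] [0.0, 0.0, 0.0] 2.0
0 [-0.0, 0.0, -6.2] [0.0, 0.0, 0.0] 2.0
0 [-0.0, 0.0, -6.5] [0.0, 0.0, 0.0] 2.0
   # leg end q [-0.47  0.56  1.26 -0.    1.32 -1.  ] max dq/row 0.016 err 0.0
1 [0.3, -0.4, 0.0] [0.0, -0.0, 0.024] 2.0
1 [1.0, -1.3, 0.1] [0.0, -0.0, 0.089] 2.0
1 [1.9, -2.7, 0.1] [0.001, -0.001, 0.18] 2.0
1 [3.1, -4.2, 0.2] [0.001, -0.001, 0.284] 2.0
1 [4.2, -5.8, 0.3] [0.002, -0.001, 0.389] 2.0
1 [5.2, -7.1, 0.4] [0.002, -0.001, 0.48] 2.0
1 [5.9, -8.1, 0.4] [0.003, -0.002, 0.545] 2.0
1 [6.1, -8.5, 0.4] [0.003, -0.002, 0.569] 2.0
   # leg end q [-0.52  0.35  1.55 -0.    1.24 -0.48] max dq/row 0.095 err 0.0
2 [0.0, -0.0, 0.2] [0.0, 0.0, -0.0] 2.0
2 [0.0, -0.0, 0.8] [0.0, 0.0, -0.0] 2.0
2 [0.0, -0.0, 1.7] [0.0, 0.0, -0.0] 2.0
2 [0.0, -0.0, 2.6] [0.0, 0.0, -0.0] 2.0
2 [0.0, -0.0, 3.6] [0.0, 0.0, -0.0] 2.0
2 [0.0, -0.0, 4.5] [0.0, 0.0, -0.0] 2.0
2 [0.0, -0.0, 5.1] [0.0, 0.0, -0.0] 2.0
2 [0.0, -0.0, 5.3] [0.0, 0.0, -0.0] 2.0
   # leg end q [-0.52  0.41  1.56 -0.    1.16 -0.48] max dq/row 0.015 err 0.0
```

Emit:
send_rows([
  {"translation":[0,0,-0.3],"delta_rot":[0,0,0],"jaw":2.0},
  {"translation":[0,0,-1.0],"delta_rot":[0,0,0],"jaw":2.0},
  {"translation":[0,0,-2.1],"delta_rot":[0,0,0],"jaw":2.0},
  {"translation":[0,0,-3.2],"delta_rot":[0,0,0],"jaw":2.0},
  {"translation":[0,0,-4.4],"delta_rot":[0,0,0],"jaw":2.0},
  {"translation":[0,0,-5.5],"delta_rot":[0,0,0],"jaw":2.0},
  {"translation":[0,0,-6.2],"delta_rot":[0,0,0],"jaw":2.0},
  {"translation":[0,0,-6.5],"delta_rot":[0,0,0],"jaw":2.0},
])

```text
time: 69.3
tool_pos: [0.7428, -0.2918, 0.0916]
tool_rot: [0.003, 0.497, 0.868, 0.0]
contact_force: [0.3, 0.8, -0.9]
gripper_width: 0.334
grasp_force: 61.0
```

Emit:
send_rows([
  {"translation":[0.3,-0.4,0],"delta_rot":[0,0,0.024],"jaw":2.0},
  {"translation":[1.0,-1.3,0.1],"delta_rot":[0,0,0.089],"jaw":2.0},
  {"translation":[1.9,-2.7,0.1],"delta_rot":[0.001,-0.001,0.18],"jaw":2.0},
  {"translation":[3.1,-4.2,0.2],"delta_rot":[0.001,-0.001,0.284],"jaw":2.0},
  {"translation":[4.2,-5.8,0.3],"delta_rot":[0.002,-0.001,0.389],"jaw":2.0},
  {"translation":[5.2,-7.1,0.4],"delta_rot":[0.002,-0.001,0.48],"jaw":2.0},
  {"translation":[5.9,-8.1,0.4],"delta_rot":[0.003,-0.002,0.545],"jaw":2.0},
  {"translation":[6.1,-8.5,0.4],"delta_rot":[0.003,-0.002,0.569],"jaw":2.0},
])

```text
time: 70.1
tool_pos: [0.6361, -0.2813, 0.0842]
tool_rot: [0.0, 0.721, 0.692, -0.002]
contact_force: [-0.8, 0.8, -0.9]
gripper_width: 0.334
grasp_force: 61.0
```

Emit:
send_rows([
  {"translation":[0,0,0.2],"delta_rot":[0,0,0],"jaw":2.0},
  {"translation":[0,0,0.8],"delta_rot":[0,0,0],"jaw":2.0},
  {"translation":[0,0,1.7],"delta_rot":[0,0,0],"jaw":2.0},
  {"translation":[0,0,2.6],"delta_rot":[0,0,0],"jaw":2.0},
  {"translation":[0,0,3.6],"delta_rot":[0,0,0],"jaw":2.0},
  {"translation":[0,0,4.5],"delta_rot":[0,0,0],"jaw":2.0},
  {"translation":[0,0,5.1],"delta_rot":[0,0,0],"jaw":2.0},
  {"translation":[0,0,5.3],"delta_rot":[0,0,0],"jaw":2.0},
])

```text
time: 70.9
tool_pos: [0.6378, -0.2819, 0.0317]
tool_rot: [0.001, 0.721, 0.693, -0.001]
contact_force: [-3.8, 2.1, 4.8]
gripper_width: 0.332
grasp_force: 61.8
```

Run:
```python
from tin import *
rep(); tinpose()
c,az,al,sg=(.637,-.282),267.7,50,-1
R0=cur(); up=R0.copy(); up[2,3]+=.10
legs(R0,[up,approach(c,az,al,sg,zg=.032,back=.12),approach(c,az,al,sg,zg=.032)],[8,8,8],[5.0]*3)
```

```text
t 70.9 j [-0.521  0.415  1.566 -0.004  1.16  -0.481] p [ 0.6378 -0.2819  0.0317] F [-3.8  2.1  4.8] w 0.332 g 61.8
tin at [ 0.6355 -0.2819  0.02  ] axis [-0.04  -0.999 -0.002]
0 [-0.0, -0.0, -0.4] [0.0, -0.0, 0.0] 5.0
0 [-0.0, -0.0, -1.6] [0.0, -0.0, 0.0] 5.0
0 [-0.0, -0.0, -3.2] [0.0, -0.0, 0.0] 5.0
0 [-0.0, -0.0, -5.0] [0.0, -0.0, 0.0] 5.0
0 [-0.0, -0.0, -6.8] [0.0, -0.0, 0.0] 5.0
0 [-0.0, -0.0, -8.4] [0.0, -0.0, 0.0] 5.0
0 [-0.0, -0.0, -9.6] [0.0, -0.0, 0.0] 5.0
0 [-0.0, -0.0, -10.0] [0.0, -0.0, 0.0] 5.0
   # leg end q [-0.52  0.3   1.52 -0.    1.31 -0.48] max dq/row 0.028 err 0.0
1 [-0.4, -0.0, 0.1] [-0.0, 0.038, 0.0] 5.0
1 [-1.4, -0.0, 0.4] [-0.0, 0.137, 0.0] 5.0
1 [-2.8, -0.0, 0.8] [-0.0, 0.277, 0.0] 5.0
1 [-4.4, -0.0, 1.3] [-0.001, 0.438, 0.001] 5.0
1 [-6.0, -0.1, 1.8] [-0.001, 0.599, 0.001] 5.0
1 [-7.4, -0.1, 2.2] [-0.001, 0.739, 0.001] 5.0
1 [-8.4, -0.1, 2.5] [-0.001, 0.839, 0.001] 5.0
1 [-8.8, -0.1, 2.6] [-0.001, 0.876, 0.001] 5.0
   # leg end q [-0.83  0.75  1.12  0.61  1.9  -0.78] max dq/row 0.116 err 0.0
2 [0.0, -0.0, 0.5] [0.0, 0.0, 0.0] 5.0
2 [0.0, -0.0, 1.9] [0.0, 0.0, 0.0] 5.0
2 [0.0, -0.0, 3.8] [0.0, 0.0, 0.0] 5.0
2 [0.0, -0.0, 6.0] [0.0, 0.0, 0.0] 5.0
2 [0.0, -0.0, 8.2] [0.0, 0.0, 0.0] 5.0
2 [0.0, -0.0, 10.1] [0.0, 0.0, 0.0] 5.0
2 [0.0, -0.0, 11.5] [0.0, 0.0, 0.0] 5.0
2 [0.0, -0.0, 12.0] [0.0, 0.0, 0.0] 5.0
   # leg end q [-0.75  0.73  1.3   0.63  1.73 -0.81] max dq/row 0.034 err 0.0
```

Emit:
send_rows([
  {"translation":[0,0,0],"delta_rot":[0,0,0],"jaw":2.6},
  {"translation":[0,0,0],"delta_rot":[0,0,0],"jaw":3.2},
  {"translation":[0,0,0],"delta_rot":[0,0,0],"jaw":3.8},
  {"translation":[0,0,0],"delta_rot":[0,0,0],"jaw":4.4},
  {"translation":[0,0,0],"delta_rot":[0,0,0],"jaw":5},
  {"translation":[0,0,0],"delta_rot":[0,0,0],"jaw":5},
  {"translation":[0,0,0],"delta_rot":[0,0,0],"jaw":5},
  {"translation":[0,0,0],"delta_rot":[0,0,0],"jaw":5},
])

```text
time: 71.7
tool_pos: [0.638, -0.2821, 0.0324]
tool_rot: [0.002, 0.721, 0.693, -0.001]
contact_force: [0.5, -0.2, 0.6]
gripper_width: 0.588
grasp_force: 0.0
```

Emit:
send_rows([
  {"translation":[0,0,-0.4],"delta_rot":[0,0,0],"jaw":5.0},
  {"translation":[0,0,-1.6],"delta_rot":[0,0,0],"jaw":5.0},
  {"translation":[0,0,-3.2],"delta_rot":[0,0,0],"jaw":5.0},
  {"translation":[0,0,-5.0],"delta_rot":[0,0,0],"jaw":5.0},
  {"translation":[0,0,-6.8],"delta_rot":[0,0,0],"jaw":5.0},
  {"translation":[0,0,-8.4],"delta_rot":[0,0,0],"jaw":5.0},
  {"translation":[0,0,-9.6],"delta_rot":[0,0,0],"jaw":5.0},
  {"translation":[0,0,-10.0],"delta_rot":[0,0,0],"jaw":5.0},
])

```text
time: 72.5
tool_pos: [0.6389, -0.2822, 0.1352]
tool_rot: [0.003, 0.721, 0.693, -0.001]
contact_force: [-0.7, -0.8, -0.0]
gripper_width: 0.584
grasp_force: 0.0
```

Emit:
send_rows([
  {"translation":[-0.6,0,0.2],"delta_rot":[0,0.06,0],"jaw":5.0},
  {"translation":[-1.8,0,0.5],"delta_rot":[0,0.18,0],"jaw":5.0},
  {"translation":[-3.2,0,0.9],"delta_rot":[0,0.32,0],"jaw":5.0},
  {"translation":[-4.6,0,1.3],"delta_rot":[-0.001,0.46,0.001],"jaw":5.0},
  {"translation":[-6.0,-0.1,1.8],"delta_rot":[-0.001,0.6,0.001],"jaw":5.0},
  {"translation":[-7.4,-0.1,2.2],"delta_rot":[-0.001,0.735,0.001],"jaw":5.0},
  {"translation":[-8.4,-0.1,2.5],"delta_rot":[-0.001,0.839,0.001],"jaw":5.0},
  {"translation":[-8.8,-0.1,2.6],"delta_rot":[-0.001,0.876,0.001],"jaw":5.0},
])

```text
time: 73.3
tool_pos: [0.6319, -0.3712, 0.1031]
tool_rot: [-0.295, 0.654, 0.626, 0.306]
contact_force: [0.0, -0.3, -0.1]
gripper_width: 0.587
grasp_force: 0.0
```

Run:
```python
from tin import *
rep()
for n in ("top","side"): f=grab_frame(n); find(f,cloud(f),lo=.022)
c,az,al,sg=(.637,-.282),267.7,50,-1
legs(cur(),[approach(c,az,al,sg,zg=.032)],[8],[5.0]*3)
```

```text
t 73.3 j [-0.832  0.756  1.121  0.608  1.906 -0.779] p [ 0.6319 -0.3712  0.1031] F [ 0.  -0.3 -0.1] w 0.587 g 0.0
 obj 99 (array([ 661.6, -378.3]), 40.1, 15.1, -87.6) [0.098 0.111 0.119]
 obj 488 (array([ 636.6, -284.6]), 91.0, 31.0, 88.1) [0.027 0.035 0.038]
 obj 94 (array([ 598.6, -373.7]), 36.5, 13.7, 82.3) [0.103 0.112 0.119]
 obj 352 (array([ 534.7, -279.8]), 31.5, 31.4, -4.7) [0.031 0.083 0.099]
 obj 304 (array([ 441.3, -278.9]), 30.3, 29.3, 1.1) [0.032 0.086 0.099]
 obj 62 (array([ 661.6, -374.7]), 42.0, 15.7, 89.4) [0.092 0.107 0.119]
 obj 71 (array([ 597.6, -374.6]), 45.3, 17.1, 76.3) [0.093 0.108 0.119]
 obj 279 (array([ 534.8, -276.4]), 37.2, 33.7, 83.1) [0.028 0.063 0.095]
 obj 190 (array([ 637.9, -279.7]), 94.5, 36.0, 89.9) [0.024 0.031 0.034]
 obj 268 (array([ 441.3, -275.3]), 33.9, 31.7, -87.8) [0.028 0.064 0.094]
 obj 285 (array([ 341.8, -275.5]), 36.8, 31.5, -89.8) [0.028 0.064 0.094]
0 [0.0, 0.0, 0.5] [0.0, -0.0, -0.0] 5.0
0 [0.0, 0.0, 1.9] [0.0, -0.001, -0.001] 5.0
0 [0.1, 0.0, 3.8] [0.0, -0.001, -0.001] 5.0
0 [0.1, 0.1, 6.0] [0.0, -0.002, -0.002] 5.0
0 [0.2, 0.1, 8.1] [0.0, -0.003, -0.003] 5.0
0 [0.2, 0.1, 10.0] [0.0, -0.003, -0.003] 5.0
0 [0.2, 0.1, 11.4] [0.0, -0.004, -0.004] 5.0
0 [0.2, 0.2, 11.9] [0.0, -0.004, -0.004] 5.0
   # leg end q [-0.75  0.73  1.3   0.63  1.73 -0.81] max dq/row 0.034 err 0.0
```

Emit:
send_rows([
  {"translation":[0,0,0.5],"delta_rot":[0,0,0],"jaw":5.0},
  {"translation":[0,0,1.9],"delta_rot":[0,-0.001,-0.001],"jaw":5.0},
  {"translation":[0.1,0,3.8],"delta_rot":[0,-0.001,-0.001],"jaw":5.0},
  {"translation":[0.1,0.1,6.0],"delta_rot":[0,-0.002,-0.002],"jaw":5.0},
  {"translation":[0.2,0.1,8.1],"delta_rot":[0,-0.003,-0.003],"jaw":5.0},
  {"translation":[0.2,0.1,10.0],"delta_rot":[0,-0.003,-0.003],"jaw":5.0},
  {"translation":[0.2,0.1,11.4],"delta_rot":[0,-0.004,-0.004],"jaw":5.0},
  {"translation":[0.2,0.2,11.9],"delta_rot":[0,-0.004,-0.004],"jaw":5.0},
])

```text
time: 74.2
tool_pos: [0.639, -0.275, 0.0307]
tool_rot: [-0.291, 0.652, 0.63, 0.304]
contact_force: [0.1, -0.9, -0.8]
gripper_width: 0.582
grasp_force: 0.0
```

Emit:
send_rows([
  {"translation":[0,0,0],"delta_rot":[0,0,0],"jaw":4.5},
  {"translation":[0,0,0],"delta_rot":[0,0,0],"jaw":4},
  {"translation":[0,0,0],"delta_rot":[0,0,0],"jaw":3.5},
  {"translation":[0,0,0],"delta_rot":[0,0,0],"jaw":3},
  {"translation":[0,0,0],"delta_rot":[0,0,0],"jaw":2.5},
  {"translation":[0,0,0],"delta_rot":[0,0,0],"jaw":2},
  {"translation":[0,0,0],"delta_rot":[0,0,0],"jaw":2},
  {"translation":[0,0,0],"delta_rot":[0,0,0],"jaw":2},
])

```text
time: 75.0
tool_pos: [0.6397, -0.2781, 0.0326]
tool_rot: [-0.29, 0.653, 0.63, 0.304]
contact_force: [0.5, -3.1, 4.8]
gripper_width: 0.333
grasp_force: 60.9
```

Run:
```python
from tin import *
rep(); standup((.6366,-.2835),267.9,stand=(.637,-.281))
```

```text
t 75.0 j [-0.744  0.726  1.298  0.631  1.731 -0.808] p [ 0.6397 -0.2781  0.0326] F [ 0.5 -3.1  4.8] w 0.333 g 60.9
0 [0.2, 0.0, -0.2] [-0.0, 0.0, 0.0] 2.0
0 [0.8, 0.0, -0.7] [-0.0, 0.0, 0.0] 2.0
0 [1.6, 0.0, -1.3] [-0.0, 0.0, 0.0] 2.0
0 [2.5, 0.0, -2.1] [-0.0, 0.0, 0.0] 2.0
0 [3.4, 0.0, -2.9] [-0.0, 0.0, 0.0] 2.0
0 [4.2, 0.0, -3.5] [-0.0, 0.0, 0.0] 2.0
0 [4.7, 0.0, -4.0] [-0.0, 0.0, 0.0] 2.0
0 [5.0, 0.0, -4.2] [-0.0, 0.0, -0.0] 2.0
   # leg end q [-0.74  0.64  1.3   0.64  1.8  -0.76] max dq/row 0.015 err 0.0
1 [-0.0, 0.0, 0.0] [0.0, -0.008, -0.0] 2.0
1 [-0.0, 0.0, 0.0] [0.0, -0.031, -0.0] 2.0
1 [-0.0, 0.0, 0.1] [0.0, -0.067, -0.0] 2.0
1 [-0.1, 0.0, 0.1] [0.0, -0.116, -0.001] 2.0
1 [-0.1, 0.0, 0.2] [0.001, -0.176, -0.001] 2.0
1 [-0.1, 0.0, 0.3] [0.001, -0.245, -0.001] 2.0
1 [-0.2, 0.0, 0.4] [0.001, -0.323, -0.001] 2.0
1 [-0.2, 0.0, 0.5] [0.001, -0.407, -0.002] 2.0
2 [0.0, 0.0, 0.1] [0.0, -0.09, -0.0] 2.0
2 [0.0, 0.0, 0.2] [0.001, -0.184, -0.001] 2.0
2 [0.0, 0.0, 0.4] [0.001, -0.28, -0.001] 2.0
2 [0.0, 0.0, 0.5] [0.001, -0.378, -0.002] 2.0
2 [0.0, 0.0, 0.6] [0.002, -0.476, -0.002] 2.0

[... 266 characters left out ...]
] 2.0
3 [0.3, 0.0, 0.3] [0.001, -0.291, -0.001] 2.0
3 [0.3, 0.0, 0.3] [0.001, -0.34, -0.002] 2.0
3 [0.3, 0.0, 0.3] [0.001, -0.376, -0.002] 2.0
3 [0.4, 0.0, 0.4] [0.001, -0.399, -0.002] 2.0
3 [0.4, 0.0, 0.4] [0.001, -0.407, -0.002] 2.0
   # leg end q [-0.26  0.35  1.69 -0.8   1.08  0.15] max dq/row 0.1 err 0.0
4 [0.1, -0.0, 0.1] [0.0, 0.0, 0.0] 2.0
4 [0.3, -0.0, 0.4] [0.0, 0.0, 0.0] 2.0
4 [0.6, -0.0, 0.7] [0.0, 0.0, 0.0] 2.0
4 [1.0, -0.0, 1.2] [0.0, 0.0, 0.0] 2.0
4 [1.4, -0.0, 1.6] [0.0, 0.0, 0.0] 2.0
4 [1.7, -0.0, 2.0] [0.0, 0.0, 0.0] 2.0
4 [1.9, -0.0, 2.3] [0.0, 0.0, 0.0] 2.0
4 [2.0, -0.0, 2.4] [0.0, 0.0, 0.0] 2.0
   # leg end q [-0.26  0.39  1.69 -0.82  1.04  0.19] max dq/row 0.008 err 0.0
```

Emit:
send_rows([
  {"translation":[0.2,0,-0.2],"delta_rot":[0,0,0],"jaw":2.0},
  {"translation":[0.8,0,-0.7],"delta_rot":[0,0,0],"jaw":2.0},
  {"translation":[1.6,0,-1.3],"delta_rot":[0,0,0],"jaw":2.0},
  {"translation":[2.5,0,-2.1],"delta_rot":[0,0,0],"jaw":2.0},
  {"translation":[3.4,0,-2.9],"delta_rot":[0,0,0],"jaw":2.0},
  {"translation":[4.2,0,-3.5],"delta_rot":[0,0,0],"jaw":2.0},
  {"translation":[4.7,0,-4.0],"delta_rot":[0,0,0],"jaw":2.0},
  {"translation":[5.0,0,-4.2],"delta_rot":[0,0,0],"jaw":2.0},
])

```text
time: 75.8
tool_pos: [0.6394, -0.2775, 0.0984]
tool_rot: [-0.289, 0.653, 0.63, 0.304]
contact_force: [-0.0, -0.8, -1.0]
gripper_width: 0.338
grasp_force: 60.2
```

Emit:
send_rows([
  {"translation":[0,0,0],"delta_rot":[0,-0.008,0],"jaw":2.0},
  {"translation":[0,0,0],"delta_rot":[0,-0.031,0],"jaw":2.0},
  {"translation":[0,0,0.1],"delta_rot":[0,-0.067,0],"jaw":2.0},
  {"translation":[-0.1,0,0.1],"delta_rot":[0,-0.116,-0.001],"jaw":2.0},
  {"translation":[-0.1,0,0.2],"delta_rot":[0.001,-0.176,-0.001],"jaw":2.0},
  {"translation":[-0.1,0,0.3],"delta_rot":[0.001,-0.245,-0.001],"jaw":2.0},
  {"translation":[-0.2,0,0.4],"delta_rot":[0.001,-0.323,-0.001],"jaw":2.0},
  {"translation":[-0.2,0,0.5],"delta_rot":[0.001,-0.407,-0.002],"jaw":2.0},
])

```text
time: 76.6
tool_pos: [0.6391, -0.2746, 0.0921]
tool_rot: [-0.156, 0.7, 0.677, 0.164]
contact_force: [0.1, -0.1, -0.9]
gripper_width: 0.337
grasp_force: 60.0
```

Emit:
send_rows([
  {"translation":[0,0,0.1],"delta_rot":[0,-0.09,0],"jaw":2.0},
  {"translation":[0,0,0.2],"delta_rot":[0.001,-0.184,-0.001],"jaw":2.0},
  {"translation":[0,0,0.4],"delta_rot":[0.001,-0.28,-0.001],"jaw":2.0},
  {"translation":[0,0,0.5],"delta_rot":[0.001,-0.378,-0.002],"jaw":2.0},
  {"translation":[0,0,0.6],"delta_rot":[0.002,-0.476,-0.002],"jaw":2.0},
  {"translation":[0,0,0.7],"delta_rot":[0.002,-0.573,-0.003],"jaw":2.0},
  {"translation":[0,0,0.9],"delta_rot":[0.002,-0.667,-0.003],"jaw":2.0},
  {"translation":[0,0,1.0],"delta_rot":[0.002,-0.756,-0.003],"jaw":2.0},
])

```text
time: 77.4
tool_pos: [0.6394, -0.2693, 0.0836]
tool_rot: [0.105, 0.71, 0.688, -0.106]
contact_force: [0.6, 1.1, -1.4]
gripper_width: 0.336
grasp_force: 60.0
```

Emit:
send_rows([
  {"translation":[0.1,0,0.1],"delta_rot":[0,-0.084,0],"jaw":2.0},
  {"translation":[0.1,0,0.1],"delta_rot":[0.001,-0.162,-0.001],"jaw":2.0},
  {"translation":[0.2,0,0.2],"delta_rot":[0.001,-0.231,-0.001],"jaw":2.0},
  {"translation":[0.3,0,0.3],"delta_rot":[0.001,-0.291,-0.001],"jaw":2.0},
  {"translation":[0.3,0,0.3],"delta_rot":[0.001,-0.34,-0.002],"jaw":2.0},
  {"translation":[0.3,0,0.3],"delta_rot":[0.001,-0.376,-0.002],"jaw":2.0},
  {"translation":[0.4,0,0.4],"delta_rot":[0.001,-0.399,-0.002],"jaw":2.0},
  {"translation":[0.4,0,0.4],"delta_rot":[0.001,-0.407,-0.002],"jaw":2.0},
])

```text
time: 78.2
tool_pos: [0.6392, -0.2666, 0.0776]
tool_rot: [0.239, 0.674, 0.654, -0.247]
contact_force: [0.0, -0.6, -0.7]
gripper_width: 0.337
grasp_force: 60.1
```

Emit:
send_rows([
  {"translation":[0.1,0,0.1],"delta_rot":[0,0,0],"jaw":2.0},
  {"translation":[0.3,0,0.4],"delta_rot":[0,0,0],"jaw":2.0},
  {"translation":[0.6,0,0.7],"delta_rot":[0,0,0],"jaw":2.0},
  {"translation":[1.0,0,1.2],"delta_rot":[0,0,0],"jaw":2.0},
  {"translation":[1.4,0,1.6],"delta_rot":[0,0,0],"jaw":2.0},
  {"translation":[1.7,0,2.0],"delta_rot":[0,0,0],"jaw":2.0},
  {"translation":[1.9,0,2.3],"delta_rot":[0,0,0],"jaw":2.0},
  {"translation":[2.0,0,2.4],"delta_rot":[0,0,0],"jaw":2.0},
])

```text
time: 79.0
tool_pos: [0.6392, -0.2677, 0.0463]
tool_rot: [0.239, 0.674, 0.654, -0.247]
contact_force: [0.3, 0.1, -1.2]
gripper_width: 0.336
grasp_force: 60.1
```

Run:
```python
from tin import *
rep(); tinpose(); Tt=np.load("tt.npy")
M=cur()@Tt; G=T([*M[:2,3],.0505],Rtin(267.9,90))@np.linalg.inv(Tt); plan(G[:3,3],G[:3,:3],s)
```

```text
t 79.0 j [-0.263  0.393  1.692 -0.815  1.042  0.192] p [ 0.6392 -0.2677  0.0463] F [ 0.3  0.1 -1.2] w 0.336 g 60.1
tin at [ 0.6358 -0.2803  0.0517] axis [ 0.001 -0.002  1.   ]
T cm [0.08 0.   0.1 ] R [-0.001 -0.002  0.001]
```

Emit:
send_rows([
  {"translation":[0.05,0,0.05],"delta_rot":[0,0,0],"jaw":2.0},
  {"translation":[0.1,0,0.1],"delta_rot":[0,0,0],"jaw":2.0},
  {"translation":[0.15,0,0.15],"delta_rot":[0,0,0],"jaw":2.0},
  {"translation":[0.15,0,0.15],"delta_rot":[0,0,0],"jaw":2.8},
  {"translation":[0.15,0,0.15],"delta_rot":[0,0,0],"jaw":3.6},
  {"translation":[0.15,0,0.15],"delta_rot":[0,0,0],"jaw":4.4},
  {"translation":[0.15,0,0.15],"delta_rot":[0,0,0],"jaw":5.0},
  {"translation":[0.15,0,0.15],"delta_rot":[0,0,0],"jaw":5.0},
])

```text
time: 79.8
tool_pos: [0.6397, -0.2676, 0.0453]
tool_rot: [0.24, 0.674, 0.653, -0.247]
contact_force: [0.3, 0.6, -0.2]
gripper_width: 0.586
grasp_force: 0.0
```

Emit:
send_rows([
  {"translation":[0,0,-0.3],"delta_rot":[0,0,0],"jaw":5.0},
  {"translation":[0,0,-1],"delta_rot":[0,0,0],"jaw":5.0},
  {"translation":[0,0,-2.5],"delta_rot":[0,0,0],"jaw":5.0},
  {"translation":[0,0,-4.5],"delta_rot":[0,0,0],"jaw":5.0},
  {"translation":[0,0,-7],"delta_rot":[0,0,0],"jaw":5.0},
  {"translation":[0,0,-10],"delta_rot":[0,0,0],"jaw":5.0},
  {"translation":[0,0,-13],"delta_rot":[0,0,0],"jaw":5.0},
  {"translation":[0,0,-16],"delta_rot":[0,0,0],"jaw":5.0},
])

```text
time: 80.6
tool_pos: [0.6429, -0.1624, 0.1699]
tool_rot: [0.24, 0.674, 0.654, -0.246]
contact_force: [0.5, 1.4, 0.1]
gripper_width: 0.586
grasp_force: 0.0
```

Run:
```python
from tin import *
rep()
f=grab_frame("side"); find(f,cloud(f),lo=.022); cv2.imwrite("pics/sideF.png",f["pixels"])
# clear pose: high, nearer the robot
R=Rg(267.9,20,True,-1); P=cur(); P[:3,3]=[.45,-.10,.35]
legs(cur(),[P],[16],[5.0])
```

```text
t 80.6 j [-0.101  0.222  1.667 -0.736  1.283  0.159] p [ 0.6429 -0.1624  0.1699] F [0.5 1.4 0.1] w 0.586 g 0.0
 obj 255 (array([ 636.4, -276.6]), 39.0, 31.4, 84.7) [0.027 0.064 0.093]
 obj 277 (array([ 535.1, -273.6]), 36.3, 33.4, 5.6) [0.027 0.063 0.095]
 obj 265 (array([ 441.7, -276.2]), 33.4, 32.2, -89.5) [0.028 0.065 0.094]
 obj 287 (array([ 341.9, -275.2]), 37.3, 32.0, 89.7) [0.027 0.064 0.095]
0 [-0.1, -0.2, -0.2] [0.0, 0.0, -0.0] 5.0
0 [-0.3, -0.8, -0.7] [0.0, 0.0, -0.0] 5.0
0 [-0.7, -1.8, -1.6] [0.0, 0.0, -0.0] 5.0
0 [-1.1, -3.0, -2.7] [0.0, 0.0, -0.0] 5.0
0 [-1.7, -4.5, -4.0] [0.0, 0.0, -0.0] 5.0
0 [-2.3, -6.1, -5.5] [0.0, 0.0, -0.0] 5.0
0 [-3.0, -7.9, -7.1] [0.0, 0.0, -0.0] 5.0
0 [-3.7, -9.7, -8.7] [0.0, 0.0, -0.0] 5.0
1 [-0.7, -1.8, -1.6] [0.0, 0.0, -0.0] 5.0
1 [-1.3, -3.6, -3.2] [0.0, 0.0, -0.0] 5.0
1 [-2.0, -5.2, -4.7] [0.0, 0.0, -0.0] 5.0
1 [-2.5, -6.7, -6.0] [0.0, 0.0, -0.0] 5.0
1 [-3.0, -7.9, -7.1] [0.0, 0.0, -0.0] 5.0
1 [-3.4, -8.9, -8.0] [0.0, 0.0, -0.0] 5.0
1 [-3.6, -9.5, -8.5] [0.0, 0.0, -0.0] 5.0
1 [-3.7, -9.7, -8.7] [0.0, 0.0, -0.0] 5.0
   # leg end q [-0.01 -0.38  1.93 -0.7   1.6   0.  ] max dq/row 0.057 err 0.0
```

Emit:
send_rows([
  {"translation":[-0.3,-0.8,-0.7],"delta_rot":[0,0,0],"jaw":5.0},
  {"translation":[-1.1,-3.0,-2.7],"delta_rot":[0,0,0],"jaw":5.0},
  {"translation":[-2.3,-6.1,-5.5],"delta_rot":[0,0,0],"jaw":5.0},
  {"translation":[-3.7,-9.7,-8.7],"delta_rot":[0,0,0],"jaw":5.0},
  {"translation":[-5.0,-13.2,-11.9],"delta_rot":[0,0,0],"jaw":5.0},
  {"translation":[-6.2,-16.3,-14.7],"delta_rot":[0,0,0],"jaw":5.0},
  {"translation":[-7.1,-18.6,-16.7],"delta_rot":[0,0,0],"jaw":5.0},
  {"translation":[-7.4,-19.4,-17.4],"delta_rot":[0,0,0],"jaw":5.0},
])

```text
time: 81.45
tool_pos: [0.4488, -0.1021, 0.3501]
tool_rot: [0.241, 0.675, 0.653, -0.245]
contact_force: [-0.5, -0.3, -0.8]
gripper_width: 0.585
grasp_force: 0.0
```

Run:
```python
from tin import *
rep(); g=grab_frame("side"); f=grab_frame("top"); W=cloud(f); find(f,W,lo=.022)
cv2.imwrite("pics/final.png",np.hstack([cv2.resize(f["pixels"],(400,300),interpolation=3),cv2.resize(g["pixels"],(400,300),interpolation=3)]).repeat(1,0))
for ff in (f,g):
    w=cloud(ff); m=box(ff,w,(.37,.46),(.03,.18),(.056,.08)); p=w[m]
    if len(p)>10: print("handle",len(p),rect(p),np.percentile(p[:,2],95))
    for yr in ((.09,.2),(-.05,.07)):
        m=box(ff,w,(.58,.71),yr,(.0105,.03)); p=w[m]; 
        if len(p)>10: print("disc",len(p),rect(p),np.percentile(p[:,2],[5,50,95]).round(4))
```

```text
t 81.45 j [-0.011 -0.384  1.93  -0.703  1.599  0.003] p [ 0.4488 -0.1021  0.3501] F [-0.5 -0.3 -0.8] w 0.585 g 0.0
 obj 368 (array([ 637.4, -279.2]), 31.7, 31.5, -1.4) [0.031 0.081 0.098]
 obj 352 (array([ 534.7, -280. ]), 31.9, 31.1, 83.8) [0.031 0.083 0.099]
 obj 325 (array([ 441.5, -279.7]), 30.8, 29.4, 2.0) [0.033 0.085 0.099]
 obj 363 (array([ 342. , -278.9]), 31.7, 30.7, 89.8) [0.029 0.085 0.099]
handle 55 (array([416.4,  91.5]), 25.2, 9.5, 0.1) 0.07241597566097031
disc 280 (array([662.8, 142.9]), 90.4, 66.9, -60.8) [0.012  0.0149 0.0179]
disc 41 (array([687.4,   5.6]), 81.4, 42.2, 89.2) [0.0105 0.0134 0.0168]
handle 329 (array([416.6, 108.9]), 104.1, 25.6, 86.9) 0.0692696949823863
disc 367 (array([628.5, 148.8]), 74.6, 72.5, -20.4) [0.0107 0.0121 0.0144]
disc 286 (array([639.7,  15.5]), 74.2, 73.3, 77.8) [0.0106 0.0119 0.0142]
```

View pics/final.png

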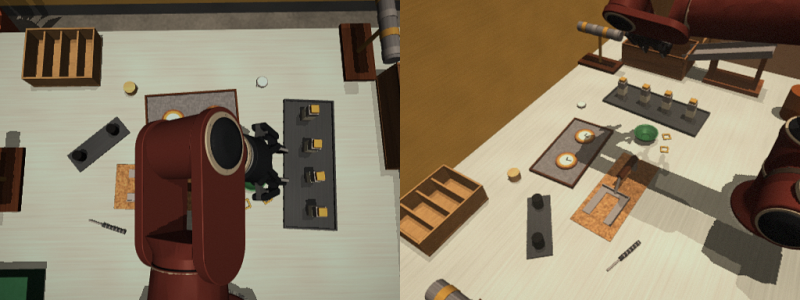

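The final views show both dials face up and flat in the tray, the spatula flat on its pad, all four tins standing with lids up, and the other things where they were.

```bash
python3 -c "
from plant import *
print(job_done())"
```

```text
the job is handed in; nothing more can be done
None
```

The job is handed in: both discs lie dial up in the tray, the spatula is flat on its cork pad, all four tins stand lid up in the lane, and the other things were left where they were. Tin 1 was knocked out of the lane during the run, so I brought it back and stood it up again.

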